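Level and clamp the barcode reader stands beside the belt

TASK

The reader stands beside the belt came back with their heads tilted. On each one loosen the clamp screw with the T-handled hex key, turn the black knob until the reader head sits level (bubble between the rings), and tighten the clamp screw fully again, always with the key fully home in the socket before you turn it. Leave the key standing in its wooden block and do not disturb the wash bottle.

Things in the scene. Friction and masses are not known exactly. Their poses are not given: they have to be found in the camera images.
- stand_a: Reader stand a (2 or 3 such stands; absent: None). Loose, about 3 kg: base plate 130x76x12 mm, over it a hinged top plate 120x56x12 mm with, from the belt side (+x) to the robot side: grey reader head (vial on top, 85 mm high), clamp screw, black knob. Origin: centre of the underside; +x along the stand to the belt, z up. Hinge along y at x=52, z=34 mm; at y=0, level: screw axis x=-6, knob axis x=-46 mm.
- top_a (a joint): Tilt of stand a's hinged top and reader head, rad: 0 = level (pale bubble of the vial between its two black rings), positive = knob end raised. The knob drives it: 1 rad clockwise seen from above adds 0.05 rad, counter-clockwise lowers it; the knob turns up to 2.7 rad either way from level.
- knobgrip_a (a point): Grip centre of stand a's knob: black, round, ribbed, 34 mm in diameter, from 16 mm below this point to 10 mm above; the top plate's face is 26 mm below it. 66 mm above the table when level. z: knob axis, square to the top plate. It turns with 0.06 N m, but is pinched fast while the clamp screw is tight: free once that is loosened by 0.5 rad.
- clamp_a (a joint): Angle of stand a's clamp screw, rad, 0 to 1.7: 0 = tight against its stop, growing as it is turned counter-clockwise seen from above (loose from 0.6 rad on). It takes about 0.1 N m to turn, somewhat more near tight.
- socket_a (a point): Centre of the floor of the hexagonal recess in stand a's clamp screw (dark head, 30 mm in diameter, yellow line at its +y side when tight): 12 mm deep, 18 mm across flats, mouth chamfered 1.5 mm, mouth 58.5 mm above the table when level. The frame turns with the screw: z out of the recess; two opposite corners of the hexagon lie on x. The key has 0.11 rad of play either way.
- stand_b: Reader stand b: same build, origin and axes as stand_a; None if absent.
- top_b (a joint): Same as top_a, on stand b.
- knobgrip_b (a point): Same as knobgrip_a, on stand b.
- clamp_b (a joint): Same as clamp_a, on stand b.
- socket_b (a point): Same as socket_a, on stand b.
- stand_c: Reader stand c: same build, origin and axes as stand_a; None if absent.
- top_c (a joint): Same as top_a, on stand c.
- knobgrip_c (a point): Same as knobgrip_a, on stand c.
- clamp_c (a joint): Same as clamp_a, on stand c.
- socket_c (a point): Same as socket_a, on stand c.
- hex_key: T-handled hex key, loose, 0.22 kg, 132 mm tall, standing upright in its block: straight steel shaft, hexagonal, 17 mm across flats, with a black cross handle 100x24x22 mm on top. Origin: centre of the flat tip; z up the shaft; the handle lies along x; two opposite corners of the hexagon lie on x. The last 2.5 mm of the tip taper to 13.2 mm across flats.
- key_handle (a point): Centre of the key's handle bar, 121 mm above the tip on the shaft's axis. The bar's flat sides are 12 mm either side along the key's y; under the bar is a round neck 24 mm in diameter.
- key_block: Fixed wooden block, 70x70 mm (foot 78x78), 55 mm high, with one round upright hole, 23 mm in diameter (2 mm chamfer), 45 mm deep, in the middle of its top, where the key belongs. Origin: centre of the underside.
- block_hole (a point): Centre of the floor of the block's hole, 10 mm above the table; the tip of the key rests here when the key is put away.
- wash_bottle: Bystander: white wash bottle with a red cap, 62x84x185 mm. Leave alone.

How it is judged:
By the outcome, as a careful person would: the job done as asked, in the order asked, and still so for the second after the job is handed in, with the robot touching nothing.
Of stand_a, stand_b, stand_c only 2 to 3 are there at a start; the rules pass over those that are not, and their reading is None.
At some moment in a run one of stand_a, stand_b, stand_c may be knocked a few centimetres aside while the robot is not near it.
It also fails if it takes over 210 s, if anything falls off the work surface, if the arm or the gripper's body presses on something with over 40 N, if the wrist force passes 120 N, or if a joint passes its speed limit or range.

ROBOT

A 7-joint arm with a two-finger parallel gripper is mounted at the origin on a cart in front of the work surface, level with it; the furniture and walls round the work are solid. World frame = base frame: x ahead of the robot, y to its left, z up, the work surface at z = 0. Lengths are in m, angles in degrees, forces in N, time in s.
With the tool pointing down it reaches from about 0.425 to 0.95 m from the base axis. Payload 16.7 kg.
Tool frame: the origin (TCP) lies at the very end of the fingers, on their centre line; the grasp point (between the pads) lies pinch_z behind it (pinch_z is the distance from the TCP to the grasp point, in m); z points along the fingers, y is the direction in which the jaws open and shut (so a half turn about z gives the same grasp; the last joint's range is limited). The gripper opens to 94 mm and grips with 3 to 60 N. Pads are 16 mm wide; open, the fingers measure 119 mm over their backs; the gripper's body (75 mm by 177 mm) begins 78 mm behind the grasp point.
Start: joints at [-79.612, 24.414, 4.234, 92.017, -1.954, 63.644, -3.845], TCP at [0.219, 0.638, 0.205] pointing down, gripper open.
Joint ranges: [-163.25, 163.25], [-28.42, 122.38], [-70.27, 78.77], [12.13, 141.07], [-58.53, 238.53], [9.26, 117.41], [-156.51, 156.51]. Speed limits (degrees/s): [108.29, 108.29, 136.94, 136.94, 172.46, 172.46, 172.46].

INTERFACE

Orientations are given as a 3x3 rotation matrix whose columns are the frame's x, y, z axes.
In Python, from station import * gives the robot as it stands. The module is installed in compiled form; this text tells all that it offers.
- The arm moves only by the tool send_rows, never from a script. Its arguments are lists of equal length, an entry for each row: "linear": the shift along the tool's x, y, z as a fraction of full scale, a list of three; "angular": the turn, a rotation vector about the tool's x, y, z as a fraction of full scale, a list of three; "gripper": the gripper command: -1 is shut, 1 is fully open, values between are in proportion. In form: {"linear": [[x, y, z], ...], "angular": [[wx, wy, wz], ...], "gripper": [gripper, ...]}. A call has 1 to 12 rows; each row shifts and turns the commanded pose from where the row before left it, along the tool's axes as they then stand; what a row does not reach is not made up. Full scale, the value 1, is 100 mm for a shift and 0.5 rad for a turn. A row lasts 1/8 s, in which the tool goes at most 62.5 mm and 10.7 degrees, less where a joint would pass 70% of its speed; a pose out of reach is approached as far as the arm can. A call with a number of a shift or a turn outside -1 to 1 is refused whole. A call with a gripper value outside its range is refused whole. The fingers move at their own pace and stop on an object; the grip force is fixed at half the most. Time passes only in rows, so rows that do not move let the fingers close. It gives the time, the measured TCP pose, the force and the opening at its end, in the units of the state.
- read_state(): the state, without advancing time (a new reading comes with each control period).
- get_image(name): name is "side" or "top"; returns (picture, depth): 420x560x3 uint8, blue, green, red; 420x560 float32, m along the optical axis (not along the pixel's ray), 0 where there is no reading.
- camera_info(name): a dict with "fx", "fy", "cx", "cy" (pixels), "origin" and "rotation" of the camera in the world. Camera axes: x right, y down, z forward; pixel columns grow to the right and rows downward; lengths in m; the calibration is good to about 2 mm. A picture is of the moment at which its call begins. camera_info takes no time and is no camera call.
- job_done(): hands the job in, once; it reports no verdict.
The state is a dict: "time_s": time; "joints": joint angles; "qvel": joint speeds; "tau": joint torques, N m; "tcp_pos": TCP position; "tool_rot": TCP orientation; "contact_force": force on the tool from outside, world axes, zero at the start; "wrist_torque": the same for the moment, N m; "gripper_width": opening from 0.0 (shut) to 1.0 (fully open).
Only numpy, scipy, OpenCV 4.12 (cv2) and the standard library are available. Lean on these libraries where they do the work, as an engineer would, in place of code of your own. Each camera call takes 0.05 s, during which the arm holds its last target.

## Working session

There is one attempt and no reset: what is moved stays moved. The work goes in short steps, Python scripts to look and compute and a tool call to move; the robot and the scene stay as the last step left them, time stands still between calls to the robot, and variables do not carry over. Pictures are saved under pics/ and viewed, and the job is handed in when it is done.

Besides the shell and the picture viewer there is one more tool, called after "Emit:" as name(argument=value, ...) on one line, values as JSON. send_rows: Moves the arm, as the interface text tells. Shift numbers are shares of 100 mm and turn numbers shares of 0.5 rad, none past 1 either way. Its arguments: {"type":"object","properties":{"linear":{"type":"array"},"angular":{"type":"array"},"gripper":{"type":"array"}},"required":["linear","angular","gripper"]}

```bash
mkdir -p pics; ls
cat > h.py <<'E'
from station import *
import numpy as np, cv2
def grab(n):
    im,d=get_image(n); return im.copy(),d.copy()
def save(n,im): cv2.imwrite('pics/'+n+'.png',im)
def w(n,u,v,z=None,d=None):
    c=camera_info(n);R=np.array(c['rotation']);o=np.array(c['origin'])
    r=R@np.array([(u-c['cx'])/c['fx'],(v-c['cy'])/c['fy'],1.0])
    return o+r*(((z-o[2])/r[2]) if d is None else d)
def px(n,p):
    c=camera_info(n);R=np.array(c['rotation']);q=R.T@(np.array(p)-np.array(c['origin']))
    return np.array([c['fx']*q[0]/q[2]+c['cx'],c['fy']*q[1]/q[2]+c['cy']])
E
python3 - <<'E'
from h import *
s=read_state();print(s)
for n in('side','top'):
    print(camera_info(n)); im,d=grab(n); save(n+'0',im); np.save(n+'0.npy',d)
E
```

```text
pics
{'time_s': 0.0, 'joints': array([-79.61162112,  24.44970959,   4.23269136,  92.04945602,
        -1.95446125,  63.64408902,  -3.8459792 ]), 'qvel': array([ 0.0263762 , -0.02591785, -0.07332215,  0.00207383,  0.08047079,
        0.0025473 , -0.02184377]), 'tau': array([ 1.28939111e-03, -9.35794830e+01,  3.66742596e+00, -4.54198158e+01,
       -4.86562983e-02,  2.01016443e-02,  1.62205297e-04]), 'tcp_pos': array([0.21915001, 0.63799431, 0.20479709]), 'tool_rot': array([[-9.45752456e-01,  3.24887969e-01, -3.16417733e-04],
       [ 3.24888110e-01,  9.45751700e-01, -1.19903189e-03],
       [-9.02984272e-05, -1.23678772e-03, -9.99999231e-01]]), 'contact_force': array([-0.35691292,  0.20867535,  0.08817967]), 'wrist_torque': array([-0.01238739,  0.00601119,  0.04442377]), 'gripper_width': 1.0003122158845665}
{'fx': 386.7118102564903, 'fy': 386.7118102564903, 'cx': 280.68144428596435, 'cy': 205.78782502909152, 'origin': array([ 0.25708133, -0.68501748,  0.69638415]), 'rotation': array([[ 0.91770924, -0.26823071,  0.29302225],
       [-0.39721848, -0.62928599,  0.66799447],
       [ 0.00521817, -0.72941855, -0.68404776]])}
{'fx': 455.8324855321211, 'fy': 455.8324855321211, 'cx': 279.35477209142516, 'cy': 204.25363901441165, 'origin': array([ 0.35089195, -0.07106407,  1.13637223]), 'rotation': array([[ 0.019737  , -0.98766026,  0.15536301],
       [-0.99977159, -0.02077086, -0.00503376],
       [ 0.00819867, -0.15522818, -0.98784462]])}
```

```bash
python3 - <<'E'
from h import *
t=cv2.imread('pics/top0.png');s=cv2.imread('pics/side0.png')
def crop(n,im,x0,y0,x1,y1,k):
    c=cv2.resize(im[y0:y1,x0:x1],None,fx=k,fy=k,interpolation=cv2.INTER_CUBIC)
    for u in range((x0//20+1)*20,x1,20): cv2.putText(c,str(u),((u-x0)*k,10),0,.35,(255,255,255),1);cv2.line(c,((u-x0)*k,12),((u-x0)*k,18),(255,255,255),1)
    for v in range((y0//20+1)*20,y1,20): cv2.putText(c,str(v),(0,(v-y0)*k),0,.35,(255,255,255),1)
    save(n,c)
crop('tc',t,260,160,420,290,5); crop('sc',s,230,195,330,355,4); crop('tk',t,130,110,250,210,6)
E
python3 - <<'E'
from h import *
import station; print([k for k in dir(station) if k[0]!='_'])
for n in('top','side'):
    d=np.load(n+'0.npy'); print(n,d.min(),d.max(),(d==0).mean())
d=np.load('top0.npy')
for name,u,v in [('s1screw',295.5,203),('s1knob',286,216),('s2screw',341.5,233),('s2knob',333.5,248),('s3screw',388,257),('s3knob',381,271),('bar',203,165),('barL',180,168),('barR',224,162),('bottle',142,133),('table',250,190),('neck',207,173)]:
    ui,vi=int(round(u)),int(round(v)); print(name,np.round(w('top',u,v,d=np.median(d[vi-1:vi+2,ui-1:ui+2])),4))
print('table noise',np.std(d[185:190,245:250]))
E
```

```text
['Unreachable', 'camera_info', 'get_image', 'job_done', 'pinch_z', 'read_state']
top 0.0 2.1018748 0.0038180272108843537
side 0.0 2.248915 0.003996598639455782
s1screw [ 0.5267 -0.1158  0.0432]
s1knob [ 0.491  -0.0927  0.0695]
s2screw [ 0.4562 -0.2279  0.0406]
s2knob [ 0.418  -0.2053  0.0672]
s3screw [ 0.4003 -0.3361  0.0537]
s3knob [ 0.3666 -0.3112  0.0878]
bar [0.5923 0.0962 0.1426]
barL [0.5848 0.1475 0.1407]
barR [0.6002 0.0496 0.1427]
bottle [0.6568 0.2305 0.1637]
table [ 0.5642 -0.0019  0.0022]
neck [0.5862 0.0949 0.0895]
table noise 0.0020531344
```

```bash
cat > fit.py <<'E'
from h import *
from scipy.optimize import least_squares
def cloud(n,d,ims=None):
    c=camera_info(n);R=np.array(c['rotation']);o=np.array(c['origin'])
    v,u=np.mgrid[0:420,0:560]; 
    r=np.stack([(u-c['cx'])/c['fx'],(v-c['cy'])/c['fy'],np.ones_like(u,float)],-1)@R.T
    P=o+r*d[...,None]; P[d==0]=np.nan
    return P
def box(p,c,h):
    q=np.abs(p-c)-h; return np.linalg.norm(np.maximum(q,0),axis=1)+np.minimum(q.max(1),0)
def cyl(p,cx,z0,z1,r):
    a=np.hypot(p[:,0]-cx,p[:,1])-r; b=np.abs(p[:,2]-(z0+z1)/2)-(z1-z0)/2
    return np.hypot(np.maximum(a,0),np.maximum(b,0))+np.minimum(np.maximum(a,b),0)
def local(P,x,y,yaw):
    c,s=np.cos(yaw),np.sin(yaw); R=np.array([[c,-s,0],[s,c,0],[0,0,1]])
    return (P-np.array([x,y,0]))@R
def totop(L,t):
    # positive = knob end (-x) raised : rotation about +y at hinge
    c,s=np.cos(t),np.sin(t); R=np.array([[c,0,s],[0,1,0],[-s,0,c]]); h=np.array([.052,0,.034])
    return (L-h)@R+h
def res(q,P,full=False):
    L=local(P-np.array([0,0,q[4]]),*q[:3]); T=totop(L,q[3])
    ds=np.stack([box(L,np.array([0,0,.006]),np.array([.065,.038,.006])),
      box(T,np.array([-.004,0,.034]),np.array([.06,.028,.006])),
      cyl(T,-.046,.04,.076,.017),
      np.abs(cyl(T,-.006,.04,.0585,.015))])
    hole=np.hypot(T[:,0]+.006,T[:,1])<.0105
    d=ds.min(0); d=np.where(hole,0,d)
    if full: return d,L,T
    m=(T[:,0]>.012); return np.where(m,0,d)
def fit(clouds,q0,rad=.085):
    P=np.concatenate([C.reshape(-1,3) for C in clouds]); P=P[~np.isnan(P[:,0])]
    m=(np.hypot(P[:,0]-q0[0],P[:,1]-q0[1])<rad)&(P[:,2]>.006)&(P[:,2]<.12); P=P[m]
    best=None
    for t0 in(-.06,.06):
        r=least_squares(res,[*q0[:3],t0,0.],args=(P,),loss='soft_l1',f_scale=.002,x_scale=[.01,.01,.1,.05,.002])
        if best is None or r.cost<best.cost: best=r
    return best,P
E
python3 - <<'E'
from fit import *
ct=cloud('top',np.load('top0.npy')); cs=cloud('side',np.load('side0.npy'))
yaw=np.arctan2(.0225,-.036)+np.pi
for k,q in {'1':(.531,-.119),'2':(.461,-.231),'3':(.405,-.339)}.items():
  for nm,cl in (('t',[ct]),('s',[cs]),('b',[ct,cs])):
    r,P=fit(cl,(*q,np.arctan2(-.0225,.036)))
    print(k,nm,np.round(r.x,4),'yaw',round(np.degrees(r.x[2]),1),'cost',r.cost*1e6,len(P))
    if nm!='b':
        d,L,T=res(r.x,P,True); m=T[:,2]>.075
        m&=T[:,0]>.0; print('  head',np.round(np.percentile(T[m],[3,50,97],axis=0),4).tolist())
E
```

```text
1 t [ 0.5323 -0.1188 -0.565  -0.0781  0.0011] yaw -32.4 cost 1752.776419568009 1658
  head [[0.0244, -0.0222, 0.0752], [0.041, 0.001, 0.0774], [0.0586, 0.0265, 0.0859]]
1 s [ 5.361e-01 -1.171e-01 -5.635e-01 -7.600e-02  2.000e-04] yaw -32.3 cost 664.6876361613915 1856
  head [[0.0223, -0.0247, 0.0751], [0.04, -0.0048, 0.0768], [0.0565, 0.0228, 0.0851]]
1 b [ 0.5363 -0.1177 -0.5684 -0.077   0.0008] yaw -32.6 cost 2553.218289543516 3514
2 t [ 0.4643 -0.2318 -0.5046 -0.1083  0.0015] yaw -28.9 cost 2934.0521343257396 1707
  head [[0.0215, -0.021, 0.0752], [0.0389, 0.0035, 0.0774], [0.0564, 0.0263, 0.0848]]
2 s [ 0.4654 -0.2289 -0.4753 -0.1036 -0.    ] yaw -27.2 cost 661.5821461940184 2285
  head [[0.0219, -0.0252, 0.0752], [0.0394, -0.0048, 0.0767], [0.0567, 0.0231, 0.085]]
2 b [ 0.4649 -0.2297 -0.493  -0.1036  0.0005] yaw -28.2 cost 3908.760532090801 3992
3 t [ 0.4048 -0.3381 -0.5645  0.1002  0.0017] yaw -32.3 cost 1581.7827252310485 1829
  head [[0.0204, -0.0242, 0.0752], [0.0371, -0.0, 0.0773], [0.0553, 0.0219, 0.0852]]
3 s [ 4.056e-01 -3.368e-01 -5.899e-01  9.890e-02 -1.000e-04] yaw -33.8 cost 1008.3304377830789 3159
  head [[0.0211, -0.0249, 0.0752], [0.0387, -0.0041, 0.0766], [0.0554, 0.0227, 0.085]]
3 b [ 4.059e-01 -3.371e-01 -5.867e-01  9.920e-02  4.000e-04] yaw -33.6 cost 3167.575440969983 4988
```

```bash
python3 - <<'E'
import re
s=open('fit.py').read()
s=s.replace("      np.abs(cyl(T,-.006,.04,.0585,.015))])","      np.abs(cyl(T,-.006,.04,.0585,.015)),\n      box(T,np.array([.039,0,.058]),np.array([.0185,.0247,.019]))])")
s=s.replace("m=(T[:,0]>.012)","m=((T[:,0]>.012)&(T[:,2]>.0795))|(T[:,0]>.0595)|((T[:,0]>.012)&(T[:,0]<.02))|((np.abs(T[:,1])>.0285)&(T[:,0]>.03))")
s+='''
def key(clouds,c0):
    "fit bar: centre x,y,z(top-11mm), yaw, pitch(about its y), roll"
    P=np.concatenate([C.reshape(-1,3) for C in clouds]); P=P[~np.isnan(P[:,0])]
    P=P[(np.hypot(P[:,0]-c0[0],P[:,1]-c0[1])<.06)&(P[:,2]>c0[2]-.009)&(P[:,2]<c0[2]+.03)]
    from scipy.spatial.transform import Rotation as Ro
    def f(q):
        R=Ro.from_euler('ZYX',q[3:]).as_matrix()
        return np.abs(box((P-q[:3])@R,np.zeros(3),np.array([.05,.012,.011])))
    r=least_squares(f,[*c0,0,0],loss='soft_l1',f_scale=.002,x_scale=[.01,.01,.01,.1,.1,.1])
    return r.x,r.cost,len(P)
'''
open('fit.py','w').write(s)
E
python3 - <<'E'
from fit import *
print('pinch',pinch_z)
ct=cloud('top',np.load('top0.npy')); cs=cloud('side',np.load('side0.npy'))
for k,q in {'1':(.531,-.119),'2':(.461,-.231),'3':(.405,-.339)}.items():
  for nm,cl in (('t',[ct]),('s',[cs]),('b',[ct,cs])):
    r,P=fit(cl,(*q,-.55))
    print(k,nm,np.round(r.x,4),'yaw',round(np.degrees(r.x[2]),1),'cost',r.cost*1e6,len(P))
yk=np.arctan2(.0496-.1475,.6002-.5848)
for nm,cl in (('t',[ct]),('s',[cs]),('b',[ct,cs])):
    print(nm,[np.round(a,4) for a in key(cl,[.5923,.0962,.131,yk])])
# block top centre
for n,C in(('top',ct),('side',cs)):
    P=C.reshape(-1,3);P=P[~np.isnan(P[:,0])]
    m=(np.hypot(P[:,0]-.59,P[:,1]-.095)<.07)&(np.abs(P[:,2]-.055)<.004)
    print(n,m.sum(),np.round(cv2.minAreaRect((P[m][:,:2]*1000).astype(np.float32))[0],1),cv2.minAreaRect((P[m][:,:2]*1000).astype(np.float32))[1:])
# bottle
P=cs.reshape(-1,3);P=P[~np.isnan(P[:,0])];m=(np.hypot(P[:,0]-.657,P[:,1]-.23)<.08)&(P[:,2]>.08);print(np.percentile(P[m],[2,98],axis=0))
E
```

```text
pinch 0.0188
1 t [ 0.5334 -0.1189 -0.5499 -0.0729  0.0007] yaw -31.5 cost 2215.898258660233 1658
1 s [ 5.344e-01 -1.168e-01 -5.795e-01 -7.430e-02 -2.000e-04] yaw -33.2 cost 1008.2311504601464 1856
1 b [ 5.360e-01 -1.180e-01 -5.787e-01 -7.380e-02  4.000e-04] yaw -33.2 cost 3340.0378102967015 3514
2 t [ 0.4641 -0.2311 -0.4859 -0.1052  0.0012] yaw -27.8 cost 3348.368753363956 1707
2 s [ 4.655e-01 -2.296e-01 -4.908e-01 -9.980e-02 -4.000e-04] yaw -28.1 cost 1145.8395335351534 2285
2 b [ 4.649e-01 -2.294e-01 -4.859e-01 -1.014e-01  2.000e-04] yaw -27.8 cost 4748.072830475167 3992
3 t [ 0.405  -0.3385 -0.5662  0.1033  0.0011] yaw -32.4 cost 2347.992810952735 1829
3 s [ 4.050e-01 -3.373e-01 -6.123e-01  1.026e-01 -4.000e-04] yaw -35.1 cost 1591.169028028536 3159
3 b [ 0.4053 -0.3376 -0.6052  0.1034  0.    ] yaw -34.7 cost 4450.81171754643 4988
t [array([ 0.5944,  0.0982,  0.132 , -1.3634,  0.0017, -0.0199]), np.float64(0.0005), np.int64(527)]
s [array([ 0.5946,  0.0992,  0.131 , -1.3587,  0.008 , -0.0203]), np.float64(0.0002), np.int64(345)]
b [array([ 0.5945,  0.0989,  0.1317, -1.3602,  0.0043, -0.0173]), np.float64(0.0007), np.int64(872)]
top 464 [593.5  97.5] ((70.93656921386719, 70.39005279541016), 49.89044189453125)
side 358 [594.   99.7] ((74.4131088256836, 70.51931762695312), 50.16992950439453)
[[0.62891335 0.20293515 0.08218533]
 [0.68105254 0.24236545 0.1748949 ]]
```

```bash
cat > plan.py <<'E'
from fit import *
from scipy.spatial.transform import Rotation as Ro
def Rz(a): return Ro.from_euler('z',a).as_matrix()
def toolR(yaw,axis=(0,0,1)):
    "tool pointing along -axis, tool x near world yaw (rad)"
    z=-np.array(axis,float)/np.linalg.norm(axis); x=np.array([np.cos(yaw),np.sin(yaw),0]); x-=z*(x@z); x/=np.linalg.norm(x)
    return np.stack([x,np.cross(z,x),z],1)
def st():
    s=read_state(); return np.array(s['tcp_pos']),np.array(s['tool_rot']),s
def delta(p1,R1,p0=None,R0=None):
    if p0 is None: p0,R0,_=st()
    rv=Ro.from_matrix(R0.T@R1).as_rotvec()/.5
    print('rot(tool,units)',np.round(rv,3),'| lin in old frame',np.round(R0.T@(p1-p0)*10,3),'| lin after rot',np.round(R1.T@(p1-p0)*10,3))
    return
def status():
    p,R,s=st(); print('t',round(s['time_s'],2),'p',np.round(p,4),'yaw',round(np.degrees(np.arctan2(R[1,0],R[0,0])),2),'z',np.round(R[:,2],3),'F',np.round(s['contact_force'],1),'T',np.round(s['wrist_torque'],2),'w',round(s['gripper_width'],3),'j',np.round(s['joints'],0))
E
python3 - <<'E'
from plan import *
ct=cloud('top',np.load('top0.npy'))
for u,v in[(60,170),(100,130),(120,180),(140,60),(170,30),(195,110),(240,50)]: print(u,v,np.round(ct[v,u],3))
yaw=-1.36+np.pi
R=toolR(yaw); p0,R0,_=st()
delta(np.array([.5945,.0987,.25]),R)
delta(np.array([.5945,.0987,.25]),R,p0+np.array([0,0,.05]),R0)
E
```

```text
60 170 [ 0.72   0.731 -0.508]
100 130 [ 0.878  0.599 -0.515]
120 180 [ 0.688  0.509 -0.512]
140 60 [ 1.174  0.476 -0.54 ]
170 30 [ 1.136  0.29  -0.247]
195 110 [0.772 0.147 0.003]
240 50 [0.756 0.002 0.359]
rot(tool,units) [-2.000e-03  1.000e-03  2.058e+00] | lin in old frame [-5.302 -3.881 -0.447] | lin after rot [-6.059  2.542 -0.452]
rot(tool,units) [-2.000e-03  1.000e-03  2.058e+00] | lin in old frame [-5.302 -3.881  0.053] | lin after rot [-6.059  2.542  0.048]
```

Emit:
send_rows(linear=[[0,0,-0.05],[0,0,-0.06],[0,0,-0.06],[0,0,-0.06],[0,0,-0.06],[0,0,-0.06],[0,0,-0.05],[0,0,-0.05],[-0.3,0.13,0],[-0.3,0.13,0],[-0.3,0.13,0],[-0.3,0.13,0]], angular=[[0,0,0.257],[0,0,0.257],[0,0,0.257],[0,0,0.257],[0,0,0.257],[0,0,0.257],[0,0,0.257],[0,0,0.257],[0,0,0],[0,0,0],[0,0,0],[0,0,0]], gripper=[1,1,1,1,1,1,1,1,1,1,1,1])

```text
time_s: 1.6
tcp_pos: [0.2958, 0.5309, 0.2502]
tool_rot: [[-0.21, 0.978, -0.0], [0.978, 0.21, -0.001], [-0.001, -0.0, -1.0]]
contact_force: [0.1, -0.2, -0.3]
gripper_width: 0.995
```

Emit:
send_rows(linear=[[-0.3,0.13,0],[-0.3,0.13,0],[-0.3,0.13,0],[-0.3,0.13,0],[-0.3,0.13,0],[-0.3,0.13,0],[-0.3,0.12,0],[-0.3,0.12,0],[-0.3,0.12,0],[-0.3,0.12,0],[-0.3,0.12,0],[-0.3,0.12,0]], angular=[[0,0,0],[0,0,0],[0,0,0],[0,0,0],[0,0,0],[0,0,0],[0,0,0],[0,0,0],[0,0,0],[0,0,0],[0,0,0],[0,0,0]], gripper=[1,1,1,1,1,1,1,1,1,1,1,1])

```text
time_s: 3.1
tcp_pos: [0.518, 0.2106, 0.2503]
tool_rot: [[-0.21, 0.978, -0.0], [0.978, 0.21, -0.0], [-0.0, -0.0, -1.0]]
contact_force: [0.8, -0.5, 0.6]
gripper_width: 0.999
```

Run:
```python
from plan import *
status()
delta(np.array([.5945,.0987,.112]),toolR(-1.36+np.pi))
```

```text
t 3.1 p [0.518  0.2106 0.2503] yaw 102.15 z [-0. -0. -1.] F [ 0.8 -0.5  0.6] T [-0.1   0.05  0.02] w 0.999 j [-55.  12.  31. 105.  -7.  64. -10.]
rot(tool,units) [-0.001  0.     0.002] | lin in old frame [-1.255  0.513  1.383] | lin after rot [-1.254  0.514  1.383]
```

Emit:
send_rows(linear=[[-0.25,0.1,0],[-0.25,0.1,0],[-0.25,0.1,0],[-0.25,0.1,0],[-0.2,0.1,0],[0,0,0.2],[0,0,0.2],[0,0,0],[0,0,0]], angular=[[0,0,0],[0,0,0],[0,0,0],[0,0,0],[0,0,0],[0,0,0],[0,0,0],[0,0,0],[0,0,0]], gripper=[1,1,1,1,1,1,1,1,1])

```text
time_s: 4.22
tcp_pos: [0.5921, 0.1048, 0.2111]
tool_rot: [[-0.21, 0.978, 0.0], [0.978, 0.21, -0.0], [-0.0, 0.0, -1.0]]
contact_force: [0.1, 0.6, 0.2]
gripper_width: 1.001
```

Run:
```python
from plan import *
status()
delta(np.array([.5945,.0987,.112]),toolR(-1.36+np.pi))
for n in('side','top'):
    im,d=grab(n); save(n+'1',im)
```

```text
t 4.22 p [0.5921 0.1048 0.2111] yaw 102.14 z [ 0. -0. -1.] F [0.1 0.6 0.2] T [-0.1   0.05  0.01] w 1.001 j [-43.  19.  33. 103. -12.  61.   7.]
rot(tool,units) [0.001 0.    0.002] | lin in old frame [-0.065  0.011  0.991] | lin after rot [-0.065  0.011  0.991]
```

Emit:
send_rows(linear=[[-0.065,0.01,0.2],[0,0,0.25],[0,0,0.25],[0,0,0.2],[0,0,0.09],[0,0,0],[0,0,0],[0,0,0],[0,0,0],[0,0,0],[0,0,0],[0,0,0]], angular=[[0,0,0],[0,0,0],[0,0,0],[0,0,0],[0,0,0],[0,0,0],[0,0,0],[0,0,0],[0,0,0],[0,0,0],[0,0,0],[0,0,0]], gripper=[1,1,1,1,1,1,-1,-1,-1,-1,-1,-1])

```text
time_s: 5.82
tcp_pos: [0.5942, 0.0987, 0.1115]
tool_rot: [[-0.21, 0.978, -0.0], [0.978, 0.21, -0.0], [-0.0, -0.0, -1.0]]
contact_force: [-0.2, -0.1, -0.4]
gripper_width: 0.396
```

Run:
```python
from plan import *
status()
im,d=grab('side'); save('side2',im[60:200,220:340].repeat(4,0).repeat(4,1))
```

```text
t 5.83 p [0.5942 0.0987 0.1115] yaw 102.14 z [-0. -0. -1.] F [-0.2 -0.1 -0.4] T [-0.09  0.01  0.03] w 0.396 j [-39.  26.  31. 108. -17.  51.  12.]
```

Emit:
send_rows(linear=[[0,0,0],[0,0,0],[0,0,0],[0,0,0],[0,0,0],[0,0,-0.1],[0,0,-0.2],[0,0,-0.25],[0,0,-0.25],[0,0,-0.25],[0,0,-0.1],[0,0,0]], angular=[[0,0,0],[0,0,0],[0,0,0],[0,0,0],[0,0,0],[0,0,0],[0,0,0],[0,0,0],[0,0,0],[0,0,0],[0,0,0],[0,0,0]], gripper=[-1,-1,-1,-1,-1,-1,-1,-1,-1,-1,-1,-1])

```text
time_s: 7.38
tcp_pos: [0.5944, 0.0988, 0.2272]
tool_rot: [[-0.21, 0.978, 0.001], [0.978, 0.21, 0.001], [0.0, 0.001, -1.0]]
contact_force: [0.2, 0.3, -2.3]
gripper_width: 0.252
```

Run:
```python
from plan import *
status()
C=[]
for n in('side','top'):
    im,d=grab(n); save(n+'3',im);C.append(cloud(n,d))
p,R,s=st()
print('key expect',p-R[:,2]*pinch_z)
for nm,cl in (('s',C[:1]),('b',C)): print(nm,[np.round(a,4) for a in key(cl,[*(p-R[:,2]*pinch_z),-1.36])])
# shaft: points around tool axis below TCP
for n,c in zip('st',C):
    P=c.reshape(-1,3);P=P[~np.isnan(P[:,0])];L=(P-p)@R
    m=(np.hypot(L[:,0],L[:,1])<.03)&(L[:,2]>.005)&(L[:,2]<.13); Q=L[m]
    for a in np.arange(.01,.12,.01):
        k=(Q[:,2]>a)&(Q[:,2]<=a+.01)
        if k.sum()>3: print(n,round(a,3),k.sum(),np.round(np.median(Q[k],0),4))
    print(n,'tip z',np.round(np.sort(Q[:,2])[-8:],4))
for k,q in {'1':(.535,-.118),'2':(.465,-.230),'3':(.405,-.338)}.items():
    r,P=fit(C,(*q,-.56)); print(k,np.round(r.x,4))
```

```text
t 7.38 p [0.5944 0.0988 0.2272] yaw 102.15 z [ 0.001  0.001 -1.   ] F [ 0.2  0.3 -2.3] T [-0.1   0.01  0.01] w 0.252 j [-42.  19.  34. 102. -12.  63.   8.]
key expect [0.59375228 0.09871135 0.2446685 ]
s [array([ 0.5871,  0.0969,  0.2529, -1.1035,  0.1688, -0.1233]), np.float64(0.0027), np.int64(475)]
b [array([ 0.5874,  0.0967,  0.2527, -1.1289,  0.154 , -0.0931]), np.float64(0.003), np.int64(644)]
s 0.01 26 [-0.0051 -0.0043  0.0152]
s 0.02 29 [-0.0047 -0.0023  0.0255]
s 0.03 27 [-0.0049 -0.0043  0.0345]
s 0.04 27 [-0.0054 -0.0046  0.044 ]
s 0.05 28 [-0.0038 -0.0037  0.0554]
s 0.06 28 [-0.0045 -0.0045  0.0643]
s 0.07 26 [-0.0049 -0.0027  0.0751]
s 0.08 26 [-0.0038 -0.0047  0.085 ]
s 0.09 19 [-0.0035 -0.0024  0.0942]
s tip z [0.0945 0.0948 0.095  0.0952 0.096  0.0965 0.0981 0.0983]
t tip z [0.0808]
1 [ 5.363e-01 -1.182e-01 -5.754e-01 -7.300e-02  5.000e-04]
2 [ 4.659e-01 -2.297e-01 -4.844e-01 -9.830e-02  1.000e-04]
3 [ 0.4052 -0.3374 -0.6058  0.1048  0.    ]
```

```bash
cat >> plan.py <<'E'
def topR(q): return Rz(q[2])@Ro.from_euler('y',q[3]).as_matrix()
def toppt(q,x,z,y=0):
    h=np.array([.052,0,.034]); return np.array([q[0],q[1],0])+Rz(q[2])@(h+Ro.from_euler('y',q[3]).as_matrix()@(np.array([x,y,z])-h))
TIP=.121-pinch_z
def keytool(q,ang,up):
    "tool pose with key tip 'up' above socket floor, key x at ang from stand x (rad)"
    A=topR(q)@Rz(ang); R=np.stack([A[:,0],-A[:,1],-A[:,2]],1)
    p=toppt(q,-.006,.0465)+A[:,2]*(up+TIP); return p,R
def knobtool(q,ang,up,grip=0):
    "tool pose with grasp point 'up' above knobgrip"
    A=topR(q)@Rz(ang); R=np.stack([A[:,0],-A[:,1],-A[:,2]],1)
    return toppt(q,-.046,.066)+A[:,2]*(up-pinch_z),R
def look(tag,qs):
    C=[];out={}
    for n in('top','side'):
        im,d=grab(n);C.append(cloud(n,d));save(n+tag,im)
    for k,q in qs.items():
        xs=[fit(c,(*q[:2],q[2]))[0].x for c in(C[:1],C[1:],C)]
        for x in xs: print(k,np.round(x,4))
        out[k]=(xs[0]+xs[1])/2
    return C,out
def marks(name,n,pts,box_,k=5):
    im=cv2.imread('pics/'+name+'.png'); x0,y0,x1,y1=box_
    c=cv2.resize(im[y0:y1,x0:x1],None,fx=k,fy=k,interpolation=cv2.INTER_CUBIC)
    for p in pts:
        u=px(n,p); cv2.circle(c,(int((u[0]+.5-x0)*k),int((u[1]+.5-y0)*k)),2,(0,0,255),-1)
    save(name+'m',c)
E
python3 - <<'E'
from plan import *
Q={1:(.535,-.1178,-.575,-.0735),2:(.465,-.2302,-.486,-.101),3:(.4051,-.3376,-.595,.1034)}
for n,b in(('top',(260,160,420,290)),('side',(230,195,330,315))):
    pts=[]
    for q in Q.values(): pts+=[toppt(q,-.006,.0585),toppt(q,-.046,.076),toppt(q,-.006,.0585,.015),toppt(q,-.006,.0585,-.015),toppt(q,-.021,.0585)]
    marks(n+'3',n,pts,b)
for a in (60,120):
    p,R=keytool(Q[1],np.radians(a),.03); print(p,np.degrees(np.arctan2(R[1,0],R[0,0])));delta(p,R)
E
```

```text
[ 0.52117911 -0.10884343  0.17405016] 27.12195620097525
rot(tool,units) [-0.158 -0.02   2.62 ] | lin in old frame [-1.876 -1.146  0.519] | lin after rot [-1.61   1.484  0.555]
[ 0.52117911 -0.10884343  0.17405016] 86.98789735898006
rot(tool,units) [-0.119 -0.09   0.527] | lin in old frame [-1.876 -1.146  0.519] | lin after rot [-2.09  -0.652  0.555]
```

Run:
```python
from plan import *
q=(.5357,-.1192,-.575,-.0735)
for up in(.075,.016):
    p,R=keytool(q,np.radians(120),up); print(p);delta(p,R)
```

```text
[ 0.51910598 -0.10844632  0.21892866]
rot(tool,units) [-0.119 -0.09   0.527] | lin in old frame [-1.868 -1.166  0.071] | lin after rot [-2.104 -0.644  0.106]
[ 0.52274186 -0.11080253  0.16008796]
rot(tool,units) [-0.119 -0.09   0.527] | lin in old frame [-1.899 -1.134  0.659] | lin after rot [-2.104 -0.644  0.696]
```

Emit:
send_rows(linear=[[0,0,0],[0,0,0],[0,0,0],[-0.234,-0.071,0],[-0.234,-0.071,0],[-0.234,-0.071,0.01],[-0.234,-0.072,0.01],[-0.234,-0.072,0.01],[-0.234,-0.072,0.02],[-0.234,-0.072,0.02],[-0.234,-0.072,0.02],[-0.232,-0.071,0.016]], angular=[[-0.04,-0.03,0.176],[-0.04,-0.03,0.176],[-0.04,-0.03,0.175],[0,0,0],[0,0,0],[0,0,0],[0,0,0],[0,0,0],[0,0,0],[0,0,0],[0,0,0],[0,0,0]], gripper=[-1,-1,-1,-1,-1,-1,-1,-1,-1,-1,-1,-1])

```text
time_s: 8.98
tcp_pos: [0.5188, -0.1101, 0.2194]
tool_rot: [[0.053, 0.997, 0.063], [0.998, -0.051, -0.04], [-0.036, 0.065, -0.997]]
contact_force: [-0.2, -0.1, -2.1]
gripper_width: 0.249
```

Emit:
send_rows(linear=[[0,0,0.2],[0,0,0.2],[0,0,0.1],[0,0,0],[0,0,0]], angular=[[0,0,0],[0,0,0],[0,0,0],[0,0,0],[0,0,0]], gripper=[-1,-1,-1,-1,-1])

```text
time_s: 9.6
tcp_pos: [0.523, -0.1107, 0.1702]
tool_rot: [[0.053, 0.997, 0.064], [0.998, -0.05, -0.04], [-0.037, 0.066, -0.997]]
contact_force: [-0.2, 0.2, -1.4]
gripper_width: 0.253
```

Run:
```python
from plan import *
status()
q=(.5357,-.1192,-.575,-.0735)
p,R=keytool(q,np.radians(120),.016);delta(p,R)
for n,b in(('top',(250,140,350,240)),('side',(240,150,340,260))):
    im,d=grab(n); save(n+'4',im)
    pp,RR,_=st(); tip=pp+RR[:,2]*TIP
    marks(n+'4',n,[tip,pp],b,6)
```

```text
t 9.6 p [ 0.523  -0.1107  0.1702] yaw 86.96 z [ 0.064 -0.04  -0.997] F [-0.2  0.2 -1.4] T [ 0.01  0.17 -0.06] w 0.253 j [-33.  14.  43. 117. -10.  49.  12.]
rot(tool,units) [ 0.004 -0.    -0.001] | lin in old frame [ 0.003 -0.009  0.1  ] | lin after rot [ 0.003 -0.009  0.1  ]
```

Emit:
send_rows(linear=[[0,0,0.06],[0,0,0.06],[0,0,0.04],[0,0,0.03],[0,0,0]], angular=[[0,0,0],[0,0,0],[0,0,0],[0,0,0],[0,0,0]], gripper=[-1,-1,-1,-1,-1])

```text
time_s: 10.32
tcp_pos: [0.5236, -0.1113, 0.1503]
tool_rot: [[0.053, 0.997, 0.062], [0.998, -0.05, -0.04], [-0.037, 0.064, -0.997]]
contact_force: [-1.6, 0.7, -1.7]
gripper_width: 0.254
```

```bash
cat > s1.py <<'E'
from plan import *
import sys
def chk(q,ang):
    status(); p,R,s=st(); p1,R1=keytool(q,np.radians(ang),0); d=R1.T@(p-p1); print('tool-frame offset from seated mm',np.round(d*1000,1),'Ftool',np.round(R.T@s['contact_force'],1))
E
python3 - <<'E'
from s1 import *
chk((.5357,-.1192,-.575,-.0735),120)
E
```

```text
t 10.32 p [ 0.5236 -0.1113  0.1503] yaw 86.97 z [ 0.062 -0.04  -0.997] F [-1.6  0.7 -1.7] T [ 0.14  0.63 -0.01] w 0.254 j [-32.  15.  42. 118. -12.  47.  14.]
tool-frame offset from seated mm [-0.1  0.2 -6.1] Ftool [ 0.7 -1.7  1.6]
```

Emit:
send_rows(linear=[[0,0,0.02],[0,0,0.02],[0,0,0.02],[0,0,0.01],[0,0,0]], angular=[[0,0,0],[0,0,0],[0,0,0],[0,0,0],[0,0,0]], gripper=[-1,-1,-1,-1,-1])

```text
time_s: 10.95
tcp_pos: [0.5241, -0.1115, 0.1435]
tool_rot: [[0.053, 0.997, 0.063], [0.998, -0.05, -0.04], [-0.037, 0.065, -0.997]]
contact_force: [-2.3, 0.7, -2.7]
gripper_width: 0.252
```

Run:
```python
from s1 import *
chk((.5357,-.1192,-.575,-.0735),120)
```

```text
t 10.95 p [ 0.5241 -0.1115  0.1435] yaw 86.97 z [ 0.063 -0.04  -0.997] F [-2.3  0.7 -2.7] T [ 0.15  1.29 -0.01] w 0.252 j [-31.  16.  42. 118. -12.  46.  14.]
tool-frame offset from seated mm [-0.   0.4  0.7] Ftool [ 0.7 -2.5  2.5]
```

Emit:
send_rows(linear=[[0,0,0.01],[0,0,0.01],[0,0,0.01],[0,0,0]], angular=[[0,0,0],[0,0,0],[0,0,0],[0,0,0]], gripper=[-1,-1,-1,-1])

```text
time_s: 11.45
tcp_pos: [0.5264, -0.1121, 0.1426]
tool_rot: [[0.053, 0.996, 0.067], [0.998, -0.051, -0.04], [-0.036, 0.069, -0.997]]
contact_force: [-7.6, 1.5, 30.6]
gripper_width: 0.258
```

Run:
```python
from s1 import *
chk((.5357,-.1192,-.575,-.0735),120)
```

```text
t 11.45 p [ 0.5264 -0.1121  0.1426] yaw 86.95 z [ 0.067 -0.04  -0.997] F [-7.6  1.5 30.6] T [ 0.11  2.18 -0.03] w 0.258 j [-31.  16.  42. 118. -13.  46.  14.]
tool-frame offset from seated mm [-0.5  2.6  1.7] Ftool [ -0.   -5.6 -31.1]
```

Emit:
send_rows(linear=[[0,0,-0.01],[0,0,0],[0,0,0],[0,0,0],[0,0,0],[0,0,0],[0,0,0],[0,0,0]], angular=[[0,0,0],[0,0,0],[0,0,-0.1],[0,0,-0.18],[0,0,-0.18],[0,0,-0.18],[0,0,-0.18],[0,0,0]], gripper=[-1,-1,-1,-1,-1,-1,-1,-1])

```text
time_s: 12.45
tcp_pos: [0.5259, -0.1118, 0.1428]
tool_rot: [[-0.35, 0.934, 0.066], [0.935, 0.353, -0.04], [-0.06, 0.048, -0.997]]
contact_force: [-4.6, 1.8, 13.3]
gripper_width: 0.254
```

Run:
```python
from s1 import *
chk((.5357,-.1192,-.575,-.0735),120+47)
im,d=grab('side'); save('side5',im); marks('side5','side',[],(240,150,340,260),6)
```

```text
t 12.45 p [ 0.5259 -0.1118  0.1428] yaw 110.52 z [ 0.066 -0.04  -0.997] F [-4.6  1.8 13.3] T [ 0.21  0.95 -0.03] w 0.254 j [-27.  15.  36. 118. -10.  46.  35.]
tool-frame offset from seated mm [-1.7  1.2  1.4] Ftool [  2.5  -3.  -13.6]
```

Emit:
send_rows(linear=[[0,0,0],[0,0,0],[0,0,0],[0,0,0],[0,0,0],[0,0,0],[0,0,0],[0,0,0]], angular=[[0,0,-0.18],[0,0,-0.18],[0,0,-0.18],[0,0,-0.18],[0,0,-0.18],[0,0,-0.18],[0,0,-0.18],[0,0,0]], gripper=[-1,-1,-1,-1,-1,-1,-1,-1])

```text
time_s: 13.5
tcp_pos: [0.5259, -0.1115, 0.1428]
tool_rot: [[-0.833, 0.549, 0.066], [0.547, 0.836, -0.039], [-0.077, 0.003, -0.997]]
contact_force: [-3.2, 1.9, 10.6]
gripper_width: 0.256
```

Run:
```python
from s1 import *
chk((.5357,-.1192,-.575,-.0735),120+59.6)
```

```text
t 13.5 p [ 0.5259 -0.1115  0.1428] yaw 146.7 z [ 0.066 -0.039 -0.997] F [-3.2  1.9 10.6] T [ 0.73  0.67 -0.07] w 0.256 j [-21.  14.  29. 118.  -7.  46.  68.]
tool-frame offset from seated mm [-1.8  1.2  1.5] Ftool [  2.9  -0.1 -10.8]
```

Emit:
send_rows(linear=[[0,0,-0.05],[0,0,-0.15],[0,0,-0.25],[0,0,-0.25],[0,0,-0.1],[0,0,0]], angular=[[0,0,0.06],[0,0,0],[0,0,0],[0,0,0],[0,0,0],[0,0,0]], gripper=[-1,-1,-1,-1,-1,-1])

```text
time_s: 14.25
tcp_pos: [0.5197, -0.1084, 0.222]
tool_rot: [[-0.816, 0.575, 0.064], [0.573, 0.818, -0.04], [-0.076, 0.005, -0.997]]
contact_force: [0.2, -0.6, -2.6]
gripper_width: 0.255
```

Run:
```python
from s1 import *
status()
C,o=look('6',{2:(.465,-.2302,-.486),3:(.4051,-.3376,-.595),1:(.5357,-.1192,-.575)})
q=o[2];print(q)
pts=[toppt(q,-.006,.0585),toppt(q,-.046,.076),toppt(q,-.006,.0585,.015),toppt(q,-.006,.0585,-.015),toppt(q,-.021,.0585)]
for n,b in(('top',(310,180,390,270)),('side',(240,240,320,310))): marks(n+'6',n,pts,b,8)
for up in(.075,.016):
    p,R=keytool(q,np.radians(120),up); delta(p,R)
```

```text
t 14.25 p [ 0.5197 -0.1084  0.222 ] yaw 144.91 z [ 0.064 -0.04  -0.997] F [ 0.2 -0.6 -2.6] T [ 0.03  0.09 -0.04] w 0.255 j [-24.   8.  30. 114.  -2.  56.  62.]
2 [ 0.4671 -0.2308 -0.4621 -0.0934  0.0009]
2 [ 4.655e-01 -2.295e-01 -4.871e-01 -9.870e-02 -3.000e-04]
2 [ 4.658e-01 -2.297e-01 -4.849e-01 -9.680e-02  1.000e-04]
3 [ 0.4057 -0.3385 -0.5714  0.1027  0.0012]
3 [ 4.046e-01 -3.370e-01 -6.101e-01  1.063e-01 -5.000e-04]
3 [ 0.4051 -0.3374 -0.6057  0.1052 -0.    ]
1 [ 0.5357 -0.1192 -0.575  -0.06    0.    ]
1 [ 5.451e-01 -1.166e-01 -5.654e-01 -7.400e-02 -2.000e-04]
1 [ 5.451e-01 -1.166e-01 -5.654e-01 -7.400e-02 -2.000e-04]
[ 4.66256758e-01 -2.30164486e-01 -4.74606686e-01 -9.60947234e-02
  3.27492800e-04]
rot(tool,units) [-0.038 -0.03   1.82 ] | lin in old frame [-0.028 -1.333  0.033] | lin after rot [-1.07  -0.797  0.021]
rot(tool,units) [-0.038 -0.03   1.82 ] | lin in old frame [-0.041 -1.327  0.623] | lin after rot [-1.07  -0.797  0.611]
```

Run:
```python
from s1 import *
q=(.4658,-.2302,-.484,-.098)
for up in(.075,.016):
    p,R=keytool(q,np.radians(120),up); delta(p,R)
```

```text
rot(tool,units) [-0.039 -0.034  1.838] | lin in old frame [-0.021 -1.334  0.034] | lin after rot [-1.073 -0.793  0.022]
rot(tool,units) [-0.039 -0.034  1.838] | lin in old frame [-0.034 -1.329  0.624] | lin after rot [-1.073 -0.793  0.612]
```

Emit:
send_rows(linear=[[0,0,0],[0,0,0],[0,0,0],[0,0,0],[0,0,0],[0,0,0],[0,0,0],[0,0,0],[-0.268,-0.198,0],[-0.268,-0.198,0],[-0.268,-0.198,0.01],[-0.268,-0.198,0.01]], angular=[[-0.005,-0.004,0.23],[-0.005,-0.004,0.23],[-0.005,-0.004,0.23],[-0.005,-0.004,0.23],[-0.005,-0.004,0.23],[-0.005,-0.004,0.23],[-0.005,-0.004,0.23],[-0.004,-0.006,0.228],[0,0,0],[0,0,0],[0,0,0],[0,0,0]], gripper=[-1,-1,-1,-1,-1,-1,-1,-1,-1,-1,-1,-1])

```text
time_s: 15.85
tcp_pos: [0.4436, -0.2196, 0.2171]
tool_rot: [[-0.037, 0.996, 0.086], [0.998, 0.042, -0.045], [-0.049, 0.084, -0.995]]
contact_force: [0.6, 0.1, -2.1]
gripper_width: 0.256
```

Emit:
send_rows(linear=[[0,0,0.2],[0,0,0.2],[0,0,0.1],[0,0,0],[0,0,0]], angular=[[0,0,0],[0,0,0],[0,0,0],[0,0,0],[0,0,0]], gripper=[-1,-1,-1,-1,-1])

```text
time_s: 16.48
tcp_pos: [0.4493, -0.2212, 0.1685]
tool_rot: [[-0.037, 0.995, 0.087], [0.998, 0.042, -0.045], [-0.049, 0.085, -0.995]]
contact_force: [-0.0, -0.8, -1.6]
gripper_width: 0.255
```

Run:
```python
from s1 import *
q=(.4658,-.2302,-.484,-.098)
chk(q,120)
p,R=keytool(q,np.radians(120),.014);delta(p,R)
im,d=grab('side'); save('side7',im); pp,RR,_=st(); marks('side7','side',[pp+RR[:,2]*TIP,toppt(q,-.006,.0585)],(230,200,330,310),6)
C=cloud('side',d); print(np.round(fit([C],(.4655,-.23,-.484))[0].x,4), np.round(fit([C],(.536,-.119,-.57))[0].x,4))
```

```text
t 16.48 p [ 0.4493 -0.2212  0.1685] yaw 92.15 z [ 0.087 -0.045 -0.995] F [-0.  -0.8 -1.6] T [0.03 0.19 0.01] w 0.255 j [-19.   8.  42. 122.  -6.  46.  28.]
tool-frame offset from seated mm [ -0.1   0.7 -26.1] Ftool [-0.7 -0.2  1.6]
rot(tool,units) [ 0.001 -0.    -0.   ] | lin in old frame [ 0.001 -0.007  0.121] | lin after rot [ 0.001 -0.007  0.121]
[ 4.657e-01 -2.296e-01 -4.902e-01 -9.930e-02 -3.000e-04] [ 5.449e-01 -1.164e-01 -5.689e-01 -8.250e-02 -1.000e-04]
```

Emit:
send_rows(linear=[[-0.005,0.011,0.06],[0,0,0.06],[0,0,0.05],[0,0,0.03],[0,0,0]], angular=[[0,0,0],[0,0,0],[0,0,0],[0,0,0],[0,0,0]], gripper=[-1,-1,-1,-1,-1])

```text
time_s: 17.15
tcp_pos: [0.4512, -0.2226, 0.1479]
tool_rot: [[-0.037, 0.996, 0.085], [0.998, 0.041, -0.045], [-0.049, 0.084, -0.995]]
contact_force: [-3.1, -2.2, -3.2]
gripper_width: 0.251
```

Run:
```python
from s1 import *
q=(.4658,-.2302,-.484,-.098)
chk(q,120)
```

```text
t 17.15 p [ 0.4512 -0.2226  0.1479] yaw 92.13 z [ 0.085 -0.045 -0.995] F [-3.1 -2.2 -3.2] T [-0.65  1.48 -0.12] w 0.251 j [-18.  10.  41. 123.  -9.  44.  31.]
tool-frame offset from seated mm [-0.6  0.9 -5.3] Ftool [-1.9 -3.4  3.1]
```

Emit:
send_rows(linear=[[0.003,-0.006,0.02],[0,0,0.02],[0,0,0.02],[0,0,0.01],[0,0,0]], angular=[[0,0,0],[0,0,0],[0,0,0],[0,0,0],[0,0,0]], gripper=[-1,-1,-1,-1,-1])

```text
time_s: 17.77
tcp_pos: [0.4517, -0.2226, 0.1412]
tool_rot: [[-0.037, 0.996, 0.087], [0.998, 0.041, -0.045], [-0.049, 0.085, -0.995]]
contact_force: [-5.3, -2.1, 0.1]
gripper_width: 0.256
```

Run:
```python
from s1 import *
q=(.4658,-.2302,-.484,-.098)
chk(q,120)
```

```text
t 17.77 p [ 0.4517 -0.2226  0.1412] yaw 92.15 z [ 0.087 -0.045 -0.995] F [-5.3 -2.1  0.1] T [-0.9   1.85 -0.09] w 0.256 j [-18.  11.  41. 123. -10.  43.  31.]
tool-frame offset from seated mm [-0.2  0.8  1.3] Ftool [-1.9 -5.3 -0.4]
```

Emit:
send_rows(linear=[[0,-0.01,0.01],[0,0,0.01],[0,0,0]], angular=[[0,0,0],[0,0,0],[0,0,0]], gripper=[-1,-1,-1])

```text
time_s: 18.15
tcp_pos: [0.4526, -0.2232, 0.1407]
tool_rot: [[-0.037, 0.995, 0.09], [0.998, 0.041, -0.046], [-0.049, 0.088, -0.995]]
contact_force: [-8.1, 0.5, 25.4]
gripper_width: 0.254
```

Run:
```python
from s1 import *
q=(.4658,-.2302,-.484,-.098)
chk(q,120)
```

```text
t 18.15 p [ 0.4526 -0.2232  0.1407] yaw 92.13 z [ 0.09  -0.046 -0.995] F [-8.1  0.5 25.4] T [-0.36  2.09 -0.11] w 0.254 j [-18.  11.  41. 124. -10.  43.  32.]
tool-frame offset from seated mm [-0.9  1.6  1.9] Ftool [ -0.5  -5.8 -26. ]
```

Emit:
send_rows(linear=[[0,0,-0.007],[0,0,0],[0,0,0],[0,0,0],[0,0,0],[0,0,0],[0,0,0],[0,0,0],[0,0,0],[0,0,0],[0,0,0],[0,0,0]], angular=[[0,0,0],[0,0,-0.1],[0,0,-0.2],[0,0,-0.2],[0,0,-0.2],[0,0,-0.2],[0,0,-0.2],[0,0,-0.2],[0,0,-0.2],[0,0,-0.2],[0,0,-0.2],[0,0,-0.2]], gripper=[-1,-1,-1,-1,-1,-1,-1,-1,-1,-1,-1,-1])

```text
time_s: 19.65
tcp_pos: [0.4526, -0.2223, 0.1409]
tool_rot: [[-0.883, 0.46, 0.09], [0.458, 0.888, -0.045], [-0.101, 0.001, -0.995]]
contact_force: [-2.5, 1.0, 9.5]
gripper_width: 0.254
```

Run:
```python
from s1 import *
q=(.4658,-.2302,-.484,-.098)
chk(q,120+60)
im,d=grab('side'); save('side8',im); pp,RR,_=st(); marks('side8','side',[],(230,180,330,310),5)
```

```text
t 19.65 p [ 0.4526 -0.2223  0.1409] yaw 152.62 z [ 0.09  -0.045 -0.995] F [-2.5  1.   9.5] T [ 0.53  0.55 -0.07] w 0.254 j [ -8.  10.  30. 123.  -7.  42.  88.]
tool-frame offset from seated mm [-1.4  0.9  1.7] Ftool [ 1.7 -0.2 -9.8]
```

Emit:
send_rows(linear=[[0,0,-0.05],[0,0,-0.15],[0,0,-0.25],[0,0,-0.25],[0,0,-0.1],[0,0,0]], angular=[[0,0,0.06],[0,0,0],[0,0,0],[0,0,0],[0,0,0],[0,0,0]], gripper=[-1,-1,-1,-1,-1,-1])

```text
time_s: 20.45
tcp_pos: [0.4444, -0.2189, 0.2201]
tool_rot: [[-0.868, 0.489, 0.088], [0.487, 0.872, -0.045], [-0.099, 0.004, -0.995]]
contact_force: [-0.1, 0.2, -1.9]
gripper_width: 0.248
```

Run:
```python
from s1 import *
status()
C,o=look('9',{3:(.4051,-.3376,-.595),1:(.545,-.1165,-.575)})
q=(.4051,-.3377,-.6,.105)
pts=[toppt(q,-.006,.0585),toppt(q,-.046,.076),toppt(q,-.006,.0585,.015),toppt(q,-.006,.0585,-.015),toppt(q,-.021,.0585)]
for n,b in(('top',(350,220,420,290)),('side',(240,290,320,360))): marks(n+'9',n,pts,b,8)
for a in (60,120):
  for up in(.075,.016):
    p,R=keytool(q,np.radians(a),up); delta(p,R)
```

```text
t 20.45 p [ 0.4444 -0.2189  0.2201] yaw 150.7 z [ 0.088 -0.045 -0.995] F [-0.1  0.2 -1.9] T [ 0.06  0.13 -0.  ] w 0.248 j [-11.   2.  31. 119.  -1.  53.  80.]
3 [ 0.4051 -0.3376 -0.595  -0.06    0.    ]
3 [ 4.047e-01 -3.370e-01 -6.130e-01  1.040e-01 -4.000e-04]
3 [ 4.047e-01 -3.370e-01 -6.130e-01  1.040e-01 -4.000e-04]
1 [ 0.5464 -0.1181 -0.5656 -0.0748  0.0012]
1 [ 5.456e-01 -1.168e-01 -5.749e-01 -7.160e-02 -2.000e-04]
1 [ 5.457e-01 -1.170e-01 -5.717e-01 -6.950e-02  4.000e-04]
rot(tool,units) [0.434 0.243 4.35 ] | lin in old frame [-0.393 -1.239 -0.063] | lin after rot [-0.799  1.017 -0.148]
rot(tool,units) [0.434 0.243 4.35 ] | lin in old frame [-0.274 -1.236  0.515] | lin after rot [-0.799  1.017  0.442]
rot(tool,units) [0.218 0.367 2.265] | lin in old frame [-0.393 -1.239 -0.063] | lin after rot [-1.28  -0.184 -0.148]
rot(tool,units) [0.218 0.367 2.265] | lin in old frame [-0.274 -1.236  0.515] | lin after rot [-1.28  -0.184  0.442]
```

Emit:
send_rows(linear=[[0,0,-0.1],[0,0,-0.05],[0,0,0],[0,0,0],[0,0,0],[0,0,0],[0,0,0],[0,0,0],[0,0,0],[0,0,0],[0,0,0]], angular=[[0.022,0.037,0.2265],[0.022,0.037,0.2265],[0.022,0.037,0.2265],[0.022,0.037,0.2265],[0.022,0.037,0.2265],[0.022,0.037,0.2265],[0.022,0.037,0.2265],[0.022,0.037,0.2265],[0.022,0.037,0.2265],[0.022,0.037,0.2265],[0,0,0]], gripper=[-1,-1,-1,-1,-1,-1,-1,-1,-1,-1,-1])

```text
time_s: 21.92
tcp_pos: [0.4427, -0.2185, 0.2336]
tool_rot: [[0.079, 0.993, -0.089], [0.996, -0.074, 0.059], [0.052, -0.093, -0.994]]
contact_force: [0.1, 1.2, -1.6]
gripper_width: 0.255
```

Run:
```python
from s1 import *
status()
q=(.4051,-.3377,-.605,.1045)
for up in(.075,.016):
    p,R=keytool(q,np.radians(120),up); delta(p,R)
```

```text
t 21.93 p [ 0.4427 -0.2185  0.2336] yaw 85.47 z [-0.089  0.059 -0.994] F [ 0.1  1.2 -1.6] T [-0.2  -0.   -0.05] w 0.255 j [-12.  11.  37. 110.  -8.  68.  24.]
rot(tool,units) [-0.006  0.     0.01 ] | lin in old frame [-1.29  -0.16  -0.004] | lin after rot [-1.291 -0.154 -0.005]
rot(tool,units) [-0.006  0.     0.01 ] | lin in old frame [-1.29  -0.158  0.586] | lin after rot [-1.291 -0.154  0.585]
```

Emit:
send_rows(linear=[[-0.258,-0.031,0],[-0.258,-0.031,0],[-0.258,-0.031,0],[-0.258,-0.031,0],[-0.258,-0.031,0],[0,0,0.2],[0,0,0.2],[0,0,0.1],[0,0,0],[0,0,0]], angular=[[-0.006,0,0.01],[0,0,0],[0,0,0],[0,0,0],[0,0,0],[0,0,0],[0,0,0],[0,0,0],[0,0,0],[0,0,0]], gripper=[-1,-1,-1,-1,-1,-1,-1,-1,-1,-1])

```text
time_s: 23.18
tcp_pos: [0.413, -0.3427, 0.1799]
tool_rot: [[0.083, 0.993, -0.084], [0.995, -0.078, 0.059], [0.052, -0.088, -0.995]]
contact_force: [0.4, -0.1, -1.0]
gripper_width: 0.254
```

Run:
```python
from s1 import *
q=(.4051,-.3377,-.605,.1045)
chk(q,120)
im,d=grab('side'); save('side10',im); pp,RR,_=st(); marks('side10','side',[pp+RR[:,2]*TIP,toppt(q,-.006,.0585)],(225,250,325,360),6)
C=cloud('side',d); print(np.round(fit([C],(.4051,-.3377,-.605))[0].x,4))
```

```text
t 23.18 p [ 0.413  -0.3427  0.1799] yaw 85.24 z [-0.084  0.059 -0.995] F [ 0.4 -0.1 -1. ] T [-0.11 -0.05  0.02] w 0.254 j [  2.  20.  39. 109. -13.  63.  42.]
tool-frame offset from seated mm [  0.2   0.5 -26. ] Ftool [-0.2  0.5  0.9]
[ 4.048e-01 -3.370e-01 -6.110e-01  1.058e-01 -5.000e-04]
```

Emit:
send_rows(linear=[[0,-0.005,0.06],[0,0,0.06],[0,0,0.05],[0,0,0.03],[0,0,0]], angular=[[0,0,0],[0,0,0],[0,0,0],[0,0,0],[0,0,0]], gripper=[-1,-1,-1,-1,-1])

```text
time_s: 23.85
tcp_pos: [0.4103, -0.3415, 0.1593]
tool_rot: [[0.084, 0.993, -0.085], [0.995, -0.079, 0.059], [0.052, -0.089, -0.995]]
contact_force: [0.2, -1.8, -2.1]
gripper_width: 0.25
```

Run:
```python
from s1 import *
q=(.4051,-.3377,-.605,.1045)
chk(q,120)
```

```text
t 23.85 p [ 0.4103 -0.3415  0.1593] yaw 85.18 z [-0.085  0.059 -0.995] F [ 0.2 -1.8 -2.1] T [-0.99  0.01  0.07] w 0.25 j [  2.  21.  39. 110. -14.  60.  43.]
tool-frame offset from seated mm [ 0.1 -0.4 -5.2] Ftool [-1.9  0.5  2. ]
```

Emit:
send_rows(linear=[[-0.003,0,0.02],[0,0,0.02],[0,0,0.02],[0,0,0.01],[0,0,0.005],[0,0,0]], angular=[[0,0,0],[0,0,0],[0,0,0],[0,0,0],[0,0,0],[0,0,0]], gripper=[-1,-1,-1,-1,-1,-1])

```text
time_s: 24.6
tcp_pos: [0.41, -0.3413, 0.1525]
tool_rot: [[0.084, 0.993, -0.084], [0.995, -0.079, 0.059], [0.052, -0.088, -0.995]]
contact_force: [-1.5, -1.8, 6.7]
gripper_width: 0.251
```

Run:
```python
from s1 import *
q=(.4051,-.3377,-.605,.1045)
chk(q,120)
```

```text
t 24.6 p [ 0.41   -0.3413  0.1525] yaw 85.2 z [-0.084  0.059 -0.995] F [-1.5 -1.8  6.7] T [-0.66  0.66  0.13] w 0.251 j [  2.  21.  38. 110. -15.  59.  43.]
tool-frame offset from seated mm [-0.2 -0.1  1.6] Ftool [-1.6 -1.9 -6.6]
```

Emit:
send_rows(linear=[[0,0,0.005],[0,0,0],[0,0,0],[0,0,0],[0,0,0],[0,0,0],[0,0,0],[0,0,0],[0,0,0],[0,0,0],[0,0,0],[0,0,0]], angular=[[0,0,0],[0,0,-0.1],[0,0,-0.2],[0,0,-0.2],[0,0,-0.2],[0,0,-0.2],[0,0,-0.2],[0,0,-0.2],[0,0,-0.2],[0,0,-0.2],[0,0,-0.2],[0,0,-0.2]], gripper=[-1,-1,-1,-1,-1,-1,-1,-1,-1,-1,-1,-1])

```text
time_s: 26.1
tcp_pos: [0.4106, -0.3412, 0.1524]
tool_rot: [[-0.822, 0.564, -0.083], [0.561, 0.826, 0.059], [0.102, 0.002, -0.995]]
contact_force: [-0.1, -0.8, 8.5]
gripper_width: 0.256
```

Run:
```python
from s1 import *
q=(.4051,-.3377,-.605,.1045)
chk(q,120+60)
im,d=grab('side'); save('side11',im); pp,RR,_=st(); marks('side11','side',[],(225,230,325,360),5)
```

```text
t 26.1 p [ 0.4106 -0.3412  0.1524] yaw 145.68 z [-0.083  0.059 -0.995] F [-0.1 -0.8  8.5] T [-0.09 -0.04 -0.11] w 0.256 j [ 13.  19.  25. 110.  -9.  59.  98.]
tool-frame offset from seated mm [-0.4  0.2  1.7] Ftool [ 0.5 -0.7 -8.5]
```

Emit:
send_rows(linear=[[0,0,-0.05],[0,0,-0.15],[0,0,-0.25],[0,0,-0.25],[0,0,-0.2],[0,0,0]], angular=[[0,0,0.06],[0,0,0],[0,0,0],[0,0,0],[0,0,0],[0,0,0]], gripper=[-1,-1,-1,-1,-1,-1])

```text
time_s: 26.9
tcp_pos: [0.418, -0.3467, 0.2427]
tool_rot: [[-0.802, 0.591, -0.082], [0.588, 0.807, 0.059], [0.101, -0.001, -0.995]]
contact_force: [0.0, 0.4, -2.1]
gripper_width: 0.248
```

Run:
```python
from s1 import *
status()
delta(np.array([.5943,.0987,.24]),toolR(np.radians(102)))
C,o=look('12',{1:(.5457,-.1172,-.57),2:(.4655,-.23,-.484),3:(.4051,-.3377,-.605)})
```

```text
t 26.9 p [ 0.418  -0.3467  0.2427] yaw 143.76 z [-0.082  0.059 -0.995] F [ 0.   0.4 -2.1] T [-0.08 -0.11  0.03] w 0.248 j [ 11.  15.  27. 103.  -7.  69.  94.]
rot(tool,units) [-0.076 -0.192  1.457] | lin in old frame [1.202 4.635 0.143] | lin after rot [3.99  2.651 0.027]
1 [ 0.5461 -0.1183 -0.5618 -0.0735  0.001 ]
1 [ 0.5467 -0.1182 -0.5713 -0.0596  0.    ]
1 [ 0.5461 -0.1183 -0.5622 -0.0735  0.001 ]
2 [ 0.4666 -0.2308 -0.4658 -0.0979  0.0011]
2 [ 4.654e-01 -2.297e-01 -4.908e-01 -1.001e-01 -4.000e-04]
2 [ 4.657e-01 -2.298e-01 -4.860e-01 -1.013e-01  4.000e-04]
3 [ 0.4054 -0.3382 -0.565   0.1024  0.0012]
3 [ 4.048e-01 -3.371e-01 -6.116e-01  1.047e-01 -5.000e-04]
3 [ 0.4052 -0.3374 -0.6055  0.1039 -0.    ]
```

Run:
```python
from s1 import *
marks('top12','top',[np.array([.5943,.0987,.055])],(180,145,240,205),10)
im=cv2.imread('pics/top12.png')[160:290,260:420]; save('top12c',cv2.resize(im,None,fx=5,fy=5,interpolation=cv2.INTER_CUBIC))
```

Emit:
send_rows(linear=[[0,0,0],[0,0,0],[0,0,0],[0,0,0],[0,0,0],[0,0,0],[0,0,0],[0.25,0.166,0],[0.25,0.166,0],[0.25,0.166,0],[0.25,0.166,0],[0.25,0.166,0]], angular=[[-0.011,-0.027,0.208],[-0.011,-0.027,0.208],[-0.011,-0.027,0.208],[-0.011,-0.027,0.208],[-0.011,-0.027,0.208],[-0.011,-0.027,0.208],[-0.01,-0.028,0.208],[0,0,0],[0,0,0],[0,0,0],[0,0,0],[0,0,0]], gripper=[-1,-1,-1,-1,-1,-1,-1,-1,-1,-1,-1,-1])

```text
time_s: 28.5
tcp_pos: [0.4721, -0.2056, 0.2402]
tool_rot: [[-0.208, 0.978, -0.005], [0.978, 0.208, 0.002], [0.003, -0.004, -1.0]]
contact_force: [-0.2, -0.3, -0.5]
gripper_width: 0.254
```

Emit:
send_rows(linear=[[0.25,0.166,0],[0.25,0.166,0],[0.25,0.166,0],[0.25,0.166,0],[0.25,0.166,0],[0.25,0.166,0],[0.25,0.166,0],[0.25,0.166,0],[0.25,0.166,0],[0.25,0.166,0],[0.2,0.13,0],[0,0,0]], angular=[[0,0,0],[0,0,0],[0,0,0],[0,0,0],[0,0,0],[0,0,0],[0,0,0],[0,0,0],[0,0,0],[0,0,0],[0,0,0],[0,0,0]], gripper=[-1,-1,-1,-1,-1,-1,-1,-1,-1,-1,-1,-1])

```text
time_s: 30.0
tcp_pos: [0.5912, 0.0963, 0.2404]
tool_rot: [[-0.211, 0.978, -0.004], [0.978, 0.211, 0.002], [0.003, -0.004, -1.0]]
contact_force: [-0.0, 0.4, -1.6]
gripper_width: 0.252
```

Run:
```python
from s1 import *
status()
delta(np.array([.5943,.0987,.24]),toolR(np.radians(102)))
```

```text
t 30.0 p [0.5912 0.0963 0.2404] yaw 102.16 z [-0.004  0.002 -1.   ] F [-0.   0.4 -1.6] T [-0.13 -0.02 -0.05] w 0.252 j [-28.  16.  16. 100.  -5.  65.   1.]
rot(tool,units) [-0.008 -0.005  0.005] | lin in old frame [0.017 0.035 0.004] | lin after rot [0.017 0.035 0.004]
```

Emit:
send_rows(linear=[[0.017,0.035,0.15],[0,0,0.25],[0,0,0.2],[0,0,0.15],[0,0,0],[0,0,0.05],[0,0,0.05],[0,0,0.05],[0,0,0.05],[0,0,0]], angular=[[-0.008,-0.005,0],[0,0,0],[0,0,0],[0,0,0],[0,0,0],[0,0,0],[0,0,0],[0,0,0],[0,0,0],[0,0,0]], gripper=[-1,-1,-1,-1,-1,-1,-1,-1,-1,-1])

```text
time_s: 31.25
tcp_pos: [0.5942, 0.0969, 0.146]
tool_rot: [[-0.208, 0.978, 0.001], [0.978, 0.208, 0.0], [-0.0, 0.001, -1.0]]
contact_force: [-0.1, -0.3, -1.0]
gripper_width: 0.256
```

Run:
```python
from s1 import *
status()
im,d=grab('side'); save('side13',im); marks('side13','side',[],(225,90,325,200),5)
```

```text
t 31.25 p [0.5942 0.0969 0.146 ] yaw 102.02 z [ 0.001  0.    -1.   ] F [-0.1 -0.3 -1. ] T [-0.06  0.    0.02] w 0.256 j [-27.  21.  15. 106.  -7.  54.   3.]
```

Emit:
send_rows(linear=[[0.01,0,0.08],[0,0,0.1],[0,0,0.1],[0,0,0.05],[0,0,0.01],[0,0,0]], angular=[[0,0,0],[0,0,0],[0,0,0],[0,0,0],[0,0,0],[0,0,0]], gripper=[-1,-1,-1,-1,-1,-1])

```text
time_s: 32.05
tcp_pos: [0.5945, 0.0979, 0.1125]
tool_rot: [[-0.208, 0.978, 0.002], [0.978, 0.208, 0.0], [0.0, 0.002, -1.0]]
contact_force: [0.3, -0.0, -1.2]
gripper_width: 0.258
```

Run:
```python
from s1 import *
status()
```

```text
t 32.05 p [0.5945 0.0979 0.1125] yaw 102.02 z [ 0.002  0.    -1.   ] F [ 0.3 -0.  -1.2] T [-0.05  0.07  0.02] w 0.258 j [-27.  24.  15. 107.  -8.  50.   3.]
```

Emit:
send_rows(linear=[[0,0,0.01],[0,0,0],[0,0,0],[0,0,0],[0,0,0],[0,0,0],[0,0,0],[0,0,0],[0,0,0],[0,0,-0.05],[0,0,-0.15],[0,0,-0.25]], angular=[[0,0,0],[0,0,0],[0,0,0],[0,0,0],[0,0,0],[0,0,0],[0,0,0],[0,0,0],[0,0,0],[0,0,0],[0,0,0],[0,0,0]], gripper=[-1,0.2,0.2,0.2,0.2,0.2,0.2,0.2,0.2,0.2,0.2,0.2])

```text
time_s: 33.55
tcp_pos: [0.594, 0.0979, 0.1573]
tool_rot: [[-0.208, 0.978, 0.001], [0.978, 0.208, 0.0], [-0.0, 0.001, -1.0]]
contact_force: [0.9, -0.9, -0.7]
gripper_width: 0.601
```

Emit:
send_rows(linear=[[0,0,-0.25],[0,0,-0.25],[0,0,-0.2],[0,0,0]], angular=[[0,0,0],[0,0,0],[0,0,0],[0,0,0]], gripper=[0.2,0.2,0.2,0.2])

```text
time_s: 34.05
tcp_pos: [0.595, 0.098, 0.2288]
tool_rot: [[-0.208, 0.978, 0.005], [0.978, 0.208, 0.002], [0.001, 0.005, -1.0]]
contact_force: [0.1, 0.4, 0.0]
gripper_width: 0.595
```

Run:
```python
from s1 import *
status()
C,o=look('14',{1:(.5461,-.1183,-.57),2:(.4655,-.23,-.484),3:(.4051,-.3377,-.605)})
print([np.round(a,4) for a in key(C[1:],[.5945,.098,.131,-1.36])])
q=(.5461,-.1183,-.568,-.073)
pts=[toppt(q,-.006,.0585),toppt(q,-.046,.076),toppt(q,-.006,.0585,.015),toppt(q,-.006,.0585,-.015),toppt(q,-.021,.0585)]
for n,b in(('top',(260,150,340,230)),('side',(240,190,330,260))): marks(n+'14',n,pts,b,7)
```

```text
t 34.05 p [0.595  0.098  0.2288] yaw 102.02 z [ 0.005  0.002 -1.   ] F [0.1 0.4 0. ] T [-0.07  0.02 -0.07] w 0.595 j [-28.  17.  16. 101.  -5.  63.   1.]
1 [ 0.5469 -0.1187 -0.5536 -0.0758  0.0012]
1 [ 5.465e-01 -1.175e-01 -5.688e-01 -7.210e-02 -2.000e-04]
1 [ 5.468e-01 -1.179e-01 -5.650e-01 -7.270e-02  4.000e-04]
2 [ 0.4667 -0.2307 -0.4574 -0.1006  0.0012]
2 [ 4.656e-01 -2.295e-01 -4.882e-01 -1.004e-01 -3.000e-04]
2 [ 4.659e-01 -2.297e-01 -4.834e-01 -1.006e-01  3.000e-04]
3 [ 0.4054 -0.3382 -0.5776  0.1075  0.0006]
3 [ 4.046e-01 -3.369e-01 -6.115e-01  1.063e-01 -5.000e-04]
3 [ 4.053e-01 -3.375e-01 -6.051e-01  1.054e-01 -1.000e-04]
[array([ 5.9450e-01,  9.9700e-02,  1.3100e-01, -1.3607e+00,  9.0000e-04,
       -1.3100e-02]), np.float64(0.0002), np.int64(343)]
```

```bash
cat >> plan.py <<'E'
def turnplan(q,ang0,t0,t1,up,n):
    "knob turn from tilt t0 to t1 in n rows; prints rows"
    q=list(q);L=[];A=[]
    for i in range(n+1):
        t=t0+(t1-t0)*i/n; q[3]=t; a=ang0-(t-t0)/.05
        P=knobtool(q,a,up)
        if i: L.append([round(float(v),3) for v in P0[1].T@(P[0]-P0[0])*10]);A.append([round(float(v),3) for v in Ro.from_matrix(P0[1].T@P[1]).as_rotvec()/.5])
        P0=P
    print('linear',L);print('angular',A)
E
python3 - <<'E'
from s1 import *
q=(.5463,-.1182,-.566,-.073)
for up in(.085,.0148):
    p,R=knobtool(q,np.radians(154),up); print(p,np.degrees(np.arctan2(R[1,0],R[0,0])));delta(p,R)
turnplan(q,np.radians(154),-.073,0,.0148,12)
E
```

```text
[ 0.50164857 -0.08983118  0.12479081] 121.51033521376017
rot(tool,units) [-0.082 -0.119 -0.682] | lin in old frame [-1.644 -1.297  1.015] | lin after rot [-1.049 -1.803  1.032]
[ 0.50597016 -0.09257686  0.05477778] 121.51033521376017
rot(tool,units) [-0.082 -0.119 -0.682] | lin in old frame [-1.68  -1.261  1.715] | lin after rot [-1.049 -1.803  1.734]
linear [[-0.002, 0.001, -0.006], [-0.001, 0.001, -0.006], [-0.001, 0.001, -0.006], [-0.001, 0.001, -0.006], [-0.001, 0.001, -0.006], [-0.001, 0.002, -0.006], [-0.001, 0.002, -0.006], [-0.0, 0.002, -0.006], [-0.0, 0.002, -0.006], [-0.0, 0.002, -0.006], [0.0, 0.002, -0.006], [0.0, 0.002, -0.006]]
angular [[0.006, 0.011, 0.243], [0.007, 0.01, 0.243], [0.008, 0.009, 0.243], [0.009, 0.008, 0.243], [0.01, 0.007, 0.243], [0.011, 0.005, 0.243], [0.012, 0.004, 0.243], [0.012, 0.002, 0.243], [0.012, 0.001, 0.243], [0.012, -0.0, 0.243], [0.012, -0.002, 0.243], [0.012, -0.003, 0.243]]
```

Emit:
send_rows(linear=[[0,0,0],[0,0,0],[0,0,0],[0,0,0],[-0.131,-0.225,0],[-0.131,-0.225,0],[-0.131,-0.225,0],[-0.131,-0.225,0.1],[-0.131,-0.225,0.2],[-0.131,-0.225,0.2],[-0.131,-0.225,0.25],[-0.131,-0.225,0.28]], angular=[[-0.02,-0.03,-0.17],[-0.02,-0.03,-0.17],[-0.021,-0.03,-0.171],[-0.021,-0.029,-0.171],[0,0,0],[0,0,0],[0,0,0],[0,0,0],[0,0,0],[0,0,0],[0,0,0],[0,0,0]], gripper=[0.2,0.2,0.2,0.2,0.2,0.2,0.2,0.2,0.2,0.2,0.2,0.2])

```text
time_s: 35.65
tcp_pos: [0.5009, -0.0915, 0.1246]
tool_rot: [[-0.52, 0.852, 0.062], [0.851, 0.523, -0.039], [-0.066, 0.032, -0.997]]
contact_force: [0.0, 0.1, -0.8]
gripper_width: 0.599
```

Emit:
send_rows(linear=[[0,0,0.2],[0,0,0.2],[0,0,0],[0,0,0]], angular=[[0,0,0],[0,0,0],[0,0,0],[0,0,0]], gripper=[0.2,0.2,0.2,0.2])

```text
time_s: 36.15
tcp_pos: [0.5043, -0.0918, 0.0857]
tool_rot: [[-0.521, 0.851, 0.062], [0.851, 0.523, -0.039], [-0.066, 0.032, -0.997]]
contact_force: [-0.1, -0.1, -0.4]
gripper_width: 0.6
```

Run:
```python
from s1 import *
q=(.5463,-.1182,-.566,-.073)
status();p,R=knobtool(q,np.radians(154),.0148);delta(p,R)
im,d=grab('side'); save('side15',im); pp,RR,_=st(); marks('side15','side',[pp],(240,150,330,260),6)
```

```text
t 36.15 p [ 0.5043 -0.0918  0.0857] yaw 121.46 z [ 0.062 -0.039 -0.997] F [-0.1 -0.1 -0.4] T [-0.04  0.07 -0.  ] w 0.6 j [-13.  16.  17. 123.  -5.  38.  38.]
rot(tool,units) [-0.     0.001 -0.002] | lin in old frame [ 0.005 -0.     0.31 ] | lin after rot [ 0.005 -0.     0.31 ]
```

Emit:
send_rows(linear=[[0.005,0,0.15],[0,0,0.15],[0,0,0],[0,0,0],[0,0,0],[0,0,0],[0,0,0],[0,0,0]], angular=[[0,0,0],[0,0,0],[0,0,0],[0,0,0],[0,0,0],[0,0,0],[0,0,0],[0,0,0]], gripper=[0.2,0.2,0.2,-1,-1,-1,-1,-1])

```text
time_s: 37.2
tcp_pos: [0.505, -0.0927, 0.0552]
tool_rot: [[-0.521, 0.851, 0.06], [0.851, 0.524, -0.04], [-0.065, 0.03, -0.997]]
contact_force: [-7.0, -3.0, 7.2]
gripper_width: 0.354
```

Run:
```python
from s1 import *
q=(.5463,-.1182,-.566,-.073)
status();p,R=knobtool(q,np.radians(154),.0148);delta(p,R)
```

```text
t 37.2 p [ 0.505  -0.0927  0.0552] yaw 121.48 z [ 0.06  -0.04  -0.997] F [-7.  -3.   7.2] T [-0.97  1.65 -0.03] w 0.354 j [-12.  20.  17. 124.  -6.  34.  40.]
rot(tool,units) [-0.004 -0.001 -0.001] | lin in old frame [-0.004  0.009  0.005] | lin after rot [-0.004  0.009  0.005]
```

Emit:
send_rows(linear=[[-0.002,0.001,-0.006],[-0.001,0.001,-0.006],[-0.001,0.001,-0.006],[-0.001,0.001,-0.006],[-0.001,0.001,-0.006],[-0.001,0.002,-0.006],[-0.001,0.002,-0.006],[0,0.002,-0.006],[0,0.002,-0.006],[0,0.002,-0.006],[0,0.002,-0.006],[0,0.002,-0.006]], angular=[[0.006,0.011,0.243],[0.007,0.01,0.243],[0.008,0.009,0.243],[0.009,0.008,0.243],[0.01,0.007,0.243],[0.011,0.005,0.243],[0.012,0.004,0.243],[0.012,0.002,0.243],[0.012,0.001,0.243],[0.012,0,0.243],[0.012,-0.002,0.243],[0.012,-0.003,0.243]], gripper=[-1,-1,-1,-1,-1,-1,-1,-1,-1,-1,-1,-1])

```text
time_s: 38.7
tcp_pos: [0.5065, -0.0936, 0.0625]
tool_rot: [[0.79, 0.613, -0.002], [0.613, -0.79, 0.001], [-0.001, -0.001, -1.0]]
contact_force: [-7.3, -3.7, 5.2]
gripper_width: 0.354
```

Emit:
send_rows(linear=[[0,0,0],[0,0,0]], angular=[[0,0,0],[0,0,0]], gripper=[-1,-1])

```text
time_s: 38.95
tcp_pos: [0.5065, -0.0936, 0.0624]
tool_rot: [[0.788, 0.616, -0.002], [0.616, -0.788, 0.0], [-0.001, -0.001, -1.0]]
contact_force: [-7.8, -4.3, 6.8]
gripper_width: 0.351
```

Run:
```python
from s1 import *
q=(.5463,-.1182,-.566,0)
status();p,R=knobtool(q,np.radians(154)-1.46,.0148);delta(p,R)
im,d=grab('side'); save('side16',im); pp,RR,_=st(); marks('side16','side',[pp],(240,150,330,260),6)
C=cloud('side',d); print(np.round(fit([C],(.5463,-.1182,-.566))[0].x,4))
# head top plane tilt
def headtilt(C,q):
    P=C.reshape(-1,3);P=P[~np.isnan(P[:,0])];L=local(P,*q[:3])
    m=(L[:,0]>.022)&(L[:,0]<.056)&(np.abs(L[:,1])>.008)&(np.abs(L[:,1])<.023)&(L[:,2]>.07)&(L[:,2]<.085);L=L[m]
    A=np.c_[L[:,:2],np.ones(m.sum())];s=np.linalg.lstsq(A,L[:,2],rcond=None)[0];print('head slope',-s[0],s[1],m.sum())
headtilt(C,q)
```

```text
t 38.95 p [ 0.5065 -0.0936  0.0624] yaw 38.0 z [-0.002  0.    -1.   ] F [-7.8 -4.3  6.8] T [-1.04  1.81 -0.02] w 0.351 j [-27.  24.  37. 121. -22.  41. -27.]
rot(tool,units) [-0.002  0.002  0.003] | lin in old frame [0.008 0.005 0.004] | lin after rot [0.008 0.005 0.004]
[ 5.393e-01 -1.137e-01 -5.563e-01  1.748e-01 -5.000e-04]
head slope 0.011570331907801813 0.019027085623160328 120
```

Emit:
send_rows(linear=[[0,0,0],[0,0,0],[0,0,0],[0,0,0],[0,0,-0.1],[0,0,-0.2],[0,0,-0.25],[0,0,-0.25],[0,0,-0.2],[0,0,0]], angular=[[0,0,0],[0,0,0],[0,0,0],[0,0,0],[0,0,0],[0,0,0],[0,0,0],[0,0,0],[0,0,0],[0,0,0]], gripper=[0.2,0.2,0.2,0.2,0.2,0.2,0.2,0.2,0.2,0.2])

```text
time_s: 40.25
tcp_pos: [0.5085, -0.0931, 0.1639]
tool_rot: [[0.788, 0.616, 0.003], [0.616, -0.788, 0.001], [0.003, 0.001, -1.0]]
contact_force: [-0.2, -0.2, -0.7]
gripper_width: 0.604
```

Run:
```python
from s1 import *
status()
C,o=look('17',{1:(.5461,-.1183,-.57),2:(.4655,-.23,-.484)})
for n,b in(('top',(260,150,340,230)),('side',(240,190,330,260))): marks(n+'17',n,[],b,8)
q=(.4658,-.23,-.484,-.1005)
for a in(154,170):
  for up in(.085,.0148):
    p,R=knobtool(q,np.radians(a),up); print(p,np.degrees(np.arctan2(R[1,0],R[0,0])));delta(p,R)
```

```text
t 40.25 p [ 0.5085 -0.0931  0.1639] yaw 38.03 z [ 0.003  0.001 -1.   ] F [-0.2 -0.2 -0.7] T [-0.05  0.15  0.03] w 0.604 j [-33.  15.  43. 117. -13.  53. -35.]
1 [ 0.4931 -0.2091 -0.6899 -0.06   -0.0055]
1 [ 5.463e-01 -1.172e-01 -5.692e-01  2.000e-04 -1.000e-04]
1 [ 5.463e-01 -1.172e-01 -5.692e-01  3.000e-04 -1.000e-04]
2 [ 0.4664 -0.2311 -0.449  -0.0992  0.0011]
2 [ 4.655e-01 -2.295e-01 -4.902e-01 -9.950e-02 -3.000e-04]
2 [ 4.658e-01 -2.297e-01 -4.851e-01 -9.960e-02  2.000e-04]
[ 0.41680038 -0.20424062  0.12187207] 126.15446678109102
rot(tool,units) [-0.209 -0.078 -3.077] | lin in old frame [-1.401  0.319  0.402] | lin after rot [-0.327 -1.407  0.373]
[ 0.42303463 -0.207518    0.05202629] 126.15446678109102
rot(tool,units) [-0.209 -0.078 -3.077] | lin in old frame [-1.372  0.383  1.101] | lin after rot [-0.327 -1.407  1.075]
[ 0.41680038 -0.20424062  0.12187207] 142.21915931615908
rot(tool,units) [-0.204 -0.11  -3.635] | lin in old frame [-1.401  0.319  0.402] | lin after rot [ 0.074 -1.443  0.373]
[ 0.42303463 -0.207518    0.05202629] 142.21915931615908
rot(tool,units) [-0.204 -0.11  -3.635] | lin in old frame [-1.372  0.383  1.101] | lin after rot [ 0.074 -1.443  1.075]
```

Emit:
send_rows(linear=[[0,0,0],[0,0,0],[0,0,0],[0,0,0],[0,0,0],[0,0,0],[0,0,0],[0,0,0],[0,0,0],[0,0,0],[0,0,0],[0,0,0]], angular=[[-0.0174,-0.0065,-0.2564],[-0.0174,-0.0065,-0.2564],[-0.0174,-0.0065,-0.2564],[-0.0174,-0.0065,-0.2564],[-0.0174,-0.0065,-0.2564],[-0.0174,-0.0065,-0.2564],[-0.0174,-0.0065,-0.2564],[-0.0174,-0.0065,-0.2564],[-0.0174,-0.0065,-0.2564],[-0.0174,-0.0065,-0.2564],[-0.0174,-0.0065,-0.2564],[-0.0174,-0.0065,-0.2564]], gripper=[0.2,0.2,0.2,0.2,0.2,0.2,0.2,0.2,0.2,0.2,0.2,0.2])

```text
time_s: 41.85
tcp_pos: [0.507, -0.0931, 0.1614]
tool_rot: [[-0.591, 0.802, 0.087], [0.802, 0.596, -0.047], [-0.09, 0.042, -0.995]]
contact_force: [0.9, 0.1, -0.5]
gripper_width: 0.6
```

Emit:
send_rows(linear=[[-0.055,-0.235,0],[-0.055,-0.235,0],[-0.055,-0.235,0],[-0.055,-0.235,0],[-0.055,-0.235,0.1],[-0.052,-0.232,0.2],[0,0,0.25],[0,0,0.25],[0,0,0],[0,0,0]], angular=[[0,0,0],[0,0,0],[0,0,0],[0,0,0],[0,0,0],[0,0,0],[0,0,0],[0,0,0],[0,0,0],[0,0,0]], gripper=[0.2,0.2,0.2,0.2,0.2,0.2,0.2,0.2,0.2,0.2])

```text
time_s: 43.1
tcp_pos: [0.4203, -0.2071, 0.0802]
tool_rot: [[-0.586, 0.805, 0.089], [0.805, 0.591, -0.047], [-0.091, 0.044, -0.995]]
contact_force: [0.0, 0.1, 0.5]
gripper_width: 0.601
```

Run:
```python
from s1 import *
q=(.4658,-.23,-.484,-.1)
status();p,R=knobtool(q,np.radians(154),.0148);delta(p,R)
im,d=grab('side'); save('side18',im); pp,RR,_=st(); marks('side18','side',[pp],(230,190,330,300),6)
turnplan(q,np.radians(154),-.1,0,.0148,16)
```

```text
t 43.1 p [ 0.4203 -0.2071  0.0802] yaw 126.05 z [ 0.089 -0.047 -0.995] F [0.  0.1 0.5] T [ 0.05  0.11 -0.04] w 0.601 j [-10.  13.  32. 130. -11.  33.  66.]
rot(tool,units) [-0.001  0.002 -0.004] | lin in old frame [0.005 0.007 0.283] | lin after rot [0.005 0.007 0.283]
linear [[-0.002, 0.001, -0.006], [-0.001, 0.001, -0.006], [-0.001, 0.001, -0.006], [-0.001, 0.001, -0.006], [-0.001, 0.001, -0.006], [-0.001, 0.002, -0.006], [-0.001, 0.002, -0.006], [-0.0, 0.002, -0.006], [-0.0, 0.002, -0.006], [0.0, 0.002, -0.006], [0.0, 0.002, -0.006], [0.0, 0.002, -0.006], [0.001, 0.002, -0.006], [0.001, 0.002, -0.006], [0.001, 0.001, -0.006], [0.001, 0.001, -0.006]]
angular [[0.006, 0.011, 0.25], [0.007, 0.01, 0.25], [0.009, 0.009, 0.25], [0.01, 0.008, 0.25], [0.011, 0.007, 0.25], [0.011, 0.005, 0.25], [0.012, 0.004, 0.25], [0.012, 0.002, 0.25], [0.012, 0.001, 0.25], [0.012, -0.001, 0.25], [0.012, -0.002, 0.25], [0.012, -0.004, 0.25], [0.011, -0.005, 0.25], [0.011, -0.007, 0.25], [0.01, -0.008, 0.25], [0.009, -0.009, 0.25]]
```

Emit:
send_rows(linear=[[0.005,0.006,0.14],[0,0,0.14],[0,0,0],[0,0,0],[0,0,0],[0,0,0],[0,0,0],[0,0,0]], angular=[[0,0,0],[0,0,0],[0,0,0],[0,0,0],[0,0,0],[0,0,0],[0,0,0],[0,0,0]], gripper=[0.2,0.2,0.2,-1,-1,-1,-1,-1])

```text
time_s: 44.15
tcp_pos: [0.4222, -0.2077, 0.0518]
tool_rot: [[-0.587, 0.805, 0.087], [0.805, 0.592, -0.047], [-0.09, 0.042, -0.995]]
contact_force: [-9.3, -5.2, 6.1]
gripper_width: 0.351
```

Emit:
send_rows(linear=[[-0.002,0.001,-0.006],[-0.001,0.001,-0.006],[-0.001,0.001,-0.006],[-0.001,0.001,-0.006],[-0.001,0.001,-0.006],[-0.001,0.002,-0.006],[-0.001,0.002,-0.006],[0,0.002,-0.006],[0,0.002,-0.006],[0,0.002,-0.006],[0,0.002,-0.006],[0,0.002,-0.006]], angular=[[0.006,0.011,0.25],[0.007,0.01,0.25],[0.009,0.009,0.25],[0.01,0.008,0.25],[0.011,0.007,0.25],[0.011,0.005,0.25],[0.012,0.004,0.25],[0.012,0.002,0.25],[0.012,0.001,0.25],[0.012,-0.001,0.25],[0.012,-0.002,0.25],[0.012,-0.004,0.25]], gripper=[-1,-1,-1,-1,-1,-1,-1,-1,-1,-1,-1,-1])

```text
time_s: 45.65
tcp_pos: [0.4234, -0.2084, 0.0591]
tool_rot: [[0.766, 0.643, 0.021], [0.643, -0.766, -0.012], [0.009, 0.023, -1.0]]
contact_force: [-11.0, -3.1, 9.9]
gripper_width: 0.353
```

Emit:
send_rows(linear=[[0.001,0.002,-0.006],[0.001,0.002,-0.006],[0.001,0.001,-0.006],[0.001,0.001,-0.006],[0,0,0],[0,0,0]], angular=[[0.011,-0.005,0.25],[0.011,-0.007,0.25],[0.01,-0.008,0.25],[0.009,-0.009,0.25],[0,0,0],[0,0,0]], gripper=[-1,-1,-1,-1,-1,-1])

```text
time_s: 46.4
tcp_pos: [0.4239, -0.2087, 0.0616]
tool_rot: [[0.98, 0.201, -0.001], [0.201, -0.98, 0.0], [-0.001, -0.0, -1.0]]
contact_force: [-12.1, -3.1, 14.2]
gripper_width: 0.351
```

Run:
```python
from s1 import *
q=(.4658,-.23,-.484,0)
status();p,R=knobtool(q,np.radians(154)-2,.0148);delta(p,R)
im,d=grab('side'); save('side19',im); pp,RR,_=st(); marks('side19','side',[pp],(230,190,330,300),6)
```

```text
t 46.4 p [ 0.4239 -0.2087  0.0616] yaw 11.62 z [-0.001  0.    -1.   ] F [-12.1  -3.1  14.2] T [-0.75  3.09 -0.02] w 0.351 j [-29.  30.  60. 127. -38.  44. -21.]
rot(tool,units) [-0.001  0.002 -0.002] | lin in old frame [ 0.011  0.002 -0.004] | lin after rot [ 0.011  0.002 -0.004]
```

Emit:
send_rows(linear=[[0,0,0],[0,0,0],[0,0,0],[0,0,0],[0,0,-0.1],[0,0,-0.2],[0,0,-0.25],[0,0,-0.25],[0,0,-0.2],[0,0,0]], angular=[[0,0,0],[0,0,0],[0,0,0],[0,0,0],[0,0,0],[0,0,0],[0,0,0],[0,0,0],[0,0,0],[0,0,0]], gripper=[0.2,0.2,0.2,0.2,0.2,0.2,0.2,0.2,0.2,0.2])

```text
time_s: 47.7
tcp_pos: [0.4262, -0.2082, 0.1626]
tool_rot: [[0.979, 0.203, 0.003], [0.203, -0.979, 0.0], [0.003, 0.0, -1.0]]
contact_force: [0.8, -0.1, -0.1]
gripper_width: 0.6
```

Run:
```python
from s1 import *
status()
C,o=look('20',{1:(.5461,-.1183,-.57),2:(.4655,-.23,-.484),3:(.405,-.3377,-.605)})
for n,b in(('side',(230,220,330,300)),): marks(n+'20',n,[],b,6)
q=(.405,-.3375,-.606,.1055)
for up in(.085,.0148):
    p,R=knobtool(q,np.radians(40),up); print(p,np.degrees(np.arctan2(R[1,0],R[0,0])));delta(p,R)
```

```text
t 47.7 p [ 0.4262 -0.2082  0.1626] yaw 11.69 z [ 0.003  0.    -1.   ] F [ 0.8 -0.1 -0.1] T [-0.04  0.2  -0.  ] w 0.6 j [-42.  21.  75. 122. -26.  55. -31.]
1 [ 5.474e-01 -1.188e-01 -5.496e-01 -3.000e-04  1.000e-03]
1 [ 5.461e-01 -1.173e-01 -5.654e-01  1.700e-03 -2.000e-04]
1 [ 5.470e-01 -1.181e-01 -5.623e-01  4.700e-03  3.000e-04]
2 [ 0.4806 -0.2013 -0.4514  0.06   -0.0058]
2 [ 4.657e-01 -2.293e-01 -4.939e-01 -9.000e-04 -3.000e-04]
2 [ 4.657e-01 -2.293e-01 -4.938e-01 -9.000e-04 -3.000e-04]
3 [ 0.2344 -0.5845 -4.9852 -0.06    0.    ]
3 [ 4.047e-01 -3.371e-01 -6.120e-01  1.043e-01 -4.000e-04]
3 [ 4.047e-01 -3.371e-01 -6.115e-01  1.043e-01 -4.000e-04]
[ 0.37613846 -0.31749949  0.14197384] 5.436132117929567
rot(tool,units) [ 0.144 -0.156  0.224] | lin in old frame [-0.705  0.975  0.192] | lin after rot [-0.577  1.06   0.169]
[ 0.37006243 -0.31328891  0.07216415] 5.436132117929567
rot(tool,units) [ 0.144 -0.156  0.224] | lin in old frame [-0.757  0.921  0.89 ] | lin after rot [-0.577  1.06   0.871]
```

Run:
```python
from s1 import *
q=(.405,-.3375,-.608,.105)
for up in(.085,.0148):
    p,R=knobtool(q,np.radians(60),up); print(p,np.degrees(np.arctan2(R[1,0],R[0,0])));delta(p,R)
turnplan(q,np.radians(60),.105,0,.0148,16)
```

```text
[ 0.37613421 -0.31741097  0.14193027] 25.30099260555127
rot(tool,units) [ 0.168 -0.128 -0.47 ] | lin in old frame [-0.705  0.974  0.192] | lin after rot [-0.903  0.799  0.169]
[ 0.37009527 -0.31320819  0.07211689] 25.30099260555127
rot(tool,units) [ 0.168 -0.128 -0.47 ] | lin in old frame [-0.757  0.921  0.89 ] | lin after rot [-0.903  0.799  0.871]
linear [[-0.001, -0.002, 0.006], [-0.001, -0.002, 0.006], [-0.0, -0.002, 0.006], [-0.0, -0.002, 0.006], [0.0, -0.002, 0.006], [0.0, -0.002, 0.006], [0.0, -0.002, 0.006], [0.001, -0.002, 0.006], [0.001, -0.002, 0.006], [0.001, -0.001, 0.006], [0.001, -0.001, 0.006], [0.001, -0.001, 0.006], [0.002, -0.001, 0.006], [0.002, -0.001, 0.006], [0.002, -0.0, 0.006], [0.002, -0.0, 0.006]]
angular [[-0.012, 0.006, -0.262], [-0.012, 0.004, -0.262], [-0.013, 0.003, -0.262], [-0.013, 0.001, -0.262], [-0.013, -0.001, -0.262], [-0.013, -0.003, -0.262], [-0.012, -0.004, -0.262], [-0.012, -0.006, -0.262], [-0.011, -0.007, -0.262], [-0.01, -0.009, -0.262], [-0.009, -0.01, -0.262], [-0.007, -0.011, -0.262], [-0.006, -0.012, -0.262], [-0.004, -0.012, -0.262], [-0.002, -0.013, -0.262], [-0.001, -0.013, -0.262]]
```

Emit:
send_rows(linear=[[0,0,0],[0,0,0],[0,0,0],[-0.18,0.16,0],[-0.18,0.16,0],[-0.18,0.16,0],[-0.18,0.16,0],[-0.183,0.159,0.1],[0,0,0.2],[0,0,0.2],[0,0,0.1],[0,0,0]], angular=[[0.056,-0.043,-0.157],[0.056,-0.043,-0.157],[0.056,-0.042,-0.156],[0,0,0],[0,0,0],[0,0,0],[0,0,0],[0,0,0],[0,0,0],[0,0,0],[0,0,0],[0,0,0]], gripper=[0.2,0.2,0.2,0.2,0.2,0.2,0.2,0.2,0.2,0.2,0.2,0.2])

```text
time_s: 49.3
tcp_pos: [0.372, -0.3149, 0.0987]
tool_rot: [[0.903, 0.421, -0.087], [0.427, -0.902, 0.06], [-0.054, -0.091, -0.994]]
contact_force: [0.1, -0.8, 0.4]
gripper_width: 0.603
```

Run:
```python
from s1 import *
q=(.405,-.3375,-.608,.105)
status();p,R=knobtool(q,np.radians(60),.0148);delta(p,R)
im,d=grab('side'); save('side21',im); pp,RR,_=st(); marks('side21','side',[pp],(220,250,320,360),6)
```

```text
t 49.3 p [ 0.372  -0.3149  0.0987] yaw 25.29 z [-0.087  0.06  -0.994] F [ 0.1 -0.8  0.4] T [-0.09  0.03  0.01] w 0.603 j [-12.  29.  58. 119. -29.  55.  -2.]
rot(tool,units) [-0.001  0.003 -0.001] | lin in old frame [0.004 0.001 0.267] | lin after rot [0.004 0.001 0.267]
```

Emit:
send_rows(linear=[[0.004,0,0.14],[0,0,0.12],[0,0,0],[0,0,0],[0,0,0],[0,0,0],[0,0,0],[0,0,0]], angular=[[0,0,0],[0,0,0],[0,0,0],[0,0,0],[0,0,0],[0,0,0],[0,0,0],[0,0,0]], gripper=[0.2,0.2,0.2,-1,-1,-1,-1,-1])

```text
time_s: 50.35
tcp_pos: [0.3705, -0.3133, 0.0736]
tool_rot: [[0.903, 0.421, -0.086], [0.427, -0.903, 0.06], [-0.052, -0.091, -0.995]]
contact_force: [0.0, 2.4, 5.1]
gripper_width: 0.354
```

Emit:
send_rows(linear=[[-0.001,-0.002,0.006],[-0.001,-0.002,0.006],[0,-0.002,0.006],[0,-0.002,0.006],[0,-0.002,0.006],[0,-0.002,0.006],[0,-0.002,0.006],[0.001,-0.002,0.006],[0.001,-0.002,0.006],[0.001,-0.001,0.006],[0.001,-0.001,0.006],[0.001,-0.001,0.006]], angular=[[-0.012,0.006,-0.262],[-0.012,0.004,-0.262],[-0.013,0.003,-0.262],[-0.013,0.001,-0.262],[-0.013,-0.001,-0.262],[-0.013,-0.003,-0.262],[-0.012,-0.004,-0.262],[-0.012,-0.006,-0.262],[-0.011,-0.007,-0.262],[-0.01,-0.009,-0.262],[-0.009,-0.01,-0.262],[-0.007,-0.011,-0.262]], gripper=[-1,-1,-1,-1,-1,-1,-1,-1,-1,-1,-1,-1])

```text
time_s: 51.85
tcp_pos: [0.3661, -0.311, 0.0662]
tool_rot: [[-0.429, 0.903, -0.025], [0.903, 0.429, 0.017], [0.026, -0.015, -1.0]]
contact_force: [-12.4, 5.6, 9.7]
gripper_width: 0.353
```

Emit:
send_rows(linear=[[0.002,-0.001,0.006],[0.002,-0.001,0.006],[0.002,0,0.006],[0.002,0,0.006],[0,0,0],[0,0,0]], angular=[[-0.006,-0.012,-0.262],[-0.004,-0.012,-0.262],[-0.002,-0.013,-0.262],[-0.001,-0.013,-0.262],[0,0,0],[0,0,0]], gripper=[-1,-1,-1,-1,-1,-1])

```text
time_s: 52.6
tcp_pos: [0.3648, -0.311, 0.0636]
tool_rot: [[-0.821, 0.571, -0.004], [0.571, 0.821, 0.001], [0.004, -0.001, -1.0]]
contact_force: [-13.8, 1.4, 7.4]
gripper_width: 0.351
```

Run:
```python
from s1 import *
q=(.405,-.3375,-.608,0)
status();p,R=knobtool(q,np.radians(60)+2.1,.0148);delta(p,R)
im,d=grab('side'); save('side22',im); pp,RR,_=st(); marks('side22','side',[pp],(220,250,320,360),6)
```

```text
t 52.6 p [ 0.3648 -0.311   0.0636] yaw 145.17 z [-0.004  0.001 -1.   ] F [-13.8   1.4   7.4] T [0.19 3.3  0.05] w 0.351 j [ 12.  19.  24. 125. -12.  39. 100.]
rot(tool,units) [-0.003 -0.008 -0.011] | lin in old frame [-0.022  0.012  0.016] | lin after rot [-0.022  0.012  0.016]
```

Emit:
send_rows(linear=[[0,0,0],[0,0,0],[0,0,0],[0,0,0],[0,0,-0.1],[0,0,-0.2],[0,0,-0.25],[0,0,-0.25],[0,0,-0.25],[0,0,-0.25],[0,0,-0.25],[0,0,0]], angular=[[0,0,0],[0,0,0],[0,0,0],[0,0,0],[0,0,0],[0,0,0],[0,0,0],[0,0,0],[0,0,0],[0,0,0],[0,0,0],[0,0,0]], gripper=[0.2,0.2,0.2,0.2,0.2,0.2,0.2,0.2,0.2,0.2,0.2,0.2])

```text
time_s: 54.15
tcp_pos: [0.3682, -0.3118, 0.221]
tool_rot: [[-0.821, 0.57, 0.003], [0.57, 0.821, -0.002], [-0.003, 0.0, -1.0]]
contact_force: [0.5, -0.2, -0.5]
gripper_width: 0.602
```

Run:
```python
from s1 import *
status()
C,o=look('23',{1:(.5461,-.1183,-.57),2:(.4655,-.23,-.484),3:(.405,-.3377,-.605)})
for n,b in(('side',(230,205,330,360)),('top',(260,150,420,290))): marks(n+'23',n,[],b,5 if n=='top' else 4)
print([np.round(a,4) for a in key(C[1:],[.5945,.098,.131,-1.36])])
delta(np.array([.5945,.0985,.20]),toolR(np.radians(102)))
```

```text
t 54.15 p [ 0.3682 -0.3118  0.221 ] yaw 145.23 z [ 0.003 -0.002 -1.   ] F [ 0.5 -0.2 -0.5] T [-0.08 -0.02  0.01] w 0.602 j [  7.   5.  28. 116.  -3.  59.  91.]
1 [ 0.5475 -0.1194 -0.5481 -0.0017  0.0012]
1 [ 5.461e-01 -1.172e-01 -5.659e-01 -1.100e-03 -2.000e-04]
1 [ 5.467e-01 -1.177e-01 -5.649e-01 -2.000e-04  4.000e-04]
2 [ 0.4668 -0.2306 -0.4619 -0.0009  0.0012]
2 [ 4.657e-01 -2.293e-01 -4.934e-01 -5.000e-04 -3.000e-04]
2 [ 4.660e-01 -2.296e-01 -4.892e-01  4.000e-04  2.000e-04]
3 [ 0.4062 -0.3386 -0.5672 -0.0083  0.0017]
3 [ 4.050e-01 -3.373e-01 -6.132e-01 -3.000e-04 -4.000e-04]
3 [ 4.054e-01 -3.377e-01 -6.100e-01 -8.000e-04 -2.000e-04]
[array([ 0.5939,  0.0991,  0.1314, -1.3353,  0.0122,  0.0108]), np.float64(0.0001), np.int64(155)]
rot(tool,units) [-0.     0.002  1.509] | lin in old frame [0.471 4.66  0.189] | lin after rot [3.535 3.072 0.191]
```

Emit:
send_rows(linear=[[0,0,0],[0,0,0],[0,0,0],[0,0,0],[0,0,0],[0,0,0],[0,0,0],[0.2525,0.2194,0],[0.2525,0.2194,0],[0.2525,0.2194,0],[0.2525,0.2194,0],[0.2525,0.2194,0]], angular=[[0,0,0.2156],[0,0,0.2156],[0,0,0.2156],[0,0,0.2156],[0,0,0.2156],[0,0,0.2156],[0,0,0.2156],[0,0,0],[0,0,0],[0,0,0],[0,0,0],[0,0,0]], gripper=[0.2,0.2,0.2,0.2,0.2,0.2,0.2,0.2,0.2,0.2,0.2,0.2])

```text
time_s: 55.75
tcp_pos: [0.4485, -0.1639, 0.2181]
tool_rot: [[-0.208, 0.978, -0.002], [0.978, 0.208, -0.001], [-0.0, -0.002, -1.0]]
contact_force: [0.4, -0.5, -0.3]
gripper_width: 0.597
```

Emit:
send_rows(linear=[[0.2525,0.2194,0],[0.2525,0.2194,0],[0.2525,0.2194,0],[0.2525,0.2194,0],[0.2525,0.2194,0],[0.2525,0.2194,0],[0.2525,0.2194,0],[0.2525,0.2194,0],[0.2525,0.2194,0],[0,0,0],[0,0,0]], angular=[[0,0,0],[0,0,0],[0,0,0],[0,0,0],[0,0,0],[0,0,0],[0,0,0],[0,0,0],[0,0,0],[0,0,0],[0,0,0]], gripper=[0.2,0.2,0.2,0.2,0.2,0.2,0.2,0.2,0.2,0.2,0.2])

```text
time_s: 57.12
tcp_pos: [0.5939, 0.0976, 0.2177]
tool_rot: [[-0.208, 0.978, -0.002], [0.978, 0.208, -0.002], [-0.001, -0.002, -1.0]]
contact_force: [-0.4, 0.3, 0.1]
gripper_width: 0.6
```

Run:
```python
from s1 import *
status()
delta(np.array([.5945,.0985,.1112]),toolR(np.radians(102)))
im,d=grab('side');save('side24',im);print([np.round(a,4) for a in key([cloud('side',d)],[.5945,.098,.131,-1.36])])
```

```text
t 57.12 p [0.5939 0.0976 0.2177] yaw 101.98 z [-0.002 -0.002 -1.   ] F [-0.4  0.3  0.1] T [-0.08  0.03 -0.05] w 0.6 j [-25.  17.  12. 101.  -4.  62.   0.]
rot(tool,units) [-0.004  0.002 -0.001] | lin in old frame [0.008 0.01  1.065] | lin after rot [0.007 0.007 1.065]
[array([ 5.9460e-01,  9.9400e-02,  1.3110e-01, -1.3657e+00,  5.5000e-03,
       -3.0000e-04]), np.float64(0.0002), np.int64(344)]
```

Emit:
send_rows(linear=[[0.007,0.007,0.2],[0,0,0.25],[0,0,0.25],[0,0,0.2],[0,0,0.16],[0,0,0],[0,0,0],[0,0,0],[0,0,0],[0,0,0],[0,0,0],[0,0,0]], angular=[[-0.004,0.002,0],[0,0,0],[0,0,0],[0,0,0],[0,0,0],[0,0,0],[0,0,0],[0,0,0],[0,0,0],[0,0,0],[0,0,0],[0,0,0]], gripper=[0.2,0.2,0.2,0.2,0.2,0.2,-1,-1,-1,-1,-1,-1])

```text
time_s: 58.68
tcp_pos: [0.5954, 0.0993, 0.113]
tool_rot: [[-0.208, 0.978, 0.002], [0.978, 0.208, 0.001], [0.0, 0.002, -1.0]]
contact_force: [-1.4, -0.5, 5.1]
gripper_width: 0.255
```

Emit:
send_rows(linear=[[0,0,0],[0,0,-0.1],[0,0,-0.2],[0,0,-0.25],[0,0,-0.25],[0,0,-0.25],[0,0,-0.15],[0,0,0]], angular=[[0,0,0],[0,0,0],[0,0,0],[0,0,0],[0,0,0],[0,0,0],[0,0,0],[0,0,0]], gripper=[-1,-1,-1,-1,-1,-1,-1,-1])

```text
time_s: 59.68
tcp_pos: [0.5953, 0.0993, 0.2335]
tool_rot: [[-0.208, 0.978, 0.003], [0.978, 0.208, 0.001], [0.001, 0.003, -1.0]]
contact_force: [-0.5, 0.1, -2.0]
gripper_width: 0.251
```

Run:
```python
from s1 import *
status()
C,o=look('25',{1:(.5461,-.1183,-.57),2:(.4655,-.23,-.484),3:(.405,-.3377,-.605)})
marks('side25','side',[],(240,70,330,260),4); marks('top25','top',[],(260,150,350,240),8)
```

```text
t 59.67 p [0.5953 0.0993 0.2335] yaw 102.0 z [ 0.003  0.001 -1.   ] F [-0.5  0.1 -2. ] T [-0.03  0.06  0.01] w 0.251 j [-25.  16.  12. 100.  -4.  63.  -0.]
1 [ 5.472e-01 -1.189e-01 -5.495e-01  1.000e-04  1.000e-03]
1 [ 5.463e-01 -1.173e-01 -5.711e-01 -1.800e-03  1.000e-04]
1 [ 5.466e-01 -1.176e-01 -5.675e-01  1.000e-04  5.000e-04]
2 [ 0.4662 -0.2306 -0.4609 -0.0031  0.0012]
2 [ 4.657e-01 -2.294e-01 -4.949e-01 -2.300e-03 -2.000e-04]
2 [ 4.661e-01 -2.296e-01 -4.903e-01 -1.700e-03  3.000e-04]
3 [ 0.406  -0.3387 -0.5706 -0.0019  0.0012]
3 [ 4.045e-01 -3.370e-01 -6.105e-01  1.300e-03 -4.000e-04]
3 [ 4.053e-01 -3.375e-01 -6.057e-01 -4.000e-04  1.000e-04]
```

Run:
```python
from s1 import *
q=(.5466,-.1181,-.567,0)
pts=[toppt(q,-.006,.0585),toppt(q,-.046,.076),toppt(q,-.006,.0585,.015),toppt(q,-.006,.0585,-.015),toppt(q,-.021,.0585)]
marks('top25','top',pts,(260,150,350,240),8)
for up in(.075,.016):
    p,R=keytool(q,np.radians(174),up); delta(p,R)
```

```text
rot(tool,units) [ 1.000e-03 -0.000e+00 -1.379e+00] | lin in old frame [-1.983 -0.964  0.08 ] | lin after rot [-0.917 -2.005  0.082]
rot(tool,units) [ 1.000e-03 -0.000e+00 -1.379e+00] | lin in old frame [-1.983 -0.964  0.67 ] | lin after rot [-0.917 -2.005  0.672]
```

Emit:
send_rows(linear=[[0,0,0],[0,0,0],[0,0,0],[0,0,0],[0,0,0],[0,0,0],[-0.153,-0.334,0],[-0.153,-0.334,0],[-0.153,-0.334,0],[-0.153,-0.334,0],[-0.153,-0.334,0],[-0.153,-0.334,0]], angular=[[0,0,-0.23],[0,0,-0.23],[0,0,-0.23],[0,0,-0.23],[0,0,-0.23],[0,0,-0.229],[0,0,0],[0,0,0],[0,0,0],[0,0,0],[0,0,0],[0,0,0]], gripper=[-1,-1,-1,-1,-1,-1,-1,-1,-1,-1,-1,-1])

```text
time_s: 61.28
tcp_pos: [0.5412, -0.1158, 0.2313]
tool_rot: [[-0.783, 0.622, -0.0], [0.622, 0.783, 0.001], [0.001, 0.001, -1.0]]
contact_force: [0.3, 0.1, -1.2]
gripper_width: 0.257
```

Emit:
send_rows(linear=[[0,0,0.2],[0,0,0.2],[0,0,0.15],[0,0,0],[0,0,0]], angular=[[0,0,0],[0,0,0],[0,0,0],[0,0,0],[0,0,0]], gripper=[-1,-1,-1,-1,-1])

```text
time_s: 61.9
tcp_pos: [0.5425, -0.1148, 0.1778]
tool_rot: [[-0.783, 0.622, 0.002], [0.622, 0.783, 0.001], [-0.001, 0.002, -1.0]]
contact_force: [0.5, -0.1, -1.3]
gripper_width: 0.256
```

Run:
```python
from s1 import *
q=(.5462,-.1181,-.567,0)
chk(q,174)
im,d=grab('side'); save('side26',im); pp,RR,_=st(); marks('side26','side',[pp+RR[:,2]*TIP,toppt(q,-.006,.0585)],(240,150,340,260),6)
p,R=keytool(q,np.radians(174),.014);delta(p,R)
C=cloud('side',d); print(np.round(fit([C],(.5463,-.1182,-.566))[0].x,4))
```

```text
t 61.9 p [ 0.5425 -0.1148  0.1778] yaw 141.51 z [ 0.002  0.001 -1.   ] F [ 0.5 -0.1 -1.3] T [-0.03  0.04  0.06] w 0.256 j [ -4.  15.  11. 110.  -4.  56.  60.]
tool-frame offset from seated mm [ -1.    0.9 -29.1] Ftool [-0.5  0.2  1.3]
rot(tool,units) [0.004 0.003 0.   ] | lin in old frame [ 0.01  -0.01   0.153] | lin after rot [ 0.01  -0.01   0.153]
[ 5.467e-01 -1.174e-01 -5.670e-01 -3.000e-04 -1.000e-04]
```

Emit:
send_rows(linear=[[0.01,-0.01,0.08],[0,0,0.07],[0,0,0.04],[0,0,0.03],[0,0,0.02],[0,0,0]], angular=[[0.004,0.003,0],[0,0,0],[0,0,0],[0,0,0],[0,0,0],[0,0,0]], gripper=[-1,-1,-1,-1,-1,-1])

```text
time_s: 62.7
tcp_pos: [0.5409, -0.1147, 0.1534]
tool_rot: [[-0.783, 0.622, -0.001], [0.622, 0.783, 0.0], [0.001, -0.0, -1.0]]
contact_force: [1.6, 3.8, -2.0]
gripper_width: 0.252
```

Run:
```python
from s1 import *
q=(.5462,-.1181,-.567,0)
chk(q,174)
```

```text
t 62.7 p [ 0.5409 -0.1147  0.1534] yaw 141.52 z [-0.001  0.    -1.   ] F [ 1.6  3.8 -2. ] T [ 1.08 -0.6   0.01] w 0.252 j [ -4.  16.  11. 111.  -4.  53.  61.]
tool-frame offset from seated mm [ 0.3  0.  -4.7] Ftool [1.1 4.  2. ]
```

Emit:
send_rows(linear=[[0,0.01,0.02],[0,0,0.02],[0,0,0.01],[0,0,0.005],[0,0,0]], angular=[[0,0,0],[0,0,0],[0,0,0],[0,0,0],[0,0,0]], gripper=[-1,-1,-1,-1,-1])

```text
time_s: 63.32
tcp_pos: [0.542, -0.1147, 0.1491]
tool_rot: [[-0.782, 0.623, 0.001], [0.623, 0.782, -0.0], [-0.001, 0.0, -1.0]]
contact_force: [-1.7, 0.8, 16.0]
gripper_width: 0.256
```

Run:
```python
from s1 import *
q=(.5462,-.1181,-.567,0)
chk(q,174)
```

```text
t 63.33 p [ 0.542  -0.1147  0.1491] yaw 141.49 z [ 0.001 -0.    -1.   ] F [-1.7  0.8 16. ] T [0.22 0.98 0.03] w 0.256 j [ -4.  17.  11. 111.  -4.  52.  61.]
tool-frame offset from seated mm [-0.5  0.7 -0.4] Ftool [  1.8  -0.5 -16. ]
```

Emit:
send_rows(linear=[[0,0,0],[0,0,0],[0,0,0],[0,0,0],[0,0,0],[0,0,0],[0,0,0],[0,0,0],[0,0,0],[0,0,0],[0,0,0]], angular=[[0,0,0.1],[0,0,0.2],[0,0,0.2],[0,0,0.2],[0,0,0.2],[0,0,0.2],[0,0,0.2],[0,0,0.2],[0,0,0.2],[0,0,0.2],[0,0,0.1]], gripper=[-1,-1,-1,-1,-1,-1,-1,-1,-1,-1,-1])

```text
time_s: 64.7
tcp_pos: [0.5417, -0.1147, 0.149]
tool_rot: [[0.104, 0.995, 0.0], [0.995, -0.104, -0.0], [-0.0, 0.0, -1.0]]
contact_force: [-3.2, 0.5, 17.6]
gripper_width: 0.252
```

Run:
```python
from s1 import *
q=(.5462,-.1181,-.567,0)
chk(q,174-57.3)
p,R,s=st();print('torque tool z',R[:,2]@s['wrist_torque'],s['tau'][6])
```

```text
t 64.7 p [ 0.5417 -0.1147  0.149 ] yaw 84.05 z [ 0. -0. -1.] F [-3.2  0.5 17.6] T [0.01 1.53 0.09] w 0.252 j [-13.  17.  22. 112.  -8.  52.   7.]
tool-frame offset from seated mm [ 0.2  0.6 -0.3] Ftool [  0.1  -3.3 -17.6]
torque tool z -0.08581864063608349 0.41809748858213425
```

Emit:
send_rows(linear=[[0,0,0],[0,0,0],[0,0,0]], angular=[[0,0,0.08],[0,0,0.08],[0,0,0]], gripper=[-1,-1,-1])

```text
time_s: 65.08
tcp_pos: [0.5417, -0.1147, 0.149]
tool_rot: [[0.181, 0.983, 0.0], [0.983, -0.181, -0.0], [-0.0, 0.0, -1.0]]
contact_force: [-4.4, 0.4, 17.2]
gripper_width: 0.251
```

```bash
cat > tq.py <<'E'
from s1 import *
status(); p,R,s=st();print('torque tool z',R[:,2]@s['wrist_torque'],s['tau'][6])
E
python3 tq.py
```

```text
t 65.08 p [ 0.5417 -0.1147  0.149 ] yaw 79.57 z [ 0. -0. -1.] F [-4.4  0.4 17.2] T [0.05 1.55 0.07] w 0.251 j [-14.  17.  23. 112.  -9.  52.   3.]
torque tool z -0.06913159366434182 -0.6183418817818165
```

Emit:
send_rows(linear=[[0,0,0],[0,0,0],[0,0,0]], angular=[[0,0,0.08],[0,0,0.08],[0,0,0]], gripper=[-1,-1,-1])

```text
time_s: 65.45
tcp_pos: [0.5417, -0.1147, 0.149]
tool_rot: [[0.259, 0.966, 0.0], [0.966, -0.259, -0.0], [-0.0, 0.0, -1.0]]
contact_force: [-4.7, -0.1, 16.4]
gripper_width: 0.249
```

```bash
python3 tq.py
```

```text
t 65.45 p [ 0.5417 -0.1147  0.149 ] yaw 74.99 z [ 0. -0. -1.] F [-4.7 -0.1 16.4] T [0.11 1.61 0.1 ] w 0.249 j [-14.  18.  24. 112.  -9.  52.  -1.]
torque tool z -0.09875654464415896 -0.6229040399193764
```

Run:
```python
from s1 import *
C,o=look('27',{1:(.5463,-.118,-.567)})
marks('side27','side',[],(240,150,340,260),6)
p,R,_=st(); print([np.round(a,4) for a in key(C[1:],[*(p-R[:,2]*pinch_z),np.radians(75)])])
```

```text
1 [ 0.5463 -0.118  -0.567  -0.06    0.    ]
1 [ 0.5466 -0.1174 -0.5702 -0.0024 -0.    ]
1 [ 0.5466 -0.1174 -0.5702 -0.0024 -0.    ]
[array([ 0.5393, -0.1138,  0.1683,  1.4125, -0.0199,  0.0867]), np.float64(0.0035), np.int64(570)]
```

Emit:
send_rows(linear=[[0,0,0],[0,0,0],[0,0,0]], angular=[[0,0,0.08],[0,0,0.08],[0,0,0]], gripper=[-1,-1,-1])

```text
time_s: 65.92
tcp_pos: [0.5417, -0.1147, 0.149]
tool_rot: [[0.335, 0.942, 0.0], [0.942, -0.335, -0.0], [-0.0, 0.0, -1.0]]
contact_force: [-5.0, 0.0, 18.5]
gripper_width: 0.253
```

```bash
python3 tq.py
```

```text
t 65.92 p [ 0.5417 -0.1147  0.149 ] yaw 70.41 z [ 0. -0. -1.] F [-5.   0.  18.5] T [0.13 1.57 0.01] w 0.253 j [-15.  18.  25. 112.  -9.  52.  -5.]
torque tool z -0.006432952269726 -0.6237130612134933
```

Run:
```python
from s1 import *
im,d=grab('side');save('side28',im);C=cloud('side',d)
print(np.round(fit([C],(.5463,-.118,-.567))[0].x,4))
p,R,_=st(); 
# predicted bar ends/edges
K=p-R[:,2]*pinch_z
c=[]
for a in (75-4.6,76,82): 
    u=np.array([np.cos(np.radians(a)),np.sin(np.radians(a)),0])
    print(a,px('side',K+.05*u).round(1),px('side',K-.05*u).round(1))
u=R[:,0]
marks('side28','side',[K+.05*u,K-.05*u,K],(260,150,340,240),8)
# black points
P=C.reshape(-1,3);g=im.reshape(-1,3).max(1)
m=(np.hypot(P[:,0]-K[0],P[:,1]-K[1])<.065)&(P[:,2]>K[2]-.011)&(P[:,2]<K[2]+.016)&(g<45)
print(m.sum()); Q=P[m][:,:2]; 
print(np.degrees(np.arctan2(*(np.linalg.svd(Q-Q.mean(0))[2][0][::-1]))))
def f(q):
    Rr=Ro.from_euler('ZYX',q[3:]).as_matrix(); return np.abs(box((P[m]-q[:3])@Rr,np.zeros(3),np.array([.05,.012,.011])))
r=least_squares(f,[*K,np.radians(73),0,0],loss='soft_l1',f_scale=.002,x_scale=[.01,.01,.01,.1,.1,.1]);print(r.x.round(4),np.degrees(r.x[3]),r.cost)
```

```text
[ 5.464e-01 -1.173e-01 -5.704e-01 -1.700e-03 -1.000e-04]
70.4 [293.5 168.2] [297.9 198.1]
76 [291.3 168.3] [300.3 198. ]
82 [289.  168.6] [302.8 197.6]
253
-113.30106335841265
[ 0.5415 -0.1109  0.1672  1.2984 -0.0065  0.0143] 74.39456201887394 9.383880049103177e-05
```

Emit:
send_rows(linear=[[0,0,0],[0,0,0],[0,0,0]], angular=[[0,0,0.08],[0,0,0.08],[0,0,0]], gripper=[-1,-1,-1])

```text
time_s: 66.35
tcp_pos: [0.5417, -0.1146, 0.149]
tool_rot: [[0.41, 0.912, 0.0], [0.912, -0.41, -0.0], [-0.0, 0.0, -1.0]]
contact_force: [-4.1, 0.5, 17.9]
gripper_width: 0.251
```

```bash
cat > kb.py <<'E'
from s1 import *
def keybar(tag):
    im,d=grab('side');save(tag,im);C=cloud('side',d); p,R,s=st();K=p-R[:,2]*pinch_z
    P=C.reshape(-1,3);g=im.reshape(-1,3).max(1)
    m=(np.hypot(P[:,0]-K[0],P[:,1]-K[1])<.065)&(P[:,2]>K[2]-.011)&(P[:,2]<K[2]+.016)&(g<45)
    def f(q):
        Rr=Ro.from_euler('ZYX',q[3:]).as_matrix(); return np.abs(box((P[m]-q[:3])@Rr,np.zeros(3),np.array([.05,.012,.011])))
    y=np.arctan2(R[1,0],R[0,0])
    r=least_squares(f,[*K,y,0,0],loss='soft_l1',f_scale=.002,x_scale=[.01,.01,.01,.1,.1,.1]);print('key',r.x.round(4),np.degrees(r.x[3]),'n',m.sum(),'tool yaw',np.degrees(y))
E
python3 tq.py
python3 - <<'E'
from kb import *
keybar('side29')
E
```

```text
t 66.35 p [ 0.5417 -0.1146  0.149 ] yaw 65.82 z [ 0. -0. -1.] F [-4.1  0.5 17.9] T [0.18 1.59 0.02] w 0.251 j [-16.  18.  26. 112. -10.  52. -10.]
torque tool z -0.024939072761401372 -0.5781370773911476
key [ 0.5427 -0.1115  0.167   1.2111 -0.0042 -0.0027] 69.38953585582813 n 272 tool yaw 65.8495069359147
```

Run:
```python
from h import *
im=cv2.imread('pics/side29.png')[205:255,265:325]; save('side29z',cv2.resize(im,None,fx=12,fy=12,interpolation=cv2.INTER_CUBIC))
im=cv2.imread('pics/side25.png')[205:255,265:325]; save('side25z',cv2.resize(im,None,fx=12,fy=12,interpolation=cv2.INTER_CUBIC))
```

Emit:
send_rows(linear=[[0,0,-0.05],[0,0,-0.15],[0,0,-0.25],[0,0,-0.25],[0,0,0],[0,0,0]], angular=[[0,0,-0.05],[0,0,0],[0,0,0],[0,0,0],[0,0,0],[0,0,0]], gripper=[-1,-1,-1,-1,-1,-1])

```text
time_s: 67.15
tcp_pos: [0.5412, -0.114, 0.2177]
tool_rot: [[0.386, 0.923, -0.001], [0.923, -0.386, 0.0], [-0.0, -0.001, -1.0]]
contact_force: [-1.1, 0.3, -1.3]
gripper_width: 0.254
```

```bash
python3 tq.py
python3 - <<'E'
from kb import *
keybar('side30')
im=cv2.imread('pics/side30.png')[205:255,265:325]; save('side30z',cv2.resize(im,None,fx=12,fy=12,interpolation=cv2.INTER_CUBIC))
im=cv2.imread('pics/side30.png')[110:255,250:340]; save('side30y',cv2.resize(im,None,fx=5,fy=5,interpolation=cv2.INTER_CUBIC))
E
```

```text
t 67.15 p [ 0.5412 -0.114   0.2177] yaw 67.31 z [-0.001  0.    -1.   ] F [-1.1  0.3 -1.3] T [-0.1   0.1  -0.01] w 0.254 j [-17.  13.  27. 108.  -7.  60. -11.]
torque tool z 0.013268407100881082 -0.029932596953585744
key [ 0.542  -0.1112  0.2355  1.216  -0.006   0.0075] 69.67037453346697 n 282 tool yaw 67.30695192869402
```

Run:
```python
from s1 import *
q=(.5464,-.1175,-.5695,0)
for cl in (-.26,-.1,0,.1,.3,.93):
    for r in(.013,):
        p=toppt(q,-.006-r*np.sin(cl),.0585,r*np.cos(cl)); u=px('side',p); print(cl,r,np.round((u+.5-[265,205])*12))
print((px('side',toppt(q,-.006,.0585))+.5-[265,205])*12,(px('side',toppt(q,-.006,.04,.025))+.5-[265,205])*12,)
im=cv2.imread('pics/side30.png').astype(int)[205:255,265:325]
y=np.minimum(im[...,2],im[...,1])-im[...,0]
for (v,u) in zip(*np.where(y>12)): 
    if 18<u<40: print(u*12+6,v*12+6,im[v,u])
```

```text
-0.26 0.013 [379. 127.]
-0.1 0.013 [368. 124.]
0 0.013 [362. 123.]
0.1 0.013 [355. 122.]
0.3 0.013 [342. 123.]
0.93 0.013 [306. 135.]
[352.98862965 169.30972204] [367.24408879 147.45340125]
```

Run:
```python
from s1 import *
for n in('side25','side30','side0'):
    im=cv2.imread(f'pics/{n}.png').astype(int)
    y=np.minimum(im[...,2],im[...,1])-im[...,0]
    print(n); print(y[208:226,284:300])
```

```text
side25
[[-69 -70 -70 -70 -70 -69 -70 -71 -69 -67 -70 -69 -69 -67 -68 -69]
 [-69 -71 -71 -69 -70 -69 -71 -69 -70 -70 -70 -71 -70 -69 -71 -69]
 [-64 -68 -71 -70 -71 -70 -71 -69 -70 -70 -70 -69 -70 -69 -68 -69]
 [-59 -66 -70 -70 -69 -70 -70 -70 -69 -70 -69 -71 -71 -70 -69 -71]
 [-47 -64 -70 -69 -71 -69 -70 -69 -70 -69 -70 -69 -71 -71 -70 -69]
 [-39 -62 -70 -68 -69 -70 -70 -69 -68 -68 -67 -68 -69 -69 -69 -70]
 [-35 -55 -63 -66 -65 -64 -57 -56 -58 -58 -56 -56 -59 -65 -67 -69]
 [-21 -33 -36 -37 -41 -41 -30 -25 -29 -30 -29 -27 -37 -47 -60 -64]
 [ -9 -13 -13 -14 -17 -18 -10  -8  -9 -10 -10  -9 -14 -25 -35 -39]
 [ -4  -6  -5  -5  -8  -6  -5  -3  -2  -4  -3  -3  -5  -8 -14 -15]
 [ -7  -4  -5  -6  -5  -4  -4  -1  -3  -2  -3  -2  -3  -5  -5  -5]
 [ -7  -4  -4  -6  -4  -3  -3  -3  -3  -4  -2  -3  -2  -3  -2  -4]
 [ -6  -4  -4  -5  -4  -4  -4  -3  -2  -3  -5  -3  -3  -2  -2  -3]
 [ -5  -4  -3  -4  -2  -3  -3  -3  -3  -5  -4  -3  -3  -5  -5  -4]
 [ -4  -5  -4  -2  -1  -3  -4  -3  -4  -5  -4  -5  -4  -4  -3  -2]
 [ -4  -6  -2  -1   0  -2  -4  -3  -3  -4  -4  -4  -4  -4  -3  -2]
 [ -5  -5  -1   0   0
[... 1840 characters left out ...]
 -69 -70 -67 -61 -50 -47 -35]
 [-69 -69 -69 -67 -64 -60 -54 -60 -65 -70 -69 -67 -50 -31 -19   1]
 [-66 -64 -59 -51 -46 -34 -23 -34 -51 -59 -64 -62 -46 -22  -1  18]
 [-41 -43 -34 -29 -24 -13  -6 -15 -27 -37 -45 -42 -29 -11  -1  12]
 [-16 -18 -16  -9  -7  -5  -3  -5 -10 -16 -19 -22 -13  -5  -4  -1]
 [ -6  -8  -5  -3  -4  -3  -3  -3  -3  -7  -8 -10  -8  -6  -5  -3]
 [ -3  -4  -3  -3  -4  -3  -3  -3  -1  -2  -5  -4  -5  -6  -4  -4]
 [ -3  -3  -2  -2  -2  -2  -1  -3  -2  -3  -4  -3  -4  -4  -7  -3]
 [ -3  -5  -2  -2  -2  -4  -3  -2  -3  -3  -5  -3  -4  -5  -5  -2]
 [ -4  -3  -5  -4  -2  -4  -5  -5  -3  -4  -3  -3   0  -1  -3   0]
 [ -2  -3  -3  -3  -2  -3  -4  -4  -4  -2  -4  -1   2  -1  -1   0]]
```

Run:
```python
from s1 import *
q0=(.5344,-.1168,-.5795,-.0743); q1=(.5464,-.1174,-.5695,-.001)
for q in(q0,q1):
    print([np.round(px('side',toppt(q,-.006-.013*np.sin(c),.0585,.013*np.cos(c))),2).tolist() for c in(-.15,0,.1,.2)], px('side',toppt(q,-.006,.0585)),px('side',toppt(q,.039,.077)),px('side',toppt(q,-.046,.076)))
# empirical reference: vial/knob cap centroids in both images
for n,(a,b,c,d) in(('side0',(300,325,210,222)),('side30',(300,325,208,222))):
    im=cv2.imread(f'pics/{n}.png').astype(int)[c:d,a:b]; s=im[...,1]+im[...,2]-2*im[...,0]; m=s>80
    v,u=np.where(m); print(n,'vial centroid',u.mean()+a,v.mean()+c,m.sum())
```

```text
[[290.03, 217.29], [289.22, 217.19], [288.67, 217.17], [288.12, 217.19]] [288.36052491 221.06486416] [307.40403563 216.73208276] [270.92090201 214.45473128]
[[295.45, 214.88], [294.64, 214.74], [294.09, 214.7], [293.53, 214.69]] [293.88656889 218.59755026] [313.63468461 215.1666255 ] [276.94186053 211.2280633 ]
side0 vial centroid 308.06024096385545 216.13253012048193 83
side30 vial centroid 313.82758620689657 214.42528735632183 87
```

Run:
```python
from s1 import *
q=(.4659,-.2300,-.487,0)
for up in(.085,.016):
    p,R=keytool(q,np.radians(174),up); delta(p,R)
```

```text
rot(tool,units) [-4.00e-03 -1.00e-03 -2.75e+00] | lin in old frame [-1.354 -0.306 -0.162] | lin after rot [ 0.036 -1.388 -0.164]
rot(tool,units) [-4.00e-03 -1.00e-03 -2.75e+00] | lin in old frame [-1.354 -0.304  0.528] | lin after rot [ 0.036 -1.388  0.526]
```

Emit:
send_rows(linear=[[0,0,-0.05],[0,0,-0.05],[0,0,-0.06],[0,0,0],[0,0,0],[0,0,0],[0,0,0],[0,0,0],[0,0,0],[0,0,0],[0,0,0],[0,0,0]], angular=[[0,0,-0.229],[0,0,-0.229],[0,0,-0.229],[0,0,-0.229],[0,0,-0.229],[0,0,-0.229],[0,0,-0.229],[0,0,-0.229],[0,0,-0.229],[0,0,-0.229],[0,0,-0.229],[0,0,-0.229]], gripper=[-1,-1,-1,-1,-1,-1,-1,-1,-1,-1,-1,-1])

```text
time_s: 68.7
tcp_pos: [0.541, -0.1141, 0.233]
tool_rot: [[-0.831, 0.556, -0.003], [0.556, 0.831, 0.0], [0.002, -0.001, -1.0]]
contact_force: [-0.2, -0.3, -1.7]
gripper_width: 0.255
```

Emit:
send_rows(linear=[[0.006,-0.231,0],[0.006,-0.231,0],[0.006,-0.231,0],[0.006,-0.231,0],[0.006,-0.231,0],[0.006,-0.233,0],[0,0,0],[0,0,0]], angular=[[0,0,0],[0,0,0],[0,0,0],[0,0,0],[0,0,0],[0,0,0],[0,0,0],[0,0,0]], gripper=[-1,-1,-1,-1,-1,-1,-1,-1])

```text
time_s: 69.7
tcp_pos: [0.4606, -0.2274, 0.2339]
tool_rot: [[-0.829, 0.56, -0.001], [0.56, 0.829, 0.0], [0.001, -0.0, -1.0]]
contact_force: [-0.2, 1.1, -1.8]
gripper_width: 0.25
```

```bash
python3 tq.py
python3 - <<'E'
from s1 import *
C,o=look('31',{1:(.5463,-.118,-.567),2:(.4659,-.23,-.487)})
for n,(a,b,c,d) in(('top31',(270,160,335,230)),('top0',(270,165,325,235)),('side31',(255,195,330,255))):
    im=cv2.imread(f'pics/{n}.png')[b:d,a:c]; save(n+'z',cv2.resize(im,None,fx=10,fy=10,interpolation=cv2.INTER_CUBIC))
E
```

```text
t 69.7 p [ 0.4606 -0.2274  0.2339] yaw 145.96 z [-0.001  0.    -1.   ] F [-0.2  1.1 -1.8] T [-0.03 -0.01  0.01] w 0.25 j [  0.   8.  21. 111.  -3.  61.  78.]
torque tool z -0.00976778964001112 0.05458613159134984
1 [ 0.5475 -0.1189 -0.5412 -0.0008  0.0012]
1 [ 5.469e-01 -1.176e-01 -5.662e-01 -6.000e-04 -2.000e-04]
1 [ 5.469e-01 -1.178e-01 -5.641e-01  3.600e-03  4.000e-04]
2 [ 0.4666 -0.2308 -0.456  -0.011   0.0017]
2 [ 4.657e-01 -2.293e-01 -4.962e-01 -2.200e-03 -2.000e-04]
2 [ 4.662e-01 -2.295e-01 -4.957e-01 -2.600e-03  2.000e-04]
```

Run:
```python
from s1 import *
for n,(u0,v0) in(('top0',(284,194)),('top31',(284,190)),('top25',(284,186))):
    im=cv2.imread(f'pics/{n}.png').astype(int)
    y=(im[...,2]+im[...,1])//2-im[...,0]
    print(n,u0,v0);print(y[v0:v0+13,u0:u0+16])
```

```text
top0 284 194
[[ 0  3  4  3  2  1  1  1  2  2  2  2  2  1  1  1]
 [ 2  6 12  9  5  2  2  2  2  2  2  2  3  2  2  1]
 [ 2  8 17 18 13  6  4  4  4  1  1  2  2  1  2  1]
 [ 2  5 11 19 19 14 11 10  6  2  0  1 -1  0  1  2]
 [ 1  2  4  9 15 17 17 17  9  2 -1 -1  0  0  0  1]
 [ 1  1  1  3  7 12 14 13  5  1 -1 -1  0 -1  0  0]
 [ 1  1  0  1  4  5  5  4  1  0  0  1  0  0  0  0]
 [ 1  1  0  1  3  6  3  1  0  0  1  0  1  1 -1  0]
 [ 1  0  1  2  4  5  4  1  1  1  0  0  0  1  1  1]
 [ 1  1  1  2  4  6  5  1  0  0  0 -1  0  1  0  1]
 [ 0  1  1  1  4  6  5  2  1  2  0  0  2  1  1  1]
 [ 1  0  1  1  3  4  6  3  2  1  1  1  0  1  1  1]
 [ 1  1  1  0  2  3  5  4  3  2  1  1  1  1  2  3]]
top31 284 190
[[-1  3  6  5  3  2  1  1  2  2  1  0  1  1  2  1]
 [ 2  8 16 15 10  6  2  2  2  2  1  1  1  0  1  0]
 [ 3 11 20 27 23 14  8  6  4  2  0  0 -1  1  2  0]
 [ 1  5 11 19 24 19 14 11  6  2 -1  0  0  0  0  0]
 [ 0  2  3  7 11 12 11  8  6  1  0  0  0  0  1  1]
 [ 0  0  1  2  4  6  7  3  2  0 -1  0  1  1  0  0]
 [ 1  1  1  2  3  6  5  2  0  0  0  1  0  2  1  0]
 [ 1  1  1  2  4  6  6  2 -1  0  0 -1  1  0  1  0]
 
[... 440 characters left out ...]
   1   1   1   1   1   2   0]
 [ -2   0   1   1   2   1   1   1   2   1   1   1   1   1   1   0]
 [  0   3   6   5   3   1   1   2   1   2   2   2   0   1   1   1]
 [  2   8  16  15  10   6   3   2   1   2   1   1   0   1   1   1]
 [  2  11  21  26  23  14   6   4   3   2   0   0   0   0   1   0]
 [  2   6  12  19  23  19  12   5   2   0   0   0  -1   0   1   1]
 [  1   2   3   7  10  12  10   5   1   0   0   0   0   0   0   0]
 [  0   1   1   2   4   7   9   6   1  -1   1  -1   1   0   1   1]
 [  1   2   1   2   4   8  15  11   3   0  -1   0   0  -1   1   1]
 [  1   1   2   2   5  12  21  18   4   1  -1   1   0   0   0   0]
 [  1   1   1   2   5  10  15  11   2   1   1   0   1   1   0   0]]
```

Run:
```python
from s1 import *
q1=(.5468,-.1180,-.5665,0); q0=(.534,-.1178,-.57,-.074)
for z in(.0585,.053):
  for r in(.013,.0152):
    f=lambda q,c: np.round(px('top',toppt(q,-.006-r*np.sin(c),z,r*np.cos(c))),2).tolist()
    print(z,r,'loose .93',f(q1,.93),'1.0',f(q1,1.0),'| level',{c:f(q1,c) for c in(-.15,0,.1,.2,.3)},'| orig',f(q0,0))
```

```text
0.0585 0.013 loose .93 [290.35, 197.61] 1.0 [290.5, 197.95] | level {-0.15: [291.42, 192.23], 0: [290.92, 192.86], 0.1: [290.65, 193.32], 0.2: [290.42, 193.8], 0.3: [290.25, 194.3]} | orig [290.32, 198.95]
0.0585 0.0152 loose .93 [289.49, 197.91] 1.0 [289.66, 198.32] | level {-0.15: [290.74, 191.63], 0: [290.16, 192.36], 0.1: [289.84, 192.9], 0.2: [289.57, 193.46], 0.3: [289.37, 194.05]} | orig [289.56, 198.45]
0.053 0.013 loose .93 [290.28, 197.99] 1.0 [290.42, 198.34] | level {-0.15: [291.34, 192.64], 0: [290.85, 193.27], 0.1: [290.57, 193.73], 0.2: [290.35, 194.2], 0.3: [290.17, 194.7]} | orig [290.34, 199.19]
0.053 0.0152 loose .93 [289.42, 198.29] 1.0 [289.59, 198.7] | level {-0.15: [290.66, 192.04], 0: [290.09, 192.77], 0.1: [289.77, 193.31], 0.2: [289.5, 193.87], 0.3: [289.3, 194.45]} | orig [289.58, 198.69]
```

Run:
```python
from kb import *
keybar('side32')
im=cv2.imread('pics/side32.png'); p,R,_=st();K=p-R[:,2]*pinch_z
pts=[]
for a in(146,156):
    u=np.array([np.cos(np.radians(a)),np.sin(np.radians(a)),0]); pts+=[K+.05*u,K-.05*u]
marks('side32','side',pts,(210,140,330,260),6)
im,d=grab('top');save('top32',im);marks('top32','top',pts,(290,140,420,250),6)
```

```text
key [ 0.4594 -0.2244  0.2512  2.5477  0.0028  0.0067] 145.97427506635736 n 436 tool yaw 146.06274157409143
```

Run:
```python
from s1 import *
q=(.4660,-.2299,-.488,-.001)
chk(q,174)
p,R=keytool(q,np.radians(174),.016);delta(p,R)
```

```text
t 69.9 p [ 0.4611 -0.2268  0.2339] yaw 146.07 z [-0.001  0.    -1.   ] F [ 0.3  0.1 -1.8] T [-0.04 -0.05  0.02] w 0.259 j [  0.   8.  21. 111.  -3.  61.  78.]
tool-frame offset from seated mm [ -0.4   0.5 -85.3] Ftool [-0.2  0.3  1.8]
rot(tool,units) [-0.001 -0.004  0.001] | lin in old frame [ 0.003 -0.004  0.693] | lin after rot [ 0.004 -0.005  0.693]
```

Emit:
send_rows(linear=[[0,0,0.2],[0,0,0.25],[0,0,0.2],[0.003,-0.005,0],[0,0,0.06],[0,0,0.04],[0,0,0.03],[0,0,0.02],[0,0,0]], angular=[[0,0,0],[0,0,0],[0,0,0],[0,0,0],[0,0,0],[0,0,0],[0,0,0],[0,0,0],[0,0,0]], gripper=[-1,-1,-1,-1,-1,-1,-1,-1,-1])

```text
time_s: 71.03
tcp_pos: [0.4603, -0.2272, 0.1539]
tool_rot: [[-0.829, 0.559, -0.001], [0.559, 0.829, 0.0], [0.001, -0.0, -1.0]]
contact_force: [1.1, 2.6, -1.7]
gripper_width: 0.254
```

Run:
```python
from s1 import *
q=(.4660,-.2299,-.488,-.001)
chk(q,174)
print(st()[2]['tau'][6])
```

```text
t 71.03 p [ 0.4603 -0.2272  0.1539] yaw 146.04 z [-0.001  0.    -1.   ] F [ 1.1  2.6 -1.7] T [ 0.78 -0.03  0.01] w 0.254 j [  1.  13.  20. 117.  -6.  51.  81.]
tool-frame offset from seated mm [ 0.1 -0.3 -5.3] Ftool [0.5 2.7 1.7]
0.034945299848914146
```

Emit:
send_rows(linear=[[0,0.004,0.02],[0,0,0.02],[0,0,0.01],[0,0,0.005],[0,0,0]], angular=[[0,0,0],[0,0,0],[0,0,0],[0,0,0],[0,0,0]], gripper=[-1,-1,-1,-1,-1])

```text
time_s: 71.65
tcp_pos: [0.461, -0.2275, 0.1492]
tool_rot: [[-0.829, 0.559, 0.0], [0.559, 0.829, -0.0], [-0.0, -0.0, -1.0]]
contact_force: [-1.5, 1.8, 9.2]
gripper_width: 0.254
```

Run:
```python
from kb import *
q=(.4660,-.2299,-.488,-.001)
chk(q,174)
print(st()[2]['tau'][6]); keybar('side33')
```

```text
t 71.65 p [ 0.461  -0.2275  0.1492] yaw 146.03 z [ 0. -0. -1.] F [-1.5  1.8  9.2] T [ 0.63  0.79 -0.03] w 0.254 j [  2.  13.  20. 117.  -6.  51.  81.]
tool-frame offset from seated mm [-0.6 -0.2 -0.5] Ftool [ 2.3  0.7 -9.2]
0.01651582948397845
key [ 0.4586 -0.2251  0.1706  2.5566 -0.0967 -0.0269] 146.48459084199797 n 197 tool yaw 146.02324488811826
```

Emit:
send_rows(linear=[[0,0,0.004],[0,0,0],[0,0,0],[0,0,0],[0,0,0],[0,0,0],[0,0,0]], angular=[[0,0,0],[0,0,0.2],[0,0,0.2],[0,0,0.2],[0,0,0.2],[0,0,0],[0,0,0]], gripper=[-1,-1,-1,-1,-1,-1,-1])

```text
time_s: 72.58
tcp_pos: [0.461, -0.2278, 0.1491]
tool_rot: [[-0.546, 0.838, 0.0], [0.838, 0.546, -0.001], [-0.001, 0.0, -1.0]]
contact_force: [-3.6, 0.8, 13.7]
gripper_width: 0.255
```

```bash
python3 tq.py
```

```text
t 72.58 p [ 0.461  -0.2278  0.1491] yaw 123.1 z [ 0.    -0.001 -1.   ] F [-3.6  0.8 13.7] T [ 0.22  1.31 -0.02] w 0.255 j [ -2.  14.  24. 117.  -7.  51.  59.]
torque tool z 0.017599750878105037 -0.07179831387475133
```

Emit:
send_rows(linear=[[0,0,0],[0,0,0],[0,0,0],[0,0,0],[0,0,0],[0,0,0]], angular=[[0,0,0.2],[0,0,0.2],[0,0,0.2],[0,0,0.2],[0,0,0],[0,0,0]], gripper=[-1,-1,-1,-1,-1,-1])

```text
time_s: 73.32
tcp_pos: [0.4608, -0.2279, 0.149]
tool_rot: [[-0.177, 0.984, -0.0], [0.984, 0.177, -0.001], [-0.001, -0.0, -1.0]]
contact_force: [-5.5, 0.3, 15.6]
gripper_width: 0.255
```

```bash
python3 tq.py
```

```text
t 73.33 p [ 0.4608 -0.2279  0.149 ] yaw 100.17 z [-0.    -0.001 -1.   ] F [-5.5  0.3 15.6] T [ 0.08  1.85 -0.01] w 0.255 j [ -5.  14.  28. 117.  -8.  51.  38.]
torque tool z 0.004857544797797477 -0.07640021620318294
```

Emit:
send_rows(linear=[[0,0,0],[0,0,0],[0,0,0],[0,0,0]], angular=[[0,0,0.15],[0,0,0.15],[0,0,0.1],[0,0,0]], gripper=[-1,-1,-1,-1])

```text
time_s: 73.82
tcp_pos: [0.4606, -0.2279, 0.149]
tool_rot: [[0.023, 1.0, -0.0], [1.0, -0.023, -0.0], [-0.0, -0.0, -1.0]]
contact_force: [-6.0, 0.4, 17.5]
gripper_width: 0.252
```

```bash
python3 tq.py
```

```text
t 73.83 p [ 0.4606 -0.2279  0.149 ] yaw 88.67 z [-0. -0. -1.] F [-6.   0.4 17.5] T [0.16 2.09 0.03] w 0.252 j [ -7.  14.  30. 117.  -9.  51.  27.]
torque tool z -0.030163523427122294 -0.7649384625256062
```

Emit:
send_rows(linear=[[0,0,0],[0,0,0]], angular=[[0,0,0.08],[0,0,0]], gripper=[-1,-1])

```text
time_s: 74.08
tcp_pos: [0.4606, -0.2279, 0.149]
tool_rot: [[0.063, 0.998, -0.0], [0.998, -0.063, -0.0], [-0.0, -0.0, -1.0]]
contact_force: [-5.9, 1.2, 17.4]
gripper_width: 0.251
```

```bash
python3 tq.py
```

```text
t 74.08 p [ 0.4606 -0.2279  0.149 ] yaw 86.39 z [-0. -0. -1.] F [-5.9  1.2 17.4] T [0.25 2.16 0.07] w 0.251 j [ -7.  14.  31. 117.  -9.  51.  25.]
torque tool z -0.07486346303920391 -0.6055236048996449
```

Emit:
send_rows(linear=[[0,0,0],[0,0,0]], angular=[[0,0,0.08],[0,0,0]], gripper=[-1,-1])

```text
time_s: 74.32
tcp_pos: [0.4606, -0.2278, 0.149]
tool_rot: [[0.103, 0.995, -0.0], [0.995, -0.103, -0.0], [-0.0, -0.0, -1.0]]
contact_force: [-5.5, 1.2, 17.5]
gripper_width: 0.25
```

```bash
python3 tq.py
```

```text
t 74.33 p [ 0.4606 -0.2278  0.149 ] yaw 84.1 z [-0. -0. -1.] F [-5.5  1.2 17.5] T [0.26 2.17 0.09] w 0.25 j [ -8.  14.  31. 117.  -9.  51.  23.]
torque tool z -0.09579958939593386 -0.6091567687690258
```

Emit:
send_rows(linear=[[0,0,0],[0,0,0]], angular=[[0,0,0],[0,0,0]], gripper=[-1,-1])

```text
time_s: 74.58
tcp_pos: [0.4606, -0.2279, 0.149]
tool_rot: [[0.102, 0.995, -0.0], [0.995, -0.102, -0.0], [-0.0, -0.0, -1.0]]
contact_force: [-5.6, 0.4, 17.2]
gripper_width: 0.257
```

```bash
python3 tq.py
python3 - <<'E'
from kb import *
print(st()[2]['tau'].round(3))
keybar('side34'); d=get_image('side')[1]; print(fit([cloud('side',d)],(.4659,-.23,-.488))[0].x.round(4))
E
```

```text
t 74.58 p [ 0.4606 -0.2279  0.149 ] yaw 84.13 z [-0. -0. -1.] F [-5.6  0.4 17.2] T [0.2  2.13 0.11] w 0.257 j [ -8.  14.  31. 117.  -9.  51.  23.]
torque tool z -0.11074013041872549 -0.06736991694197059
[ -0.927 -51.912   5.113 -36.81   -0.844  -2.614  -0.067]
key [ 0.461  -0.2252  0.167   1.4969 -0.0103  0.0063] 85.76705326946424 n 350 tool yaw 84.13404530983502
[ 4.656e-01 -2.293e-01 -4.955e-01 -5.000e-04 -3.000e-04]
```

Emit:
send_rows(linear=[[0,0,0],[0,0,0],[0,0,0]], angular=[[0,0,0.08],[0,0,0],[0,0,0]], gripper=[-1,-1,-1])

```text
time_s: 75.05
tcp_pos: [0.4606, -0.2278, 0.149]
tool_rot: [[0.142, 0.99, -0.001], [0.99, -0.142, -0.0], [-0.0, -0.0, -1.0]]
contact_force: [-6.4, 0.6, 17.9]
gripper_width: 0.256
```

```bash
python3 tq.py
```

```text
t 75.05 p [ 0.4606 -0.2278  0.149 ] yaw 81.84 z [-0.001 -0.    -1.   ] F [-6.4  0.6 17.9] T [0.32 2.17 0.09] w 0.256 j [ -8.  14.  32. 117. -10.  51.  21.]
torque tool z -0.09357118848939547 -0.09224850917235017
```

Emit:
send_rows(linear=[[0,0,0],[0,0,0],[0,0,0]], angular=[[0,0,0.08],[0,0,0],[0,0,0]], gripper=[-1,-1,-1])

```text
time_s: 75.42
tcp_pos: [0.4606, -0.2278, 0.149]
tool_rot: [[0.181, 0.983, -0.0], [0.983, -0.181, -0.0], [-0.0, -0.0, -1.0]]
contact_force: [-6.7, 0.8, 18.0]
gripper_width: 0.254
```

```bash
python3 tq.py
```

```text
t 75.42 p [ 0.4606 -0.2278  0.149 ] yaw 79.55 z [-0. -0. -1.] F [-6.7  0.8 18. ] T [0.29 2.29 0.06] w 0.254 j [ -8.  14.  32. 117. -10.  51.  19.]
torque tool z -0.06504853351104392 -0.09845666354522109
```

Emit:
send_rows(linear=[[0,0,0],[0,0,0],[0,0,0]], angular=[[0,0,0.08],[0,0,0],[0,0,0]], gripper=[-1,-1,-1])

```text
time_s: 75.8
tcp_pos: [0.4605, -0.2278, 0.149]
tool_rot: [[0.221, 0.975, -0.001], [0.975, -0.221, -0.0], [-0.0, -0.001, -1.0]]
contact_force: [-5.7, 1.4, 18.1]
gripper_width: 0.255
```

```bash
python3 tq.py;  python3 - <<'E'
from kb import *
keybar('side35'); d=get_image('side')[1]; print(fit([cloud('side',d)],(.4659,-.23,-.488))[0].x.round(4))
E
```

```text
t 75.8 p [ 0.4605 -0.2278  0.149 ] yaw 77.26 z [-0.001 -0.    -1.   ] F [-5.7  1.4 18.1] T [0.42 2.23 0.12] w 0.255 j [ -9.  14.  33. 117. -10.  51.  17.]
torque tool z -0.12074413079450348 -0.11435788124799728
key [ 0.4608 -0.2241  0.1669  1.3968 -0.0097  0.0102] 80.02796300102771 n 370 tool yaw 77.25811262864428
[ 4.657e-01 -2.292e-01 -4.944e-01 -1.300e-03 -3.000e-04]
```

Emit:
send_rows(linear=[[0,0,0],[0,0,0],[0,0,0],[0,0,0]], angular=[[0,0,0.08],[0,0,0.08],[0,0,0],[0,0,0]], gripper=[-1,-1,-1,-1])

```text
time_s: 76.4
tcp_pos: [0.4605, -0.2278, 0.149]
tool_rot: [[0.298, 0.955, -0.001], [0.955, -0.298, -0.0], [-0.0, -0.0, -1.0]]
contact_force: [-6.3, 1.6, 18.2]
gripper_width: 0.254
```

```bash
python3 tq.py;  python3 - <<'E'
from kb import *
keybar('side36')
E
```

```text
t 76.4 p [ 0.4605 -0.2278  0.149 ] yaw 72.68 z [-0.001 -0.    -1.   ] F [-6.3  1.6 18.2] T [0.51 2.35 0.07] w 0.254 j [ -9.  15.  33. 117. -10.  51.  12.]
torque tool z -0.06751311331135455 -0.104190269485116
key [ 0.4613 -0.2249  0.1668  1.3138 -0.0017 -0.0073] 75.27369703762082 n 393 tool yaw 72.67659469079086
```

Emit:
send_rows(linear=[[0,0,0],[0,0,0],[0,0,0],[0,0,0]], angular=[[0,0,0.08],[0,0,0.08],[0,0,0],[0,0,0]], gripper=[-1,-1,-1,-1])

```text
time_s: 76.95
tcp_pos: [0.4605, -0.2277, 0.149]
tool_rot: [[0.373, 0.928, -0.001], [0.928, -0.373, -0.0], [-0.0, -0.001, -1.0]]
contact_force: [-7.7, 2.2, 18.9]
gripper_width: 0.252
```

```bash
python3 tq.py;  python3 - <<'E'
from kb import *
keybar('side37');marks('side37','side',[],(235,180,325,300),6)
E
```

```text
t 76.95 p [ 0.4605 -0.2277  0.149 ] yaw 68.09 z [-0.001 -0.    -1.   ] F [-7.7  2.2 18.9] T [0.57 2.44 0.02] w 0.252 j [-10.  15.  34. 117. -11.  51.   8.]
torque tool z -0.0192644778935862 -0.05528240231797099
key [ 0.4608 -0.2252  0.1668  1.1555 -0.0024 -0.0297] 66.20494112862883 n 402 tool yaw 68.09568028218287
```

Run:
```python
from s1 import *
p,R,_=st();K=p-R[:,2]*pinch_z
for a in(62,68,74,80,86):
    u=np.array([np.cos(np.radians(a)),np.sin(np.radians(a)),0]);n=np.array([-u[1],u[0],0]);z=np.array([0,0,.011])
    f=lambda s,t:((px('side',K+s*.05*u+t*.012*n+z)+.5-[235,180])*6).round(0).tolist()
    print(a,'far corners',f(1,-1),f(1,1),'near',f(-1,-1),f(-1,1),'pad', )
im=cv2.imread('pics/side37.png')[185:260,260:300]; save('side37z',cv2.resize(im,None,fx=10,fy=10,interpolation=cv2.INTER_CUBIC))
```

```text
62 far corners [333.0, 163.0] [260.0, 159.0] near [312.0, 396.0] [231.0, 390.0] pad
68 far corners [317.0, 160.0] [244.0, 161.0] near [330.0, 393.0] [248.0, 394.0] pad
74 far corners [301.0, 158.0] [228.0, 165.0] near [347.0, 389.0] [266.0, 396.0] pad
80 far corners [285.0, 158.0] [213.0, 169.0] near [364.0, 383.0] [285.0, 397.0] pad
86 far corners [268.0, 158.0] [198.0, 175.0] near [379.0, 376.0] [303.0, 396.0] pad
```

Emit:
send_rows(linear=[[0,0,-0.05],[0,0,-0.15],[0,0,-0.25],[0,0,-0.25],[0,0,-0.1],[0,0,0]], angular=[[0,0,0],[0,0,0],[0,0,0],[0,0,0],[0,0,0],[0,0,0]], gripper=[-1,-1,-1,-1,-1,-1])

```text
time_s: 77.75
tcp_pos: [0.4611, -0.2272, 0.2287]
tool_rot: [[0.373, 0.928, 0.001], [0.928, -0.373, 0.0], [0.0, 0.001, -1.0]]
contact_force: [-0.0, -0.4, -1.6]
gripper_width: 0.254
```

```bash
python3 tq.py;  python3 - <<'E'
from kb import *
keybar('side38');
for n in('side0','side31','side38'):
    im=cv2.imread(f'pics/{n}.png')[250:300,250:315]; save(n+'q',cv2.resize(im,None,fx=11,fy=11,interpolation=cv2.INTER_CUBIC))
E
```

```text
t 77.75 p [ 0.4611 -0.2272  0.2287] yaw 68.13 z [ 0.001  0.    -1.   ] F [-0.  -0.4 -1.6] T [-0.05  0.14 -0.01] w 0.254 j [-13.   8.  36. 113.  -6.  61.   4.]
torque tool z 0.013077935893901119 -0.19683538936078548
key [ 0.4618 -0.2241  0.2465  1.1511 -0.0085 -0.023 ] 65.9536357619476 n 446 tool yaw 68.12511943486628
```

Run:
```python
from s1 import *
def peak(n,u0,u1,v0,v1):
    im=cv2.imread(f'pics/{n}.png').astype(float)
    lab=(im[...,2]-0.5*im[...,1]-.5*im[...,0])  # redness: yellow vs teal/grey
    a=lab[v0:v1,u0:u1]; print(n); print(a.round(0).astype(int))
for n,r in(('side0',(276,286,257,266)),('side38',(277,287,255,264))): peak(n,*r)
for n,r in(('side0',(285,295,213,222)),('side30',(289,299,210,219)),('side31',(289,299,210,219))): peak(n,*r)
q0=(.4655,-.2296,-.4908,-.0998); q1=(.4657,-.2293,-.495,-.002)
for q in(q0,q1): print({c:px('side',toppt(q,-.006-.0145*np.sin(c),.0585,.0145*np.cos(c))).round(2).tolist() for c in(-.1,0,.1,.2)},px('side',toppt(q,-.006,.0585)).round(2))
```

```text
side0
[[-74 -74 -73 -72 -72 -74 -74 -73 -74 -72]
 [-73 -72 -72 -71 -72 -72 -73 -73 -72 -72]
 [-72 -72 -72 -72 -70 -72 -73 -73 -72 -71]
 [-72 -72 -72 -66 -56 -62 -68 -72 -70 -72]
 [-64 -66 -62 -46 -26 -36 -50 -59 -60 -59]
 [-42 -42 -36 -24 -10 -14 -25 -28 -34 -31]
 [-16 -18 -13  -6  -2  -4  -6  -9 -14 -12]
 [ -5  -4  -3  -2  -2  -2  -2  -3  -4  -5]
 [ -3  -3  -3  -2  -1  -2  -4  -2  -4  -4]]
side38
[[-80 -80 -80 -78 -80 -78 -78 -75 -74 -74]
 [-78 -80 -79 -79 -78 -77 -78 -78 -76 -77]
 [-79 -79 -79 -79 -78 -80 -80 -78 -78 -78]
 [-78 -79 -78 -76 -70 -72 -77 -78 -79 -78]
 [-62 -68 -67 -56 -42 -51 -63 -70 -74 -76]
 [-32 -39 -36 -25 -14 -22 -32 -42 -54 -48]
 [-13 -14 -12  -8  -2  -6 -10 -17 -21 -18]
 [ -4  -2  -3  -3  -2  -2  -3  -6  -7  -6]
 [ -2   0  -2   0  -2  -2  -2  -2  -2  -2]]
side0
[[-78 -78 -78 -80 -79 -80 -79 -80 -79 -80]
 [-79 -79 -79 -78 -78 -78 -78 -78 -78 -80]
 [-79 -80 -79 -79 -78 -78 -79 -78 -78 -79]
 [-78 -78 -76 -72 -68 -64 -68 -74 -79 -78]
 [-72 -66 -58 -52 -40 -32 -42 -58 -66 -72]
 [-48 -39 -32 -26 -16 -12 -20 -30 -42 -50]
 [-20 -16 -10  -7  -6  -4  -6 -11 -17 -21]
 [ -
[... 387 characters left out ...]
42]
 [ -6  -6  -5  -2  -4  -2  -2  -4  -9 -15]
 [ -2  -1  -2  -2  -2  -2  -3  -2  -4  -5]]
side31
[[-74 -78 -78 -79 -80 -79 -80 -78 -80 -79]
 [-75 -80 -78 -79 -78 -78 -78 -80 -78 -78]
 [-74 -78 -78 -78 -80 -78 -78 -78 -78 -80]
 [-76 -79 -78 -78 -73 -70 -72 -77 -78 -78]
 [-72 -73 -70 -68 -58 -44 -54 -66 -72 -76]
 [-52 -52 -42 -39 -32 -20 -28 -40 -54 -64]
 [-20 -22 -16 -12  -8  -8  -9 -17 -28 -40]
 [ -6  -7  -4  -4  -3  -2  -4  -4 -10 -16]
 [ -2  -3  -2  -2  -2  -1  -2  -2  -3  -2]]
{-0.1: [281.39, 261.09], 0: [280.72, 261.06], 0.1: [280.03, 261.08], 0.2: [279.35, 261.16]} [280.15 266.52]
{-0.1: [282.47, 259.32], 0: [281.79, 259.25], 0.1: [281.1, 259.23], 0.2: [280.41, 259.26]} [281.2  264.71]
```

Run:
```python
from s1 import *
C,o=look('39',{1:(.5463,-.118,-.567),2:(.4659,-.23,-.487),3:(.405,-.3375,-.607)})
q=(.4052,-.3376,-.607,0)
pts=[toppt(q,-.006,.0585),toppt(q,-.046,.076),toppt(q,-.006,.0585,.015),toppt(q,-.006,.0585,-.015),toppt(q,-.021,.0585)]
marks('side39','side',pts,(240,285,320,360),8)
for up in(.085,.016):
    p,R=keytool(q,np.radians(174),up); delta(p,R)
```

```text
1 [ 0.5473 -0.119  -0.5556 -0.0044  0.0014]
1 [ 5.466e-01 -1.176e-01 -5.669e-01  1.200e-03 -1.000e-04]
1 [ 5.470e-01 -1.180e-01 -5.634e-01  1.600e-03  5.000e-04]
2 [ 0.4657 -0.2307 -0.4529 -0.0087  0.0016]
2 [ 4.659e-01 -2.294e-01 -4.976e-01 -7.000e-04 -4.000e-04]
2 [ 4.661e-01 -2.295e-01 -4.958e-01 -1.800e-03 -1.000e-04]
3 [ 0.405  -0.3375 -0.607  -0.06    0.    ]
3 [ 4.046e-01 -3.370e-01 -6.116e-01  3.000e-04 -4.000e-04]
3 [ 4.046e-01 -3.370e-01 -6.116e-01  3.000e-04 -4.000e-04]
rot(tool,units) [-4.000e-03 -2.000e-03 -2.482e+00] | lin in old frame [-1.218 -0.157 -0.062] | lin after rot [-0.246 -1.204 -0.063]
rot(tool,units) [-4.000e-03 -2.000e-03 -2.482e+00] | lin in old frame [-1.218 -0.156  0.628] | lin after rot [-0.246 -1.204  0.627]
```

Emit:
send_rows(linear=[[0,0,-0.06],[0,0,0],[0,0,0],[0,0,0],[0,0,0],[0,0,0],[0,0,0],[0,0,0],[0,0,0],[0,0,0],[0,0,0]], angular=[[0,0,-0.2256],[0,0,-0.2256],[0,0,-0.2256],[0,0,-0.2256],[0,0,-0.2256],[0,0,-0.2256],[0,0,-0.2256],[0,0,-0.2256],[0,0,-0.2256],[0,0,-0.2256],[0,0,-0.2256]], gripper=[-1,-1,-1,-1,-1,-1,-1,-1,-1,-1,-1])

```text
time_s: 79.28
tcp_pos: [0.4602, -0.2271, 0.2332]
tool_rot: [[-0.759, 0.651, -0.002], [0.651, 0.759, 0.0], [0.002, -0.001, -1.0]]
contact_force: [0.4, -1.4, -1.9]
gripper_width: 0.252
```

Emit:
send_rows(linear=[[-0.049,-0.241,0],[-0.049,-0.241,0],[-0.049,-0.241,0],[-0.049,-0.241,0],[-0.049,-0.241,0],[0,0,0.2],[0,0,0.25],[0,0,0.15],[0,0,0],[0,0,0]], angular=[[0,0,0],[0,0,0],[0,0,0],[0,0,0],[0,0,0],[0,0,0],[0,0,0],[0,0,0],[0,0,0],[0,0,0]], gripper=[-1,-1,-1,-1,-1,-1,-1,-1,-1,-1])

```text
time_s: 80.53
tcp_pos: [0.4007, -0.3346, 0.1747]
tool_rot: [[-0.757, 0.653, -0.001], [0.653, 0.757, -0.0], [0.0, -0.001, -1.0]]
contact_force: [0.7, -0.7, -1.4]
gripper_width: 0.255
```

Run:
```python
from s1 import *
q=(.4052,-.3376,-.607,0)
chk(q,174)
p,R=keytool(q,np.radians(174),.005);delta(p,R)
im,d=grab('side'); save('side40',im); pp,RR,_=st(); marks('side40','side',[pp+RR[:,2]*.103,toppt(q,-.006,.0585)],(225,250,325,360),6)
print(fit([cloud('side',d)],(.405,-.3375,-.607))[0].x.round(4))
```

```text
t 80.53 p [ 0.4007 -0.3346  0.1747] yaw 139.2 z [-0.001 -0.    -1.   ] F [ 0.7 -0.7 -1.4] T [-0.05  0.01 -0.02] w 0.255 j [  5.  13.  33. 115.  -9.  54.  91.]
tool-frame offset from seated mm [ -0.6  -0.1 -26. ] Ftool [-1.  -0.1  1.4]
rot(tool,units) [-0.001 -0.    -0.001] | lin in old frame [0.006 0.001 0.21 ] | lin after rot [0.006 0.001 0.21 ]
[ 4.048e-01 -3.372e-01 -6.115e-01 -5.000e-04 -4.000e-04]
```

Emit:
send_rows(linear=[[0.005,0,0.08],[0,0,0.06],[0,0,0.04],[0,0,0.03],[0,0,0]], angular=[[0,0,0],[0,0,0],[0,0,0],[0,0,0],[0,0,0]], gripper=[-1,-1,-1,-1,-1])

```text
time_s: 81.2
tcp_pos: [0.4, -0.3341, 0.153]
tool_rot: [[-0.757, 0.653, -0.001], [0.653, 0.757, -0.0], [0.001, -0.001, -1.0]]
contact_force: [0.9, -1.3, -2.3]
gripper_width: 0.255
```

Run:
```python
from s1 import *
chk((.4052,-.3376,-.607,0),174)
```

```text
t 81.2 p [ 0.4    -0.3341  0.153 ] yaw 139.2 z [-0.001 -0.    -1.   ] F [ 0.9 -1.3 -2.3] T [-0.26 -0.13 -0.03] w 0.255 j [  5.  15.  32. 116. -10.  52.  92.]
tool-frame offset from seated mm [ 0.3 -0.1 -4.3] Ftool [-1.5 -0.4  2.3]
```

Emit:
send_rows(linear=[[0,0,0.02],[0,0,0.02],[0,0,0.01],[0,0,0.007],[0,0,0]], angular=[[0,0,0],[0,0,0],[0,0,0],[0,0,0],[0,0,0]], gripper=[-1,-1,-1,-1,-1])

```text
time_s: 81.82
tcp_pos: [0.4008, -0.3348, 0.1487]
tool_rot: [[-0.757, 0.653, 0.001], [0.653, 0.757, -0.001], [-0.001, 0.0, -1.0]]
contact_force: [-3.1, 0.3, 20.4]
gripper_width: 0.253
```

Run:
```python
from s1 import *
chk((.4052,-.3376,-.607,0),174)
```

```text
t 81.83 p [ 0.4008 -0.3348  0.1487] yaw 139.2 z [ 0.001 -0.001 -1.   ] F [-3.1  0.3 20.4] T [ 0.29  0.88 -0.02] w 0.253 j [  6.  15.  32. 116. -10.  51.  93.]
tool-frame offset from seated mm [-0.8 -0.1 -0. ] Ftool [  2.6  -1.8 -20.4]
```

Bottomed. Tighten 1.1 rad, then small settled steps.

Emit:
send_rows(linear=[[0,0,0],[0,0,0],[0,0,0],[0,0,0],[0,0,0],[0,0,0],[0,0,0],[0,0,0],[0,0,0],[0,0,0],[0,0,0],[0,0,0]], angular=[[0,0,0.2],[0,0,0.2],[0,0,0.2],[0,0,0.2],[0,0,0.2],[0,0,0.2],[0,0,0.2],[0,0,0.2],[0,0,0.2],[0,0,0.2],[0,0,0],[0,0,0]], gripper=[-1,-1,-1,-1,-1,-1,-1,-1,-1,-1,-1,-1])

```text
time_s: 83.32
tcp_pos: [0.4001, -0.335, 0.1486]
tool_rot: [[0.141, 0.99, -0.0], [0.99, -0.141, -0.001], [-0.001, 0.0, -1.0]]
contact_force: [-6.4, 0.2, 23.7]
gripper_width: 0.256
```

```bash
python3 tq.py
```

```text
t 83.33 p [ 0.4001 -0.335   0.1486] yaw 81.88 z [-0.    -0.001 -1.   ] F [-6.4  0.2 23.7] T [-0.03  2.16  0.03] w 0.256 j [ -4.  17.  44. 117. -16.  52.  41.]
torque tool z -0.035534496781318675 -0.07065706886351109
```

Emit:
send_rows(linear=[[0,0,0],[0,0,0],[0,0,0]], angular=[[0,0,0.12],[0,0,0],[0,0,0]], gripper=[-1,-1,-1])

```text
time_s: 83.7
tcp_pos: [0.4001, -0.335, 0.1486]
tool_rot: [[0.2, 0.98, -0.0], [0.98, -0.2, -0.001], [-0.001, 0.0, -1.0]]
contact_force: [-7.1, -0.8, 23.3]
gripper_width: 0.25
```

```bash
python3 tq.py
```

```text
t 83.7 p [ 0.4001 -0.335   0.1486] yaw 78.45 z [-0.    -0.001 -1.   ] F [-7.1 -0.8 23.3] T [0.09 2.28 0.07] w 0.25 j [ -5.  18.  45. 117. -16.  52.  38.]
torque tool z -0.0698087728579918 -0.07520765997469425
```

Emit:
send_rows(linear=[[0,0,0],[0,0,0],[0,0,0]], angular=[[0,0,0.12],[0,0,0],[0,0,0]], gripper=[-1,-1,-1])

```text
time_s: 84.08
tcp_pos: [0.4001, -0.3349, 0.1486]
tool_rot: [[0.259, 0.966, 0.0], [0.966, -0.259, -0.001], [-0.0, 0.0, -1.0]]
contact_force: [-5.9, 0.9, 23.2]
gripper_width: 0.25
```

```bash
python3 tq.py
```

```text
t 84.08 p [ 0.4001 -0.3349  0.1486] yaw 75.01 z [ 0.    -0.001 -1.   ] F [-5.9  0.9 23.2] T [0.1  2.01 0.04] w 0.25 j [ -5.  18.  46. 117. -16.  52.  35.]
torque tool z -0.042744382093142005 -0.07958365604281425
```

Emit:
send_rows(linear=[[0,0,0],[0,0,0],[0,0,0]], angular=[[0,0,0.12],[0,0,0],[0,0,0]], gripper=[-1,-1,-1])

```text
time_s: 84.45
tcp_pos: [0.4001, -0.3349, 0.1486]
tool_rot: [[0.316, 0.949, 0.0], [0.949, -0.316, -0.0], [-0.0, 0.0, -1.0]]
contact_force: [-4.9, 1.2, 22.4]
gripper_width: 0.255
```

```bash
python3 tq.py;  python3 - <<'E'
from kb import *
keybar('side41');marks('side41','side',[],(235,230,325,350),6)
p,R,_=st();K=p-R[:,2]*pinch_z
for a in(62,68,74,80,86):
    u=np.array([np.cos(np.radians(a)),np.sin(np.radians(a)),0]);n=np.array([-u[1],u[0],0]);z=np.array([0,0,.011])
    f=lambda s,t:((px('side',K+s*.05*u+t*.012*n+z)+.5-[235,230])*6).round(0).tolist()
    print(a,'far corners',f(1,-1),f(1,1),'near',f(-1,-1),f(-1,1))
E
```

```text
t 84.45 p [ 0.4001 -0.3349  0.1486] yaw 71.57 z [ 0. -0. -1.] F [-4.9  1.2 22.4] T [ 0.25  2.09 -0.  ] w 0.255 j [ -6.  18.  47. 117. -17.  52.  32.]
torque tool z -0.0003187036699224902 -0.07384884171187878
key [ 4.0080e-01 -3.3200e-01  1.6630e-01  1.2815e+00  2.0000e-04 -2.6100e-02] 73.42462868696683 n 505 tool yaw 71.57242533250289
62 far corners [296.0, 157.0] [213.0, 151.0] near [267.0, 460.0] [174.0, 453.0]
68 far corners [278.0, 153.0] [194.0, 154.0] near [288.0, 456.0] [194.0, 458.0]
74 far corners [259.0, 150.0] [176.0, 159.0] near [308.0, 451.0] [215.0, 461.0]
80 far corners [241.0, 150.0] [159.0, 164.0] near [327.0, 443.0] [236.0, 462.0]
86 far corners [222.0, 150.0] [142.0, 172.0] near [345.0, 434.0] [257.0, 461.0]
```

Emit:
send_rows(linear=[[0,0,0],[0,0,0],[0,0,0]], angular=[[0,0,0.12],[0,0,0],[0,0,0]], gripper=[-1,-1,-1])

```text
time_s: 84.88
tcp_pos: [0.4002, -0.3349, 0.1486]
tool_rot: [[0.372, 0.928, 0.0], [0.928, -0.372, -0.0], [-0.0, 0.0, -1.0]]
contact_force: [-6.5, 0.7, 23.6]
gripper_width: 0.255
```

```bash
python3 tq.py
```

```text
t 84.88 p [ 0.4002 -0.3349  0.1486] yaw 68.14 z [ 0. -0. -1.] F [-6.5  0.7 23.6] T [0.24 2.18 0.02] w 0.255 j [ -7.  18.  48. 117. -17.  52.  29.]
torque tool z -0.02357347840932106 -0.07112888619303703
```

Emit:
send_rows(linear=[[0,0,0],[0,0,0],[0,0,0]], angular=[[0,0,0.12],[0,0,0],[0,0,0]], gripper=[-1,-1,-1])

```text
time_s: 85.25
tcp_pos: [0.4001, -0.3349, 0.1486]
tool_rot: [[0.427, 0.904, -0.0], [0.904, -0.427, -0.0], [-0.0, 0.0, -1.0]]
contact_force: [-5.4, 2.0, 23.0]
gripper_width: 0.255
```

```bash
python3 tq.py
python3 - <<'E'
from kb import *
keybar('side42')
d=get_image('side')[1]; print(fit([cloud('side',d)],(.4052,-.3376,-.607))[0].x.round(4))
E
```

```text
t 85.25 p [ 0.4001 -0.3349  0.1486] yaw 64.7 z [-0. -0. -1.] F [-5.4  2.  23. ] T [0.32 2.12 0.03] w 0.255 j [ -7.  19.  49. 117. -18.  52.  26.]
torque tool z -0.02977871871859238 -0.05263610975816846
key [ 4.018e-01 -3.323e-01  1.662e-01  1.084e+00 -4.000e-04  1.170e-02] 62.110042404851946 n 497 tool yaw 64.69645721964986
[ 4.048e-01 -3.371e-01 -6.115e-01 -7.500e-03 -4.000e-04]
```

Emit:
send_rows(linear=[[0,0,-0.05],[0,0,-0.15],[0,0,-0.25],[0,0,-0.25],[0,0,-0.1],[0,0,0]], angular=[[0,0,0],[0,0,0],[0,0,0],[0,0,0],[0,0,0],[0,0,0]], gripper=[-1,-1,-1,-1,-1,-1])

```text
time_s: 86.1
tcp_pos: [0.4005, -0.3339, 0.2279]
tool_rot: [[0.427, 0.904, 0.0], [0.904, -0.427, 0.0], [0.0, 0.0, -1.0]]
contact_force: [0.0, 0.3, -3.1]
gripper_width: 0.252
```

```bash
python3 tq.py;  python3 - <<'E'
from kb import *
C,o=look('43',{1:(.5463,-.118,-.567),2:(.4659,-.23,-.487),3:(.405,-.3375,-.607)})
for n in('side0','side43'):
    im=cv2.imread(f'pics/{n}.png')[295:350,240:315]; save(n+'r',cv2.resize(im,None,fx=10,fy=10,interpolation=cv2.INTER_CUBIC))
    im=cv2.imread(f'pics/{n}.png').astype(float);lab=(im[...,2]-0.5*im[...,1]-.5*im[...,0]); print(n);print(lab[305:318,270:283].round(0).astype(int))
for q in((.4050,-.3373,-.6123,.1026),(.4047,-.3371,-.6115,-.0005)): print({c:px('side',toppt(q,-.006-.0145*np.sin(c),.0585,.0145*np.cos(c))).round(2).tolist() for c in(-.1,0,.1,.2)},px('side',toppt(q,-.006,.0585)).round(2))
E
```

```text
t 86.1 p [ 0.4005 -0.3339  0.2279] yaw 64.75 z [ 0.  0. -1.] F [ 0.   0.3 -3.1] T [-0.07  0.1   0.01] w 0.252 j [-12.  12.  52. 112. -11.  61.  19.]
torque tool z -0.011634889463467515 -0.2923681028187275
1 [ 0.547  -0.1189 -0.5491 -0.0006  0.0011]
1 [ 0.5483 -0.1179 -0.5851  0.0018 -0.    ]
1 [ 5.473e-01 -1.184e-01 -5.592e-01  5.000e-04  7.000e-04]
2 [ 0.4668 -0.2308 -0.4627  0.0012  0.0011]
2 [ 4.661e-01 -2.295e-01 -4.924e-01 -6.000e-04 -3.000e-04]
2 [ 4.666e-01 -2.298e-01 -4.886e-01  5.200e-03  2.000e-04]
3 [ 0.4058 -0.3381 -0.5646 -0.0092  0.0013]
3 [ 4.045e-01 -3.370e-01 -6.110e-01 -5.000e-03 -4.000e-04]
3 [ 0.4054 -0.3375 -0.605  -0.0052 -0.    ]
side0
[[-70 -70 -72 -71 -70 -72 -70 -71 -70 -72 -72 -74 -73]
 [-52 -59 -66 -67 -70 -72 -70 -72 -72 -72 -72 -70 -72]
 [-24 -30 -33 -37 -46 -57 -62 -62 -66 -68 -72 -72 -70]
 [ -4  -7 -10 -14 -22 -32 -34 -19 -32 -49 -61 -66 -66]
 [ -2  -1  -2  -4 -10 -14   0  27  10 -20 -34 -36 -37]
 [ -2  -2  -1  -2  -5  -4   8  31  14  -8 -13 -12 -13]
 [ -2  -2  -2  -1  -2  -2   4  15   5  -2  -4  -4  -3]
 [ -3  -4  -2  -2   0  -3  -2   3  -2  -2  -3  -
[... 519 characters left out ...]
 -41 -50 -55 -58 -62 -56 -62 -70 -72 -70 -72]
 [ -9 -13 -15 -22 -28 -26 -22 -12 -27 -40 -48 -50 -56]
 [ -2  -4  -6 -10  -8   6  14  22   2 -13 -20 -24 -30]
 [ -1  -1  -4  -5   0  16  20  20   6  -4  -6  -6  -6]
 [  0  -2  -1  -4   0   4   6   7   0  -2  -2  -2  -1]
 [ -2  -1  -2  -2  -2  -4  -2  -1  -2  -2  -2  -2   0]
 [ -3  -4  -2  -2   0   0  -2  -2  -2  -3  -2  -2  -2]
 [ -2  -2  -2  -1  -2  -1  -2  -2  -2  -1  -3  -2   0]
 [ -2  -2  -2  -1  -2  -2  -4  -2  -1  -1  -2  -2  -2]]
{-0.1: [278.28, 309.51], 0: [277.53, 309.3], 0.1: [276.76, 309.15], 0.2: [275.99, 309.07]} [275.88 316.11]
{-0.1: [276.61, 310.87], 0: [275.86, 310.7], 0.1: [275.09, 310.59], 0.2: [274.32, 310.56]} [274.2  317.49]
```

```bash
cat plan.py s1.py | head -120
python3 - <<'E'
from plan import *
import numpy as np
q=(.4050,-.3373,-.608,0)
status()
p,R=keytool(q,np.radians(120),.016); delta(p,R)
E
```

```text
from fit import *
from scipy.spatial.transform import Rotation as Ro
def Rz(a): return Ro.from_euler('z',a).as_matrix()
def toolR(yaw,axis=(0,0,1)):
    "tool pointing along -axis, tool x near world yaw (rad)"
    z=-np.array(axis,float)/np.linalg.norm(axis); x=np.array([np.cos(yaw),np.sin(yaw),0]); x-=z*(x@z); x/=np.linalg.norm(x)
    return np.stack([x,np.cross(z,x),z],1)
def st():
    s=read_state(); return np.array(s['tcp_pos']),np.array(s['tool_rot']),s
def delta(p1,R1,p0=None,R0=None):
    if p0 is None: p0,R0,_=st()
    rv=Ro.from_matrix(R0.T@R1).as_rotvec()/.5
    print('rot(tool,units)',np.round(rv,3),'| lin in old frame',np.round(R0.T@(p1-p0)*10,3),'| lin after rot',np.round(R1.T@(p1-p0)*10,3))
    return
def status():
    p,R,s=st(); print('t',round(s['time_s'],2),'p',np.round(p,4),'yaw',round(np.degrees(np.arctan2(R[1,0],R[0,0])),2),'z',np.round(R[:,2],3),'F',np.round(s['contact_force'],1),'T',np.round(s['wrist_torque'],2),'w',round(s['gripper_width'],3),'j',np.round(s['joints'],0))
def topR(q): return Rz(q[2])@Ro.from_euler('y',q[3]).as_matrix()
def toppt(q,x,z,y=0):
   
[... 1406 characters left out ...]
ppend([round(float(v),3) for v in P0[1].T@(P[0]-P0[0])*10]);A.append([round(float(v),3) for v in Ro.from_matrix(P0[1].T@P[1]).as_rotvec()/.5])
        P0=P
    print('linear',L);print('angular',A)
from plan import *
import sys
def chk(q,ang):
    status(); p,R,s=st(); p1,R1=keytool(q,np.radians(ang),0); d=R1.T@(p-p1); print('tool-frame offset from seated mm',np.round(d*1000,1),'Ftool',np.round(R.T@s['contact_force'],1))
t 86.2 p [ 0.3999 -0.3336  0.2269] yaw 64.74 z [-0.001  0.001 -1.   ] F [ 0.4  1.1 -2.8] T [-0.04  0.11  0.04] w 0.25 j [-12.  12.  52. 112. -11.  61.  19.]
rot(tool,units) [-0.003 -0.    -0.713] | lin in old frame [-0.001  0.004  0.622] | lin after rot [-0.002  0.002  0.622]
```

Emit:
send_rows(linear=[[0,0,0],[0,0,0],[0,0,0],[0,0,0.3],[0,0,0.25],[0,0,0.07],[0,0,0],[0,0,0]], angular=[[0,0,-0.24],[0,0,-0.24],[0,0,-0.23],[0,0,0],[0,0,0],[0,0,0],[0,0,0],[0,0,0]], gripper=[-1,-1,-1,-1,-1,-1,-1,-1])

```text
time_s: 87.2
tcp_pos: [0.4003, -0.3343, 0.1661]
tool_rot: [[0.086, 0.996, -0.0], [0.996, -0.086, -0.0], [-0.0, -0.0, -1.0]]
contact_force: [0.4, 0.3, -1.1]
gripper_width: 0.255
```

```bash
python3 -c "
from s1 import *
chk((.4050,-.3373,-.608,0),120)"
```

```text
t 87.2 p [ 0.4003 -0.3343  0.1661] yaw 85.05 z [-0. -0. -1.] F [ 0.4  0.3 -1.1] T [-0.11  0.04 -0.01] w 0.255 j [ -6.  16.  47. 116. -15.  54.  43.]
tool-frame offset from seated mm [ -0.5   0.3 -17.4] Ftool [0.3 0.4 1.1]
```

Emit:
send_rows(linear=[[0,0,0.03],[0,0,0.03],[0,0,0.03],[0,0,0.03],[0,0,0.03],[0,0,0.02],[0,0,0.01],[0,0,0],[0,0,0]], angular=[[0,0,0],[0,0,0],[0,0,0],[0,0,0],[0,0,0],[0,0,0],[0,0,0],[0,0,0],[0,0,0]], gripper=[-1,-1,-1,-1,-1,-1,-1,-1,-1])

```text
time_s: 88.32
tcp_pos: [0.4005, -0.3349, 0.1486]
tool_rot: [[0.086, 0.996, 0.001], [0.996, -0.086, -0.001], [-0.0, 0.001, -1.0]]
contact_force: [-4.6, 0.9, 21.1]
gripper_width: 0.249
```

```bash
python3 -c "
from s1 import *
chk((.4050,-.3373,-.608,0),120)"
```

```text
t 88.33 p [ 0.4005 -0.3349  0.1486] yaw 85.04 z [ 0.001 -0.001 -1.   ] F [-4.6  0.9 21.1] T [ 0.3   1.54 -0.04] w 0.249 j [ -5.  18.  46. 117. -16.  52.  44.]
tool-frame offset from seated mm [-0.9  0.5  0.1] Ftool [  0.5  -4.7 -21.1]
```

Emit:
send_rows(linear=[[0,0,0],[0,0,0],[0,0,0],[0,0,0],[0,0,0],[0,0,0]], angular=[[0,0,0.15],[0,0,0.15],[0,0,0.15],[0,0,0.15],[0,0,0],[0,0,0]], gripper=[-1,-1,-1,-1,-1,-1])

```text
time_s: 89.08
tcp_pos: [0.4002, -0.3348, 0.1486]
tool_rot: [[0.377, 0.926, 0.0], [0.926, -0.377, -0.0], [-0.0, 0.0, -1.0]]
contact_force: [-5.3, 2.1, 23.7]
gripper_width: 0.252
```

```bash
python3 -c "
from s1 import *
chk((.4050,-.3373,-.608,0),120)
look('44',{3:(.4050,-.3373,-.608)})
p=px('side',toppt((.4050,-.3373,-.608,0),-.006,.0585));print(p)
u=px('top',toppt((.4050,-.3373,-.608,0),-.006,.0585));print(u)"; cat kb.py | head -30; python3 tq.py
```

```text
t 89.08 p [ 0.4002 -0.3348  0.1486] yaw 67.85 z [ 0. -0. -1.] F [-5.3  2.1 23.7] T [ 0.49  2.13 -0.04] w 0.252 j [ -8.  19.  50. 117. -18.  52.  30.]
tool-frame offset from seated mm [-0.9  0.2  0.1] Ftool [ -0.1  -5.7 -23.7]
3 [ 0.4052 -0.3383 -0.5602 -0.0022  0.0008]
3 [ 4.051e-01 -3.374e-01 -6.114e-01 -6.100e-03 -5.000e-04]
3 [ 4.047e-01 -3.371e-01 -6.059e-01 -4.800e-03 -1.000e-04]
[274.39745341 317.52452483]
[387.5598914  256.97963111]
from s1 import *
def keybar(tag):
    im,d=grab('side');save(tag,im);C=cloud('side',d); p,R,s=st();K=p-R[:,2]*pinch_z
    P=C.reshape(-1,3);g=im.reshape(-1,3).max(1)
    m=(np.hypot(P[:,0]-K[0],P[:,1]-K[1])<.065)&(P[:,2]>K[2]-.011)&(P[:,2]<K[2]+.016)&(g<45)
    def f(q):
        Rr=Ro.from_euler('ZYX',q[3:]).as_matrix(); return np.abs(box((P[m]-q[:3])@Rr,np.zeros(3),np.array([.05,.012,.011])))
    y=np.arctan2(R[1,0],R[0,0])
    r=least_squares(f,[*K,y,0,0],loss='soft_l1',f_scale=.002,x_scale=[.01,.01,.01,.1,.1,.1]);print('key',r.x.round(4),np.degrees(r.x[3]),'n',m.sum(),'tool yaw',np.degrees(y))
t 89.17 p [ 0.4003 -0.3348  0.1486] yaw 67.85 z [ 0. -0. -1.] F [-6.2  2.3 24.4] T [0.51 2.13 0.02] w 0.255 j [ -8.  19.  50. 117. -18.  52.  30.]
torque tool z -0.018991826425081897 -0.020757034071721137
```

```bash
python3 -c "
from kb import *
keybar('side45')
im=cv2.imread('pics/side45.png');cv2.imwrite('pics/side45c.png',cv2.resize(im[180:400,180:380],None,fx=3.5,fy=2.7*1,interpolation=cv2.INTER_CUBIC))
im=cv2.imread('pics/top44.png');cv2.imwrite('pics/top44c.png',cv2.resize(im[190:330,320:460],None,fx=4,fy=4,interpolation=cv2.INTER_CUBIC))"
```

```text
key [ 4.0060e-01 -3.3120e-01  1.6620e-01  1.1719e+00  9.0000e-04 -4.3500e-02] 67.1462298886731 n 509 tool yaw 67.8468624257051
```

View pics/side45c.png

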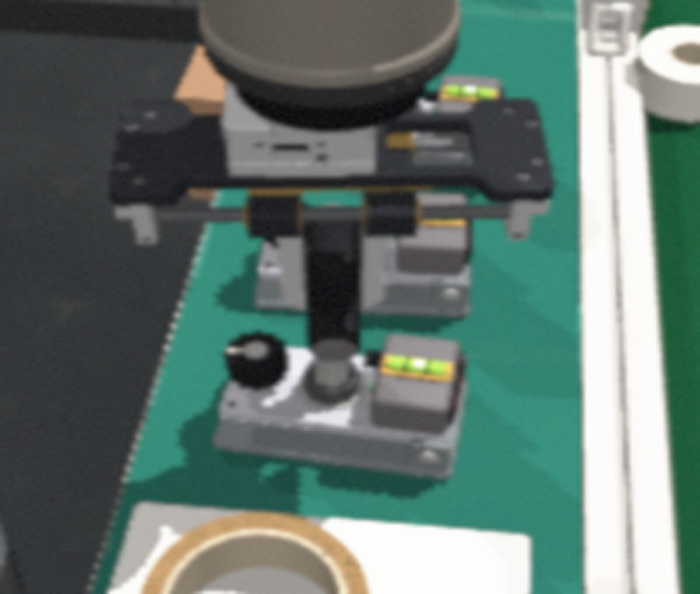

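Emit:
send_rows(linear=[[0,0,-0.05],[0,0,-0.15],[0,0,-0.25],[0,0,-0.25],[0,0,-0.1],[-0.3,0,0],[-0.35,0,0],[-0.35,0,0],[0,0,0]], angular=[[0,0,0],[0,0,0],[0,0,0],[0,0,0],[0,0,0],[0,0,0],[0,0,0],[0,0,0],[0,0,0]], gripper=[-1,-1,-1,-1,-1,-1,-1,-1,-1])

```text
time_s: 90.35
tcp_pos: [0.3607, -0.4287, 0.2274]
tool_rot: [[0.38, 0.925, -0.002], [0.925, -0.38, -0.001], [-0.001, -0.001, -1.0]]
contact_force: [0.0, 0.7, -2.3]
gripper_width: 0.252
```

```bash
python3 -c "
from s1 import *
status()
q=(.4050,-.3373,-.608,0)
C,o=look('46',{3:q[:3]})
u=px('side',toppt(q,-.006,.0585));print(u)
x,y=int(u[0]),int(u[1])
for n in('side','top'):
  u=px(n,toppt(q,-.006,.0585));x,y=int(u[0]),int(u[1])
  pts=[toppt(q,-.006-np.sin(a)*.0*0+r*np.sin(-a)*-1*-1,.0585,r*np.cos(a)) for a in(0,.2) for r in(.015,.022)]
  im=cv2.imread('pics/%s46.png'%n);c=im[y-18:y+18,x-24:x+24];cv2.imwrite('pics/%s46c.png'%n,cv2.resize(c,None,fx=14,fy=14,interpolation=cv2.INTER_CUBIC))
  marks(n+'46',n,pts,(x-24,y-18,x+24,y+18),14)
"
```

```text
t 90.35 p [ 0.3607 -0.4287  0.2274] yaw 67.67 z [-0.002 -0.001 -1.   ] F [ 0.   0.7 -2.3] T [-0.08  0.05 -0.06] w 0.252 j [ -0.  18.  54. 108. -16.  63.  38.]
3 [ 0.4057 -0.3385 -0.5794 -0.0023  0.0008]
3 [ 4.049e-01 -3.375e-01 -6.122e-01 -5.100e-03 -6.000e-04]
3 [ 0.4058 -0.3381 -0.6057 -0.0019 -0.    ]
[274.39745341 317.52452483]
```

View pics/side46c.png

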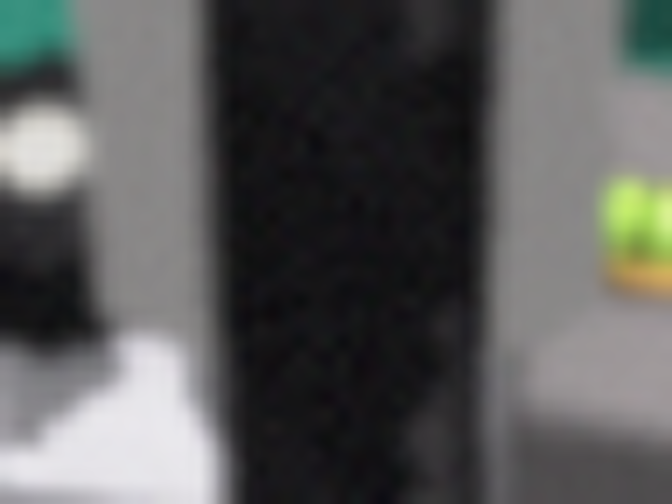

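View pics/top46c.png

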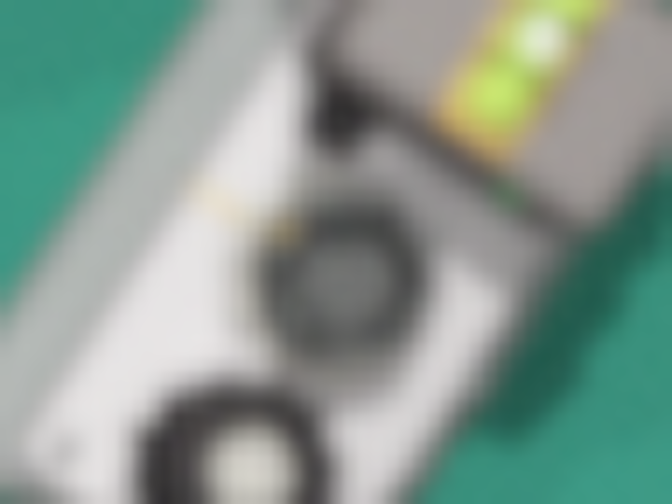

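```bash
python3 -c "
from s1 import *
q=(.4660,-.2296,-.490,0)
p,R=keytool(q,np.radians(120),.08); delta(p,R);print(p)"
```

```text
rot(tool,units) [-0.003 -0.001 -0.841] | lin in old frame [ 2.221  0.158 -0.015] | lin after rot [ 1.963  1.051 -0.015]
[ 0.460706   -0.22677624  0.2287    ]
```

Emit:
send_rows(linear=[[0,0,0],[0,0,0],[0,0,0],[0,0,0],[0.3,0.16,0],[0.33,0.18,0],[0.33,0.18,0],[0.33,0.18,0],[0.33,0.18,0],[0.34,0.17,0],[0,0,0],[0,0,0]], angular=[[0,0,-0.21],[0,0,-0.21],[0,0,-0.21],[0,0,-0.21],[0,0,0],[0,0,0],[0,0,0],[0,0,0],[0,0,0],[0,0,0],[0,0,0],[0,0,0]], gripper=[-1,-1,-1,-1,-1,-1,-1,-1,-1,-1,-1,-1])

```text
time_s: 91.95
tcp_pos: [0.4606, -0.2269, 0.2274]
tool_rot: [[-0.035, 0.999, -0.001], [0.999, 0.035, 0.0], [0.0, -0.001, -1.0]]
contact_force: [-1.0, -0.6, -1.2]
gripper_width: 0.258
```

```bash
python3 -c "
from s1 import *
q=(.4660,-.2296,-.490,0)
chk(q,120)
p,R=keytool(q,np.radians(120),.016); delta(p,R)"
```

```text
t 91.95 p [ 0.4606 -0.2269  0.2274] yaw 92.0 z [-0.001  0.    -1.   ] F [-1.  -0.6 -1.2] T [-0.05 -0.   -0.04] w 0.258 j [-20.   9.  44. 113.  -7.  61.  29.]
tool-frame offset from seated mm [ -0.1  -0.1 -78.7] Ftool [-0.6 -1.   1.2]
rot(tool,units) [-0.002 -0.     0.003] | lin in old frame [0.001 0.001 0.627] | lin after rot [0.001 0.001 0.627]
```

Emit:
send_rows(linear=[[0,0,0.3],[0,0,0.25],[0,0,0.07],[0,0,0.03],[0,0,0.03],[0,0,0.03],[0,0,0.03],[0,0,0.03],[0,0,0.02],[0,0,0],[0,0,0]], angular=[[0,0,0],[0,0,0],[0,0,0],[0,0,0],[0,0,0],[0,0,0],[0,0,0],[0,0,0],[0,0,0],[0,0,0],[0,0,0]], gripper=[-1,-1,-1,-1,-1,-1,-1,-1,-1,-1,-1])

```text
time_s: 93.32
tcp_pos: [0.461, -0.2276, 0.149]
tool_rot: [[-0.034, 0.999, -0.0], [0.999, 0.034, 0.0], [0.0, -0.0, -1.0]]
contact_force: [-4.7, 0.9, 12.2]
gripper_width: 0.253
```

```bash
python3 -c "
from s1 import *
q=(.4660,-.2296,-.490,0)
chk(q,120)"
```

```text
t 93.33 p [ 0.461  -0.2276  0.149 ] yaw 91.92 z [-0.  0. -1.] F [-4.7  0.9 12.2] T [0.18 1.23 0.03] w 0.253 j [-16.  16.  42. 118. -14.  51.  35.]
tool-frame offset from seated mm [-0.8  0.3 -0.3] Ftool [  1.1  -4.7 -12.2]
```

Emit:
send_rows(linear=[[0,0,0],[0,0,0],[0,0,0],[0,0,0],[0,0,0],[0,0,0],[0,0,0]], angular=[[0,0,0.15],[0,0,0.15],[0,0,0.15],[0,0,0.1],[0,0,0],[0,0,0],[0,0,0]], gripper=[-1,-1,-1,-1,-1,-1,-1])

```text
time_s: 94.2
tcp_pos: [0.4607, -0.2275, 0.149]
tool_rot: [[0.239, 0.971, -0.001], [0.971, -0.239, 0.0], [0.0, -0.001, -1.0]]
contact_force: [-4.7, 1.5, 13.9]
gripper_width: 0.25
```

```bash
python3 tq.py
```

```text
t 94.2 p [ 0.4607 -0.2275  0.149 ] yaw 76.17 z [-0.001  0.    -1.   ] F [-4.7  1.5 13.9] T [0.16 1.86 0.1 ] w 0.25 j [-19.  17.  46. 118. -15.  51.  21.]
torque tool z -0.1024532062863946 -0.06780613912269473
```

Emit:
send_rows(linear=[[0,0,-0.05],[0,0,-0.15],[0,0,-0.25],[0,0,-0.25],[0,0,-0.1],[0,0,0]], angular=[[0,0,0],[0,0,0],[0,0,0],[0,0,0],[0,0,0],[0,0,0]], gripper=[-1,-1,-1,-1,-1,-1])

```text
time_s: 94.95
tcp_pos: [0.4611, -0.2272, 0.229]
tool_rot: [[0.239, 0.971, 0.001], [0.971, -0.239, 0.0], [0.0, 0.001, -1.0]]
contact_force: [-0.7, -0.3, -1.7]
gripper_width: 0.253
```

```bash
python3 -c "
from s1 import *
q=(.5466,-.1180,-.566,0)
p,R=keytool(q,np.radians(120),.08); delta(p,R);print(p);status()"
```

```text
rot(tool,units) [ 0.001 -0.001 -0.397] | lin in old frame [1.283 0.513 0.003] | lin after rot [1.157 0.756 0.003]
[ 0.54153568 -0.11478244  0.2287    ]
t 94.95 p [ 0.4611 -0.2272  0.229 ] yaw 76.2 z [ 0.001  0.    -1.   ] F [-0.7 -0.3 -1.7] T [-0.09  0.05 -0.06] w 0.253 j [-24.  10.  49. 113.  -8.  61.  15.]
```

Emit:
send_rows(linear=[[0,0,0],[0,0,0],[0.28,0.18,0],[0.29,0.19,0],[0.29,0.19,0],[0.297,0.196,0],[0,0,0],[0,0,0]], angular=[[0,0,-0.2],[0,0,-0.197],[0,0,0],[0,0,0],[0,0,0],[0,0,0],[0,0,0],[0,0,0]], gripper=[-1,-1,-1,-1,-1,-1,-1,-1])

```text
time_s: 95.95
tcp_pos: [0.5406, -0.1153, 0.2276]
tool_rot: [[0.043, 0.999, -0.002], [0.999, -0.043, -0.0], [-0.0, -0.002, -1.0]]
contact_force: [0.6, -0.3, -1.9]
gripper_width: 0.253
```

```bash
python3 -c "
from s1 import *
q=(.5466,-.1180,-.566,0)
chk(q,120)
p,R=keytool(q,np.radians(120),.016); delta(p,R)
C,o=look('47',{1:q[:3],3:(.4050,-.3373,-.608)})
"
```

```text
t 95.95 p [ 0.5406 -0.1153  0.2276] yaw 87.54 z [-0.002 -0.    -1.   ] F [ 0.6 -0.3 -1.9] T [-0.1   0.08  0.03] w 0.253 j [-30.  14.  42. 108. -11.  62.  14.]
tool-frame offset from seated mm [ -0.5  -1.  -78.9] Ftool [-0.3  0.6  1.9]
rot(tool,units) [-0.005  0.001 -0.001] | lin in old frame [0.006 0.011 0.629] | lin after rot [0.005 0.01  0.629]
1 [ 0.5466 -0.118  -0.566  -0.06    0.    ]
1 [ 5.460e-01 -1.172e-01 -5.650e-01  2.000e-04 -1.000e-04]
1 [ 5.460e-01 -1.172e-01 -5.650e-01  2.000e-04 -1.000e-04]
3 [ 0.4056 -0.338  -0.5792 -0.0079  0.0009]
3 [ 4.044e-01 -3.369e-01 -6.107e-01 -5.000e-03 -4.000e-04]
3 [ 0.4052 -0.3374 -0.6067 -0.0062 -0.    ]
```

Emit:
send_rows(linear=[[0.005,0.01,0.3],[0,0,0.25],[0,0,0.07],[0,0,0.03],[0,0,0.03],[0,0,0.03],[0,0,0.03],[0,0,0.03],[0,0,0.02],[0,0,0],[0,0,0]], angular=[[0,0,0],[0,0,0],[0,0,0],[0,0,0],[0,0,0],[0,0,0],[0,0,0],[0,0,0],[0,0,0],[0,0,0],[0,0,0]], gripper=[-1,-1,-1,-1,-1,-1,-1,-1,-1,-1,-1])

```text
time_s: 97.42
tcp_pos: [0.542, -0.1144, 0.1493]
tool_rot: [[0.043, 0.999, -0.001], [0.999, -0.043, 0.0], [-0.0, -0.001, -1.0]]
contact_force: [-2.5, -0.6, -1.6]
gripper_width: 0.257
```

```bash
python3 -c "
from s1 import *
q=(.5466,-.1180,-.566,0)
chk(q,120)
Q={1:q,2:(.4660,-.2296,-.490,0),3:(.4050,-.3373,-.608,0)}
im=cv2.imread('pics/side47.png');T=[]
for k in Q:
  u=px('side',toppt(Q[k],.034,.085));print(k,u)
  x,y=int(u[0]),int(u[1]);T.append(cv2.resize(im[y-14:y+14,x-16:x+16],None,fx=8,fy=8,interpolation=cv2.INTER_CUBIC))
cv2.imwrite('pics/v47.png',np.hstack(T))
"
```

```text
t 97.42 p [ 0.542  -0.1144  0.1493] yaw 87.55 z [-0.001  0.    -1.   ] F [-2.5 -0.6 -1.6] T [-0.42  0.98 -0.01] w 0.257 j [-27.  20.  40. 113. -16.  53.  19.]
tool-frame offset from seated mm [ 0.4  0.5 -0.6] Ftool [-0.7 -2.5  1.6]
1 [311.88653775 212.50737769]
2 [301.22162154 257.90232658]
3 [296.26209259 313.65797017]
```

View pics/v47.png

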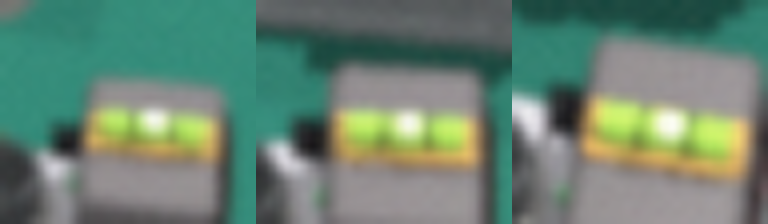

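Emit:
send_rows(linear=[[0,0,0.01],[0,0,0.01],[0,0,0]], angular=[[0,0,0],[0,0,0],[0,0,0]], gripper=[-1,-1,-1])

```text
time_s: 97.8
tcp_pos: [0.5431, -0.1147, 0.1488]
tool_rot: [[0.043, 0.999, 0.001], [0.999, -0.043, 0.0], [0.0, 0.001, -1.0]]
contact_force: [-6.6, -0.6, 23.2]
gripper_width: 0.255
```

```bash
python3 -c "
from s1 import *
chk((.5466,-.1180,-.566,0),120)"
```

```text
t 97.8 p [ 0.5431 -0.1147  0.1488] yaw 87.54 z [ 0.001  0.    -1.   ] F [-6.6 -0.6 23.2] T [-0.06  2.16  0.04] w 0.255 j [-27.  20.  40. 113. -16.  53.  19.]
tool-frame offset from seated mm [ 0.1  1.6 -0.1] Ftool [ -0.8  -6.5 -23.2]
```

Seated. Turn clockwise against the stop.

Emit:
send_rows(linear=[[0,0,0],[0,0,0],[0,0,0],[0,0,0],[0,0,0],[0,0,0],[0,0,0]], angular=[[0,0,0.15],[0,0,0.15],[0,0,0.15],[0,0,0.15],[0,0,0],[0,0,0],[0,0,0]], gripper=[-1,-1,-1,-1,-1,-1,-1])

```text
time_s: 98.68
tcp_pos: [0.5431, -0.1145, 0.1487]
tool_rot: [[0.336, 0.942, 0.001], [0.942, -0.336, 0.001], [0.001, 0.001, -1.0]]
contact_force: [-6.3, 0.1, 23.7]
gripper_width: 0.252
```

```bash
python3 tq.py
```

```text
t 98.67 p [ 0.5431 -0.1145  0.1487] yaw 70.36 z [ 0.001  0.001 -1.   ] F [-6.3  0.1 23.7] T [0.18 2.18 0.01] w 0.252 j [-30.  21.  44. 113. -18.  53.   4.]
torque tool z -0.00405202715764138 -0.014925679424777627
```

Emit:
send_rows(linear=[[0,0,-0.05],[0,0,-0.15],[0,0,-0.25],[0,0,-0.25],[0,0,-0.2],[0,0,0]], angular=[[0,0,0],[0,0,0],[0,0,0],[0,0,0],[0,0,0],[0,0,0]], gripper=[-1,-1,-1,-1,-1,-1])

```text
time_s: 99.42
tcp_pos: [0.5433, -0.1144, 0.2391]
tool_rot: [[0.336, 0.942, 0.003], [0.942, -0.336, 0.001], [0.001, 0.002, -1.0]]
contact_force: [-0.4, -0.1, -2.2]
gripper_width: 0.251
```

```bash
python3 -c "
from s1 import *
status()
delta(np.array([.5943,.0987,.24]),toolR(np.radians(102)))"
```

```text
t 99.42 p [ 0.5433 -0.1144  0.2391] yaw 70.38 z [ 0.003  0.001 -1.   ] F [-0.4 -0.1 -2.2] T [-0.05  0.07  0.03] w 0.251 j [-34.  15.  48. 107. -12.  63.  -2.]
rot(tool,units) [ 0.005 -0.002 -1.104] | lin in old frame [ 2.178 -0.236 -0.006] | lin after rot [ 1.978  0.942 -0.009]
```

Emit:
send_rows(linear=[[0,0,0],[0,0,0],[0,0,0],[0,0,0],[0,0,0],[0.3,0.14,0],[0.33,0.16,0],[0.33,0.16,0],[0.33,0.16,0],[0.33,0.16,0],[0.33,0.16,0],[0,0,0]], angular=[[0,0,-0.22],[0,0,-0.22],[0,0,-0.22],[0,0,-0.22],[0,0,-0.22],[0,0,0],[0,0,0],[0,0,0],[0,0,0],[0,0,0],[0,0,0],[0,0,0]], gripper=[-1,-1,-1,-1,-1,-1,-1,-1,-1,-1,-1,-1])

```text
time_s: 100.92
tcp_pos: [0.594, 0.0991, 0.2361]
tool_rot: [[-0.21, 0.978, -0.002], [0.978, 0.21, 0.0], [0.0, -0.002, -1.0]]
contact_force: [0.4, -0.2, -1.2]
gripper_width: 0.254
```

```bash
python3 -c "
from s1 import *
status()
delta(np.array([.5943,.0987,.16]),toolR(np.radians(102)))
C,o=look('48',{1:(.5466,-.1180,-.566),2:(.4660,-.2296,-.490),3:(.4050,-.3373,-.608)})"
```

```text
t 100.92 p [0.594  0.0991 0.2361] yaw 102.12 z [-0.002  0.    -1.   ] F [ 0.4 -0.2 -1.2] T [-0.05  0.05  0.  ] w 0.254 j [-44.  18.  36. 101. -12.  64.   8.]
rot(tool,units) [-0.004 -0.001  0.004] | lin in old frame [-0.005  0.003  0.761] | lin after rot [-0.004  0.002  0.761]
1 [ 0.5469 -0.1188 -0.5451  0.0009  0.0011]
1 [ 5.460e-01 -1.171e-01 -5.675e-01 -1.100e-03 -1.000e-04]
1 [ 5.467e-01 -1.177e-01 -5.653e-01  2.600e-03  4.000e-04]
2 [ 4.667e-01 -2.307e-01 -4.687e-01 -1.000e-04  1.200e-03]
2 [ 4.656e-01 -2.293e-01 -4.942e-01 -1.200e-03 -3.000e-04]
2 [ 4.659e-01 -2.296e-01 -4.898e-01  0.000e+00  2.000e-04]
3 [ 0.4055 -0.3384 -0.5644 -0.0064  0.0012]
3 [ 4.044e-01 -3.370e-01 -6.112e-01 -4.000e-03 -4.000e-04]
3 [ 0.4052 -0.3375 -0.6056 -0.0048  0.    ]
```

```bash
python3 -c "
from s1 import *
Q={1:(.5463,-.1178,-.567,0),2:(.4660,-.2296,-.492,0),3:(.4048,-.3373,-.610,0)}
for n in('top','side'):
  im=cv2.imread('pics/%s48.png'%n);T=[]
  for z,xx,w in((.0585,-.006,14),(.085,.034,14)):
    r=[]
    for k in Q:
      u=px(n,toppt(Q[k],xx,z));x,y=int(u[0]),int(u[1])
      c=cv2.resize(im[y-w:y+w,x-w:x+w],None,fx=9,fy=9,interpolation=cv2.INTER_CUBIC)
      if xx<0:
        for rr in(0,.013): 
          v=px(n,toppt(Q[k],xx,z,rr));cv2.circle(c,(int((v[0]+.5-x+w)*9),int((v[1]+.5-y+w)*9)),2,(0,0,255),-1)
      r.append(c)
    T.append(np.hstack(r))
  cv2.imwrite('pics/m48%s.png'%n,np.vstack(T))
"
```

```text
(no output)
```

View pics/m48top.png

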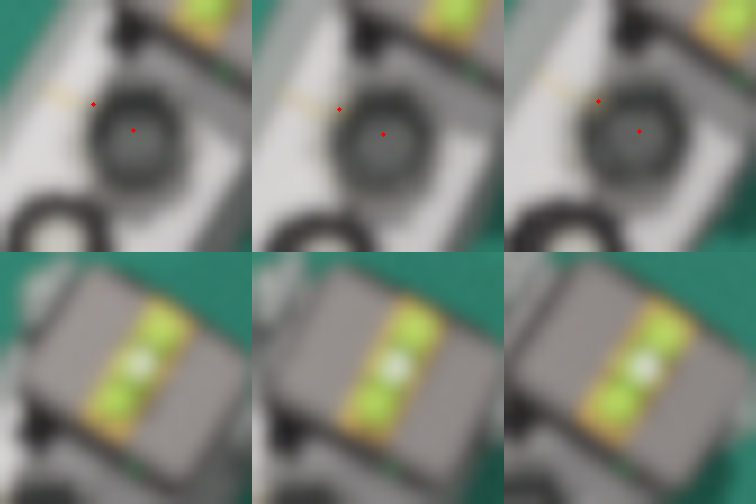

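View pics/m48side.png

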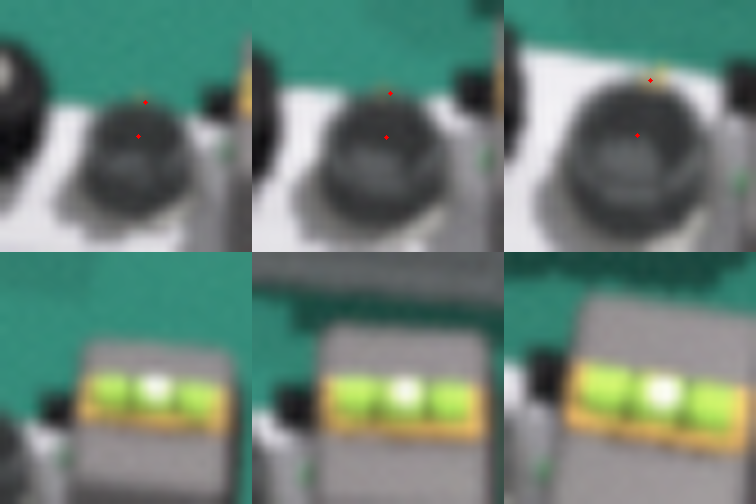

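```bash
python3 -c "
from s1 import *
Q={1:(.5463,-.1178,-.567,0),2:(.4660,-.2296,-.492,0),3:(.4048,-.3373,-.610,0)}
from scipy.ndimage import map_coordinates as mc
for n,fs in(('top',('top48','top47','top46')),('side',('side48','side47'))):
 for f in fs:
  im=cv2.imread('pics/%s.png'%f).astype(float);Y=im[...,2]-im[...,0]+.5*(im[...,1]-im[...,0])*0
  for k in Q:
    print(f,k,end=': ')
    for r in(.009,.011,.013,.015):
      A=np.radians(np.arange(-30,66,6));v=np.array([px(n,toppt(Q[k],-.006-r*np.sin(a),.0585,r*np.cos(a))) for a in A])
      print(r,mc(Y,[v[:,1],v[:,0]],order=1).round().astype(int),end=' ')
      print()
"
```

```text
top48 1: 0.009 [0 1 2 3 4 4 4 3 2 2 1 1 0 0 0 0] 
0.011 [1 2 4 7 8 8 8 7 5 4 4 3 3 1 1 1] 
0.013 [ 2  3  5  7 10 13 12 12 10  8  7  6  7  6  5  5] 
0.015 [ 3  4  5  7  9 14 18 16 12  8  7  7  8  8  8  8] 
top48 2: 0.009 [2 3 5 7 8 8 8 6 4 1 1 1 1 0 0 0] 
0.011 [ 3  5  7 11 15 18 15 12  8  3  2  2  1  1  1  1] 
0.013 [ 5  7 10 13 15 19 19 16 12  7  5  3  3  3  3  3] 
0.015 [ 5  7  9 11 13 17 20 18 15 10  7  6  7  7  6  5] 
top48 3: 0.009 [ 1  2  3  4  6  7  7  5  2  1  1  0  0 -1 -1  0] 
0.011 [ 2  4  6 10 15 16 15 13  8  3  1  0  0  0  0  0] 
0.013 [ 3  5  8 13 18 25 22 17 11  5  3  2  2  1  1  1] 
0.015 [ 6  6  7 11 16 18 21 18 12  7  5  4  5  5  4  4] 
top47 1: 0.009 [21 21 21 21 21 21 21 21 21 21 21 21 22 22 22 21] 
0.011 [22 22 21 21 20 21 21 21 22 22 22 22 21 21 22 22] 
0.013 [22 22 22 21 21 21 21 22 21 21 22 22 21 21 21 21] 
0.015 [22 22 22 21 21 22 22 22 22 22 21 21 21 21 21 21] 
top47 2: 0.009 [2 3 5 7 9 9 9 7 5 2 1 1 0 0 0 0] 
0.011 [ 4  6  8 11 15 18 15 13  9  4  3  2  1  0  0  1] 
0.013 [ 5  7  9 12 16 19 19 16 12  8  5  3  2  2  3  3] 
0.015 [ 5  6  8 10 14 17 20 18 15 10
[... 1919 characters left out ...]
6 -14 -14 -11] 
0.013 [-35 -36 -34 -31 -26 -22 -19 -24 -29 -32 -33 -31 -30 -28 -23 -17] 
0.015 [-51 -51 -50 -47 -41 -35 -31 -38 -45 -49 -49 -46 -46 -42 -34 -23] 
side47 2: 0.009 [-6 -6 -6 -5 -3 -2 -1 -1 -3 -5 -5 -4 -4 -4 -5 -4] 
0.011 [-14 -15 -14 -13 -11  -7  -4  -5  -9 -11 -11 -11 -10  -8  -5  -4] 
0.013 [-28 -32 -33 -30 -26 -19 -13 -14 -22 -25 -26 -23 -18 -13  -9  -6] 
0.015 [-43 -50 -51 -51 -48 -40 -33 -36 -44 -47 -44 -37 -27 -20 -13  -9] 
side47 3: 0.009 [-2 -2  0  3  5  5  5  2 -1 -3 -4 -3 -3 -2 -2 -3] 
0.011 [-2  1  8 16 21 21 18  7  0 -5 -4 -3 -4 -4 -4 -4] 
0.013 [-3  1 11 30 33 28 20  4 -5 -8 -6 -4 -4 -5 -4 -4] 
0.015 [ -7  -7   2  21  28  10  -4 -14 -17 -14 -10  -6  -5  -4  -3  -4]
```

```bash
ls pics | head -80 | tr '\n' ' '; python3 -c "
from s1 import *
Q={1:(.5463,-.1178,-.567,0),2:(.4660,-.2296,-.492,0),3:(.4048,-.3373,-.610,0)}
from scipy.ndimage import map_coordinates as mc
for n in('top','side'):
  im=cv2.imread('pics/%s48.png'%n).astype(float)
  for k in Q:
    X=np.arange(.006,.058,.002)
    best=None
    for y in np.arange(-.006,.0061,.002):
      v=np.array([px(n,toppt(Q[k],x,.085,y)) for x in X]);g=mc(im[...,1],[v[:,1],v[:,0]],order=1);b=mc(im[...,0],[v[:,1],v[:,0]],order=1)
      if best is None or b.max()>best[0]: best=(b.max(),y,b,g)
    w=np.clip(best[2]-60,0,None)
    print(n,k,'y',best[1],'b',best[2].astype(int));print('   g',best[3].astype(int))
"
```

```text
m48side.png m48top.png sc.png side0.png side0q.png side0r.png side1.png side10.png side10m.png side11.png side11m.png side12.png side13.png side13m.png side14.png side14m.png side15.png side15m.png side16.png side16m.png side17.png side17m.png side18.png side18m.png side19.png side19m.png side2.png side20.png side20m.png side21.png side21m.png side22.png side22m.png side23.png side23m.png side24.png side25.png side25m.png side25z.png side26.png side26m.png side27.png side27m.png side28.png side28m.png side29.png side29z.png side3.png side30.png side30y.png side30z.png side31.png side31q.png side31z.png side32.png side32m.png side33.png side34.png side35.png side36.png side37.png side37m.png side37z.png side38.png side38q.png side39.png side39m.png side3m.png side4.png side40.png side40m.png side41.png side41m.png side42.png side43.png side43r.png side44.png side45.png side45c.png side46.png top 1 y 0.002 b [133 136 128 106  85  75  79  86  89  91  93  95  94  94 106 132 152 162
 151 125 106  99 102 102 100  94]
   g [133 136 128 107  88  85 109 138 162 183 195 202 197 191 190 199 205
[... 511 characters left out ...]
 y 0.002 b [123 123 122 122 121 119 113 114 117 120 122 121 121 117 141 188 215 207
 171 132 118 120 120 121 121 112]
   g [140 141 140 140 139 137 128 135 156 180 198 205 204 184 204 226 235 231
 215 196 203 213 213 209 192 157]
side 2 y 0.0 b [122 113  97  84  78  76  83  97 109 113 114 113 110 106 121 173 218 212
 160 110 103 108 110 112 111  99]
   g [139 128 109  94  87  85  96 131 182 217 231 234 229 217 217 235 243 242
 226 200 219 231 233 226 196 142]
side 3 y -0.004 b [206 228 218 159  80  40  39  60  83  84  86  87  85  76  74  90 119 131
 107  78  75  83  86  88  96 107]
   g [201 223 212 153  77  39  40  83 142 176 201 210 204 179 174 196 209 210
 194 167 180 202 208 205 193 175]
```

Emit:
send_rows(linear=[[-0.004,0.003,0.25],[0,0,0.25],[0,0,0.2],[0,0,0.1],[0,0,0.1],[0,0,0.1],[0,0,0.1],[0,0,0.06],[0,0,0.03],[0,0,0],[0,0,0]], angular=[[0,0,0],[0,0,0],[0,0,0],[0,0,0],[0,0,0],[0,0,0],[0,0,0],[0,0,0],[0,0,0],[0,0,0],[0,0,0]], gripper=[-1,-1,-1,-1,-1,-1,-1,-1,-1,-1,-1])

```text
time_s: 102.4
tcp_pos: [0.5943, 0.0954, 0.1184]
tool_rot: [[-0.206, 0.979, -0.001], [0.979, 0.206, 0.0], [0.0, -0.001, -1.0]]
contact_force: [0.8, 2.1, -1.9]
gripper_width: 0.252
```

```bash
python3 tq.py
```

```text
t 102.4 p [0.5943 0.0954 0.1184] yaw 101.87 z [-0.001  0.    -1.   ] F [ 0.8  2.1 -1.9] T [ 0.45 -0.37  0.02] w 0.252 j [-40.  26.  33. 108. -18.  52.  13.]
torque tool z -0.02217184238982449 0.011615052935667336
```

Emit:
send_rows(linear=[[0.02,0,0.02],[0,0,0.02],[0,0,0.01],[0,0,0],[0,0,0]], angular=[[0,0,0],[0,0,0],[0,0,0],[0,0,0],[0,0,0]], gripper=[-1,-1,-1,-1,-1])

```text
time_s: 103.02
tcp_pos: [0.5939, 0.0973, 0.1133]
tool_rot: [[-0.206, 0.979, -0.001], [0.979, 0.206, 0.0], [0.0, -0.001, -1.0]]
contact_force: [-0.8, -0.7, -2.0]
gripper_width: 0.251
```

```bash
python3 tq.py
```

```text
t 103.03 p [0.5939 0.0973 0.1133] yaw 101.87 z [-0.001  0.    -1.   ] F [-0.8 -0.7 -2. ] T [-0.06  0.03  0.03] w 0.251 j [-40.  26.  32. 108. -18.  51.  13.]
torque tool z -0.02904440653308384 0.0018306895071873441
```

Emit:
send_rows(linear=[[0,0,0.01],[0,0,0],[0,0,0]], angular=[[0,0,0],[0,0,0],[0,0,0]], gripper=[-1,-1,-1])

```text
time_s: 103.4
tcp_pos: [0.594, 0.0974, 0.1123]
tool_rot: [[-0.206, 0.979, -0.001], [0.979, 0.206, 0.0], [0.0, -0.001, -1.0]]
contact_force: [0.1, -0.6, -1.6]
gripper_width: 0.254
```

Emit:
send_rows(linear=[[0,0,0],[0,0,0],[0,0,0],[0,0,0],[0,0,0],[0,0,0],[0,0,0],[0,0,0]], angular=[[0,0,0],[0,0,0],[0,0,0],[0,0,0],[0,0,0],[0,0,0],[0,0,0],[0,0,0]], gripper=[0.2,0.2,0.2,0.2,0.2,0.2,0.2,0.2])

```text
time_s: 104.4
tcp_pos: [0.5939, 0.0974, 0.1123]
tool_rot: [[-0.206, 0.979, -0.001], [0.979, 0.206, 0.0], [0.0, -0.001, -1.0]]
contact_force: [0.5, 0.2, -0.0]
gripper_width: 0.599
```

Emit:
send_rows(linear=[[0,0,-0.1],[0,0,-0.2],[0,0,-0.3],[0,0,-0.35],[0,0,-0.35],[0,0,-0.3],[0,0,0]], angular=[[0,0,0],[0,0,0],[0,0,0],[0,0,0],[0,0,0],[0,0,0],[0,0,0]], gripper=[0.2,0.2,0.2,0.2,0.2,0.2,0.2])

```text
time_s: 105.28
tcp_pos: [0.5952, 0.0972, 0.2759]
tool_rot: [[-0.205, 0.979, 0.003], [0.979, 0.205, 0.002], [0.001, 0.004, -1.0]]
contact_force: [-0.1, 0.5, -0.7]
gripper_width: 0.598
```

```bash
python3 -c "
from s1 import *
status()
C,o=look('50',{1:(.5466,-.1180,-.566),2:(.4660,-.2296,-.490),3:(.4050,-.3373,-.608)})
cv2.imwrite('pics/fin50.png',cv2.resize(cv2.imread('pics/side50.png'),(800,600)))"
```

```text
t 105.28 p [0.5952 0.0972 0.2759] yaw 101.85 z [ 0.003  0.002 -1.   ] F [-0.1  0.5 -0.7] T [-0.07  0.07  0.02] w 0.598 j [-45.  16.  37.  99. -11.  68.   7.]
1 [ 5.472e-01 -1.192e-01 -5.443e-01 -1.000e-04  1.100e-03]
1 [ 5.462e-01 -1.173e-01 -5.668e-01 -1.600e-03 -1.000e-04]
1 [ 5.467e-01 -1.178e-01 -5.642e-01  6.000e-04  4.000e-04]
2 [ 0.4665 -0.2304 -0.4623  0.0005  0.001 ]
2 [ 4.656e-01 -2.292e-01 -4.947e-01 -1.000e-03 -2.000e-04]
2 [ 4.663e-01 -2.296e-01 -4.924e-01  1.500e-03  1.000e-04]
3 [ 0.4059 -0.3387 -0.572  -0.006   0.0012]
3 [ 4.046e-01 -3.370e-01 -6.115e-01 -5.800e-03 -4.000e-04]
3 [ 4.053e-01 -3.375e-01 -6.068e-01 -6.200e-03  1.000e-04]
```

View pics/fin50.png

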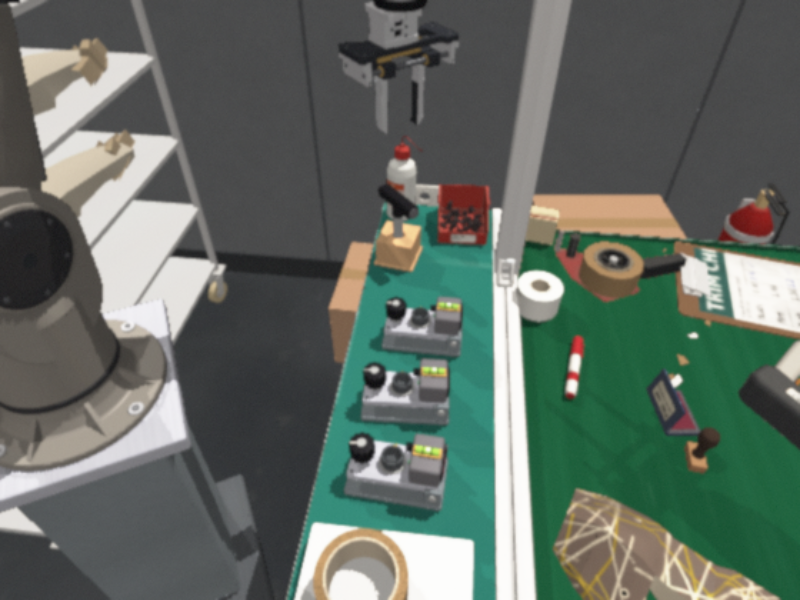

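```bash
python3 -c "
from s1 import *
from scipy.ndimage import map_coordinates as mc
Q={1:(.5463,-.1178,-.567),2:(.4660,-.2296,-.492),3:(.4048,-.3373,-.610)}
def prof(f,k,t):
  n='side';im=cv2.imread('pics/%s.png'%f).astype(float);q=(*Q[k],t)
  if f[4:] in('0','1','2') and k==1: q=(Q[1][0]-.01,*Q[1][1:],t)
  X=np.arange(.012,.062,.001);B=0;G=0
  for y in np.arange(-.003,.0031,.001):
    v=np.array([px(n,toppt(q,x,.085,y)) for x in X]);B=B+mc(im[...,0],[v[:,1],v[:,0]],order=1);G=G+mc(im[...,1],[v[:,1],v[:,0]],order=1)
  B/=7;G/=7
  i=B[12:42].argmax()+12;w=np.clip(B[i-4:i+5]-B[i]*.6,0,None);c=(X[i-4:i+5]*w).sum()/w.sum()
  # vial ends: green thresholds
  on=np.where(G>.5*(G[18:40].max()+G[5:9].min()))[0]
  print(f,k,'bubble mm',round(c*1000,1),'vial',X[on[0]]*1000,X[on[-1]]*1000)
for f in('side0','side1','side50','side48'):
  for k in Q: prof(f,k,0)
"
ls -t pics | tail -8
python3 - <<'E'
import cv2,numpy as np
a=cv2.imread('pics/side0.png')[190:350,230:350]
b=cv2.imread('pics/side50.png')[190:350,230:350]
cv2.imwrite('pics/cmp.png',cv2.resize(np.hstack([a,b]),None,fx=3.3,fy=3.3,interpolation=cv2.INTER_CUBIC))
E
```

```text
side0 1 bubble mm 43.1 vial 21.000000000000007 50.00000000000003
side0 2 bubble mm 43.9 vial 20.000000000000007 49.00000000000003
side0 3 bubble mm 34.0 vial 12.0 61.00000000000004
side1 1 bubble mm 43.0 vial 21.000000000000007 51.00000000000003
side1 2 bubble mm 43.9 vial 20.000000000000007 49.00000000000003
side1 3 bubble mm 33.9 vial 12.0 61.00000000000004
side50 1 bubble mm 38.9 vial 24.00000000000001 55.000000000000036
side50 2 bubble mm 38.8 vial 22.00000000000001 55.000000000000036
side2.png
top1.png
side1.png
tk.png
sc.png
tc.png
top0.png
side0.pngTraceback (most recent call last):
  File "<string>", line 17, in <module>
    for k in Q: prof(f,k,0)
                ~~~~^^^^^^^
  File "<string>", line 10, in prof
    v=np.array([px(n,toppt(q,x,.085,y)) for x in X]);B=B+mc(im[...,0],[v[:,1],v[:,0]],order=1);G=G+mc(im[...,1],[v[:,1],v[:,0]],order=1)
                ~~^^^^^^^^^^^^^^^^^^^^^
  File "h.py", line 11, in px
    c=camera_info(n);R=np.array(c['rotation']);q=R.T@(np.array(p)-np.array(c['origin']))
ValueError: time passes only in moves, steps and waits
```

View pics/cmp.png

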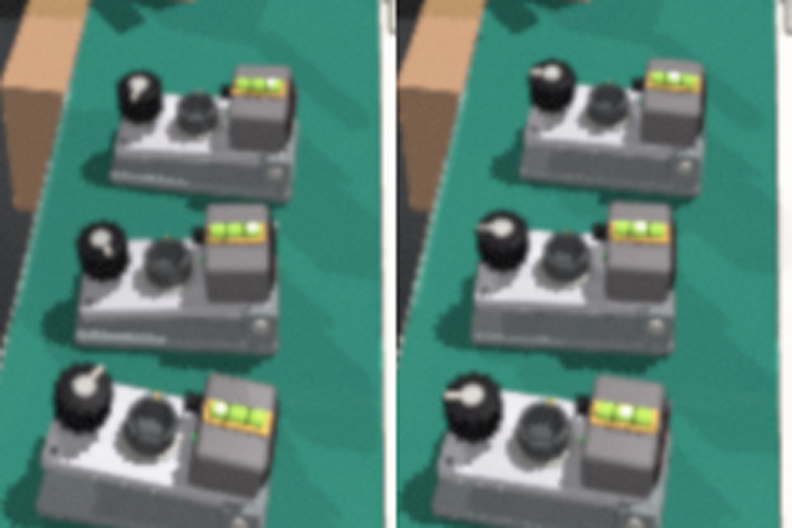

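```bash
python3 -c "
from s1 import *
Q={1:(.5463,-.1178,-.567,0),2:(.4660,-.2296,-.492,0),3:(.4048,-.3373,-.610,0)}
for n in('side','top'):
  im=cv2.imread('pics/%s50.png'%n);T=[]
  for k in Q:
    c0=px(n,toppt(Q[k],-.046,.076));ex=px(n,toppt(Q[k],-.036,.076))-c0;ey=px(n,toppt(Q[k],-.046,.076,.01))-c0
    M=np.stack([ex,ey],1)/.010
    x,y=int(c0[0]),int(c0[1]);s=12
    V,U=np.mgrid[y-s:y+s+1,x-s:x+s+1];g=im[V,U].astype(float).min(-1)
    L=np.linalg.solve(M,np.stack([U.ravel()-c0[0],V.ravel()-c0[1]]))
    m=(np.hypot(*L)<.016);w=np.clip(g.ravel()-90,0,None)*m
    c=(L*w).sum(1)/w.sum();C=(w*(L-c[:,None]))@(L-c[:,None]).T/w.sum();e,v=np.linalg.eigh(C)
    print(n,k,'centroid mm',(c*1000).round(1),'axis deg',np.degrees(np.arctan2(v[1,1],v[0,1])).round(1),'sd',(np.sqrt(e)*1000).round(1))
    T.append(cv2.resize(im[y-s:y+s+1,x-s:x+s+1],None,fx=10,fy=10,interpolation=cv2.INTER_CUBIC))
  cv2.imwrite('pics/kn50%s.png'%n,np.hstack(T))
"
```

```text
side 1 centroid mm [-2.3 -1. ] axis deg -176.8 sd [3.3 4.7]
side 2 centroid mm [-1.6 -1.3] axis deg 179.5 sd [3.2 4.2]
side 3 centroid mm [-1.9 -1.9] axis deg -167.1 sd [2.9 5.2]
top 1 centroid mm [0.5 3.3] axis deg 84.0 sd [6.8 7.3]
top 2 centroid mm [1.6 2.1] axis deg 47.1 sd [5.  8.2]
top 3 centroid mm [ 0.4 -0.8] axis deg -137.6 sd [4.8 7.1]
```

View pics/kn50side.png

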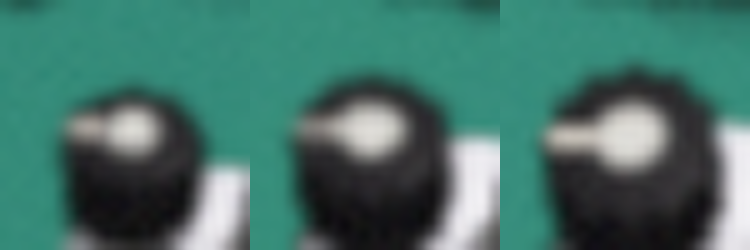

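View pics/kn50top.png

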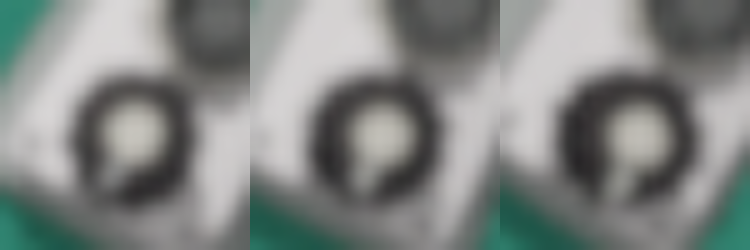

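```bash
cat > bub.py <<'E'
from s1 import *
from scipy.ndimage import map_coordinates as mc
Q={1:(.5463,-.1178,-.567),2:(.4660,-.2296,-.492),3:(.4048,-.3373,-.610)}
ci={n:camera_info(n) for n in('side','top')}
def P(n,p):
  c=ci[n];q=(np.asarray(p)-np.array(c['origin']))@np.array(c['rotation']);return np.stack([c['fx']*q[:,0]/q[:,2]+c['cx'],c['fy']*q[:,1]/q[:,2]+c['cy']],1)
for n in('side','top'):
 for f in('0','48','50'):
  im=cv2.imread('pics/%s.png'%(n+f)).astype(float)
  for k in Q:
   q=(*Q[k],0);X=np.arange(.012,.062,.0005);r=[]
   for y in np.arange(-.004,.0041,.001):
    v=P(n,[toppt(q,x,.085,y) for x in X]);r.append([mc(im[...,c],[v[:,1],v[:,0]],order=1) for c in(0,1)])
   B,G=np.mean(r,0);i=B[30:80].argmax()+30;s=slice(i-7,i+8);w=np.clip(B[s]-B[s].min(),0,None);c=(X[s]*w).sum()/w.sum()
   lo=[j for j in range(20,90) if G[j]<=G[j-4:j+5].min()]
   print(n+f,k,'bubble',round(c*1e3,1),'dips',(X[lo]*1e3).round(1))
E
python3 bub.py
```

```text
side0 1 bubble 34.7 dips [30.  48.5]
side0 2 bubble 43.8 dips [27.5 38.  55.5]
side0 3 bubble 34.0 dips [39.  49.5]
side48 1 bubble 38.8 dips [32.5 44. ]
side48 2 bubble 38.9 dips [33.5 43.5]
side48 3 bubble 39.5 dips [33.5 44.5]
side50 1 bubble 38.8 dips [32.5 44. ]
side50 2 bubble 39.0 dips [33.5 43.5]
side50 3 bubble 39.5 dips [33.5 44.5]
top0 1 bubble 35.7 dips [32. 48.]
top0 2 bubble 44.4 dips [28. 39. 55.]
top0 3 bubble 35.3 dips [40. 50.]
top48 1 bubble 39.9 dips [33. 45.]
top48 2 bubble 39.1 dips [33.  44.5]
top48 3 bubble 40.0 dips [33.5 44.5]
top50 1 bubble 39.8 dips [33. 45.]
top50 2 bubble 39.1 dips [33.  44.5]
top50 3 bubble 40.0 dips [33.5 44.5]
```

```bash
python3 -c "
from s1 import *
status(); job_done()"
```

```text
t 105.38 p [0.594  0.0973 0.2731] yaw 101.88 z [-0.     0.001 -1.   ] F [-0.5 -1.1 -0.7] T [-0.08  0.08 -0.  ] w 0.598 j [-45.  17.  37.  99. -11.  68.   7.]
the job is handed in; nothing more can be done
```

I loosened the clamp screws on all three stands, levelled the heads with the knobs and tightened the screws again. The key is back upright in its block, the wash bottle stands untouched in the final picture, and the job was handed in at 105 s.

**Level:** all three bubbles sit between the rings, within about 1 mm of centre. Fitted tilts are about 0.000 rad for stands 1 and 2. Stand 3 reads −0.004 to −0.006 rad, and its knob pointer is a few degrees off to match. I left it because its bubble is well inside the rings.

**Clamp screws:** I put the key back in each screw at the tight position. It went fully home in all three, so each screw is within about 0.11 rad of tight. I then turned each clockwise again.

**Checks that disagreed:**
- I never felt a clear torque rise at the stop (at most about 0.1 N m). In all three screws the key turned somewhat further than a rigid stop should allow.
- The yellow marks read about +3°, +4° and −3° from tight on stands 1, 2 and 3. The side view alone gave about +6°, +8° and −6°. Both are near the limit of the camera calibration.

Stand 1 was knocked about 10 mm near 14 s, so I measured it again before working on it.

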